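# Mark the name plates on the treadle press

## Robot

A 7-joint arm with a two-finger parallel gripper is mounted at the origin on the work surface. World frame = base frame: x ahead of the robot, y to its left, z up, the work surface at z = 0. Lengths are in mm, angles in rad, forces in N, time in s.
With the tool pointing down it reaches from about 400 to 875 mm from the base axis. Payload 4.4 kg.
Tool frame: the origin (TCP) lies at the very end of the fingers, on their centre line; the grasp point (between the pads) lies 19 mm behind it; y points along the fingers, z is the direction in which the jaws open and shut, and the axes are right-handed (so a half turn about y gives the same grasp; the last joint's range is limited). The gripper opens to 85 mm and grips with 20 to 120 N. Pads are 22 mm wide; open, the fingers measure 114 mm over their backs; the gripper's body (76 mm by 85 mm) begins 54 mm behind the grasp point. The pads swing forward as they close: fully open they stand 13 mm farther back than shut.
Start: joints at [1.259, 0.628, 0.038, 1.517, -0.027, 0.996, -0.02], TCP at [158.195, -630.47, 197.113] pointing down, gripper open.
Joint ranges: [-3.06, 3.06], [-0.37, 2.12], [-1.25, 1.32], [0.18, 2.47], [-1.1, 4.24], [0.23, 1.98], [-2.94, 2.94]. Speed limits (rad/s): [2.57, 2.57, 3.14, 3.14, 3.14, 3.14, 3.14].

## Interface

Orientations are given as [roll, pitch, yaw] about the fixed x, y, z axes, in that order (R = Rz(yaw) Ry(pitch) Rx(roll)).
In Python, from cell import read_state, get_image, finish_job gives the robot as it stands. The module is installed in compiled form; this text tells all that it offers.
- The arm moves only by the tool servo_tool, never from a script. Its argument "increments" is a list of rows, each an object of numbers: "dx", "dy", "dz": the shift along the world's x, y, z in cm; "ax", "ay", "az": the turn, a rotation vector about the world's x, y, z in rad; "claw": the closure, from -1 (fully open) to 1 (shut). A call has 1 to 8 rows; each row is the pose to reach, as a shift and turn from the pose commanded when the call began; what a row does not reach only later rows make up. A row lasts 1/12 s, in which the tool goes at most 41.7 mm and 7.16 degrees, less where a joint would pass 70% of its speed; a pose out of reach is approached as far as the arm can. A call with a gripper value outside its range is refused whole. The fingers move at their own pace and stop on an object; the grip force is fixed at half the most. Time passes only in rows, so rows that repeat a pose let the fingers close. It gives the time, the measured TCP pose, the force and the opening at its end, in the units of the state.
- read_state(): the state, without advancing time (a new reading comes with each control period).
- get_image(name): name is "scene" or "top" or "wrist"; returns a dict with "color" (420x560x3 uint8, red, green, blue), "fov_y" (degrees; the focal length in pixels is half the picture's height over the tangent of half this angle, whatever the lens; pixels are square), "cx", "cy" (the principal point, pixels), "k1" (the pictures are not rectified: a ray, as slopes to the right and down, at radius r is drawn at 1 + k1 r^2 times it, then the intrinsics apply), "R" (3x3) and "t" (3): a world point X has camera coordinates R X + t. Camera axes: x right, y down, z forward; pixel columns grow to the right and rows downward; lengths in mm; the calibration is good to about 2 mm. A picture is of the moment at which its call begins. There is no depth.
- finish_job(): hands the job in, once; it reports no verdict.
The state is a dict: "clock": time; "qpos": joint angles; "qd": joint speeds; "tau": joint torques, N m; "eef_pos": TCP position; "tool_rot": TCP orientation; "force": force on the tool from outside, world axes, zero at the start; "torque": the same for the moment, N m; "width": finger opening in mm.
Only numpy, scipy, OpenCV 4.12 (cv2) and the standard library are available. Lean on these libraries where they do the work, as an engineer would, in place of code of your own. Each camera call takes 0.05 s, during which the arm holds its last target.

## Task

Set up the marking press: turn its clamp knob loose, slide the side stop out to the red lines and turn the knob tight again. Then mark every name plate that is on the bench, in the order silver, brass, copper, blue: lay its holder on the press bed with the plate centred under the punch, let go, press the treadle right down to its stop for a moment and let it up, and lay the holder in the blue tray, plate up and flat on the floor of the tray, none on top of another. Leave the other things on the bench where they are.

Things in the scene. Friction and masses are not known exactly. Their poses are not given: they have to be found in the camera images.
- silver: bright silver-white name plate on its wooden holder (may be absent): flat board 180 x 44 x 12 mm (x, y, z), about 0.22 kg; plate 60 x 40 x 3 mm on the board's top at its +x end; dark grip ridge 60 x 24 x 26 mm on the board, centred 30 mm from the origin towards -x, top 38 mm above the underside: grip it across (along y), tips just above the board. Origin: centre of the underside
- silver_plate (a point): centre of the upper face of the bright silver-white plate: 60 mm ahead of its holder's origin (+x), 15 mm above the underside
- brass: yellow brass name plate on its wooden holder (may be absent): flat board 180 x 44 x 12 mm (x, y, z), about 0.22 kg; plate 60 x 40 x 3 mm on the board's top at its +x end; dark grip ridge 60 x 24 x 26 mm on the board, centred 30 mm from the origin towards -x, top 38 mm above the underside: grip it across (along y), tips just above the board. Origin: centre of the underside
- brass_plate (a point): centre of the upper face of the yellow brass plate: 60 mm ahead of its holder's origin (+x), 15 mm above the underside
- copper: red-brown copper name plate on its wooden holder (may be absent): flat board 180 x 44 x 12 mm (x, y, z), about 0.22 kg; plate 60 x 40 x 3 mm on the board's top at its +x end; dark grip ridge 60 x 24 x 26 mm on the board, centred 30 mm from the origin towards -x, top 38 mm above the underside: grip it across (along y), tips just above the board. Origin: centre of the underside
- copper_plate (a point): centre of the upper face of the red-brown copper plate: 60 mm ahead of its holder's origin (+x), 15 mm above the underside
- blue: dark blue enamelled name plate on its wooden holder (may be absent): flat board 180 x 44 x 12 mm (x, y, z), about 0.22 kg; plate 60 x 40 x 3 mm on the board's top at its +x end; dark grip ridge 60 x 24 x 26 mm on the board, centred 30 mm from the origin towards -x, top 38 mm above the underside: grip it across (along y), tips just above the board. Origin: centre of the underside
- blue_plate (a point): centre of the upper face of the dark blue enamelled plate: 60 mm ahead of its holder's origin (+x), 15 mm above the underside
- press: green treadle marking press, fixed. Origin: on the table below the punch; x to its back (column), y to its left (side stop). Bed top 20 mm up, reaching 170 mm to the front (-x), 80 mm to each side. The head, 64 mm wide, overhangs from 130 mm up, 30 mm ahead of the punch axis; column 40 mm behind.
- anvil (a point): point of the bed's top below the punch, 20 mm up, axes as the press: the plate's centre belongs above it (upper face 15 mm higher). A holder is loaded from the front, along x, plate end first: its origin is then 60 mm and its ridge 90 mm before (-x) the punch axis, clear of the head
- ram: the steel punch, 30 mm across, moving straight up and down with the treadle. Origin: centre of its lower end, z up: 70.5 mm above the table with the treadle up, 35.5 mm with the treadle at its stop, i.e. 0.5 mm over the plate of a loaded holder
- treadle (a joint): the steel treadle with black rubber tread, to the right (-y) of the bed: 0 up, 0.30 rad down at its stop; sprung, needs about 5 N at the start and 14 N at the stop at its pad; springs back. Hinged at its back end about the press's y, hinge 10 mm before and 160 mm right of the punch axis, 34 mm up
- treadle_pad (a point): point on the tread's top, 100 mm before the hinge (pedal 75 mm wide, 130 mm long): press down here; it moves down about 30 mm, from 72 to 42 mm above the table
- side_stop (a joint): aluminium side stop sliding along the press's y, left of the bed, its centre 120 mm before the punch axis: 0 furthest in (its bar bars the holders' way), grows outwards to 0.055 m; at 0.040 its white pointers meet the red lines. Drags with 5 N. Block 50 x 46 mm, top 42 mm up; its bar, 9 mm above the bed, is then 2 mm beside a centred holder, 70 to 160 mm before the axis
- clamp (a joint): the clamp knob on top of the side stop: 1.3 rad fully tight, 0 fully loose; turns clockwise seen from above to tighten; below 0.25 is free, above 1.1 is tight. About 0.06 N m
- clamp_grip (a point): the place to grip the clamp knob: on its axis, 71 mm above the table, 1 mm under the top of its orange bar (46 mm long along this point's x, 14 mm wide, 24 mm high). It turns and slides with the knob, which may be held while the stop is slid along
- tray: the blue finished-work tray, fixed: 230 x 220 mm outside (x, y), walls 5 mm thick and 22 mm high, floor 5 mm thick. Origin: centre of its underside. Holds three holders side by side along x
- cup: silver cup standing on the bench, 75 mm high, 90 mm across: leave alone
- jar: small white jar with a lid, 75 mm high, 52 mm across: leave alone
- stone: grey-blue sharpening stone, 150 x 50 x 28 mm: leave alone
- burnisher: burnisher with wooden handle, 190 mm long, lying: leave alone
- brush: bench brush, 200 mm long, lying: leave alone
- hammer: small silversmith's hammer with wooden handle, 240 mm long, lying: leave alone
- stand: brass stand with round foot 68 mm across and a stem, 52 mm high: leave alone

How it is judged (in metres and radians):
On the way, in this order (a step that is already met when the one before it is completed fails the run):
1. the clamp knob is loose (value of joint clamp below 0.25 rad), for 0.1 s.
2. with the clamp loose, the side stop is slid to the red lines (value of joint side_stop between 0.0365 and 0.0435 m and value of joint clamp below 0.6 rad), for 0.2 s.
3. the clamp is tight with the side stop at the red lines (value of joint side_stop between 0.0365 and 0.0435 m and value of joint clamp above 1.1 rad), for 0.2 s.
4. the silver name plate is marked: plate centred under the punch, flat, plate up, punch brought down onto it by the treadle at its stop (x of silver_plate in the frame of anvil between -0.008 and 0.008 m and y of silver_plate in the frame of anvil between -0.006 and 0.006 m and z of silver_plate in the frame of anvil below 0.019 m and angle between silver's own z axis and vertical below 0.1 rad and z of silver_plate in the frame of ram above -0.0028 m), for 0.3 s.
5. the brass name plate is marked: plate centred under the punch, flat, plate up, punch brought down onto it by the treadle at its stop (x of brass_plate in the frame of anvil between -0.008 and 0.008 m and y of brass_plate in the frame of anvil between -0.006 and 0.006 m and z of brass_plate in the frame of anvil below 0.019 m and angle between brass's own z axis and vertical below 0.1 rad and z of brass_plate in the frame of ram above -0.0028 m), for 0.3 s.
6. the copper name plate is marked: plate centred under the punch, flat, plate up, punch brought down onto it by the treadle at its stop (x of copper_plate in the frame of anvil between -0.008 and 0.008 m and y of copper_plate in the frame of anvil between -0.006 and 0.006 m and z of copper_plate in the frame of anvil below 0.019 m and angle between copper's own z axis and vertical below 0.1 rad and z of copper_plate in the frame of ram above -0.0028 m), for 0.3 s.
7. the blue name plate is marked: plate centred under the punch, flat, plate up, punch brought down onto it by the treadle at its stop (x of blue_plate in the frame of anvil between -0.008 and 0.008 m and y of blue_plate in the frame of anvil between -0.006 and 0.006 m and z of blue_plate in the frame of anvil below 0.019 m and angle between blue's own z axis and vertical below 0.1 rad and z of blue_plate in the frame of ram above -0.0028 m), for 0.3 s.
At the end, for the whole second after the job is handed in: The side stop is within 3.5 mm of the red lines, clamped tight (knob above 1.1 rad), the treadle is up, and every name plate present lies flat on the tray's floor (plate up, tilted under 0.08 rad, inside the walls, not on another), at rest (all of step 3 and value of joint treadle below 0.05 rad and x of silver_plate in the frame of tray between -0.105 and 0.105 m and y of silver_plate in the frame of tray between -0.1 and 0.1 m and horizontal distance between each of silver, brass, copper, blue and tray below 0.095 m and z of each of silver, brass, copper, blue in the frame of tray below 0.011 m and angle between each of silver, brass, copper, blue's own z axis and vertical below 0.08 rad and linear speed of each of silver, brass, copper, blue below 0.02 m/s and x of brass_plate in the frame of tray between -0.105 and 0.105 m and y of brass_plate in the frame of tray between -0.1 and 0.1 m and x of copper_plate in the frame of tray between -0.105 and 0.105 m and y of copper_plate in the frame of tray between -0.1 and 0.1 m and x of blue_plate in the frame of tray between -0.105 and 0.105 m and y of blue_plate in the frame of tray between -0.1 and 0.1 m); the robot touches nothing.
It fails at once if another thing on the bench (cup, jar, stone, burnisher, brush, hammer, brass stand) is shifted by more than 40 mm (distance of any of cup, jar, stone, burnisher, brush, hammer, stand from where it was at the start of the episode above 0.04 m).
Of silver, brass, copper, blue only 2 to 3 are there at a start; the rules pass over those that are not, and their reading is None.
At some moment in a run one of silver, brass, copper, blue may be knocked a few centimetres aside while the robot is not near it.
Once in a run the grip may slacken for a moment while it holds something.
It also fails if it takes over 210 s, if anything falls off the work surface, if the arm or the gripper's body presses on something with over 40 N, if the wrist force passes 120 N, or if a joint passes its speed limit or range.

## Working session

There is one attempt and no reset: what is moved stays moved. The work goes in short steps, Python scripts to look and compute and a tool call to move; the robot and the scene stay as the last step left them, time stands still between calls to the robot, and variables do not carry over. Pictures are saved under pics/ and viewed, and the job is handed in when it is done.

Besides the shell and the picture viewer there is one more tool, called after "Emit:" by a JSON object that holds its "fn" and its "kwargs", one argument or row to a line. servo_tool: Moves the arm, as the interface text tells. Its arguments: {"type":"object","properties":{"increments":{"type":"array","items":{"type":"object","properties":{"dx":{"type":"number"},"dy":{"type":"number"},"dz":{"type":"number"},"ax":{"type":"number"},"ay":{"type":"number"},"az":{"type":"number"},"claw":{"type":"number"}}}}},"required":["increments"]}

```bash
mkdir -p pics
cat > h.py <<'E'
import numpy as np, cv2
from cell import read_state, get_image
def save(im,name): cv2.imwrite('pics/'+name+'.png',cv2.cvtColor(im,cv2.COLOR_RGB2BGR))
def K(d):
    f=d['color'].shape[0]/2/np.tan(np.radians(d['fov_y'])/2); return f
def pix2world(d,u,v,z):
    f=K(d); a=(np.array([u,v],float)-[d['cx'],d['cy']])/f
    rd=np.linalg.norm(a); r=rd
    for _ in range(50): r=rd/(1+d['k1']*r*r)
    s=a*(r/rd if rd>0 else 1)
    R=np.array(d['R']);t=np.array(d['t'])
    c=-R.T@t; w=R.T@np.array([s[0],s[1],1])
    k=(z-c[2])/w[2]; return c+k*w
def world2pix(d,X):
    R=np.array(d['R']);t=np.array(d['t']);c=R@np.array(X,float)+t
    s=c[:2]/c[2]; r2=s@s; return s*(1+d['k1']*r2)*K(d)+[d['cx'],d['cy']]
import pickle
def snap(cam,name,crop=None,scale=1):
    d=get_image(cam); pickle.dump(d,open('pics/'+name+'.pkl','wb'))
    save(d['color'],name); return d
def load(name): return pickle.load(open('pics/'+name+'.pkl','rb'))
def crop(name,u0,v0,u1,v1,s,out):
    d=load(name); im=d['color'][v0:v1,u0:u1]; save(cv2.resize(im,None,fx=s,fy=s,interpolation=cv2.INTER_CUBIC),out)
E
python3 - <<'E'
from h import *
for c in ['scene','top','wrist']:
    d=snap(c,c+'0'); print(c,d['fov_y'],d['k1'],-np.array(d['R']).T@np.array(d['t']))
print(read_state())
E
```

```text
scene 52.379422226851865 -0.10233001814303937 [1325.11072701 -445.31976519  900.47106692]
top 42.611390835886944 -0.16881481423446695 [ 348.24588522  -86.13396668 1481.71985783]
wrist 63.12508944640343 -0.060740868925554116 [ 233.29565881 -611.23498795  373.37057652]
{'clock': 0.15, 'qpos': array([ 1.2591971 ,  0.62914288,  0.03845515,  1.51813224, -0.02698804,
        0.9963107 , -0.02003088]), 'qd': array([ 0.00149805, -0.00172349,  0.00228943, -0.00383817, -0.00092086,
       -0.00064131,  0.00065217]), 'tau': array([ 1.87301594e-03, -5.63791215e+01,  1.22760672e+00, -1.93649250e+01,
        1.10307732e-02,  7.35559937e-03,  2.63589492e-06]), 'eef_pos': array([ 158.06108496, -629.9458987 ,  196.3964726 ]), 'tool_rot': array([-1.57227125e+00, -2.16815214e-05, -2.89582311e+00]), 'force': array([ 0.55713145, -0.07994489,  0.16509228]), 'torque': array([ 0.0598815 ,  0.03994599, -0.01738209]), 'width': 85.42072305285556}
```

View pics/scene0.png

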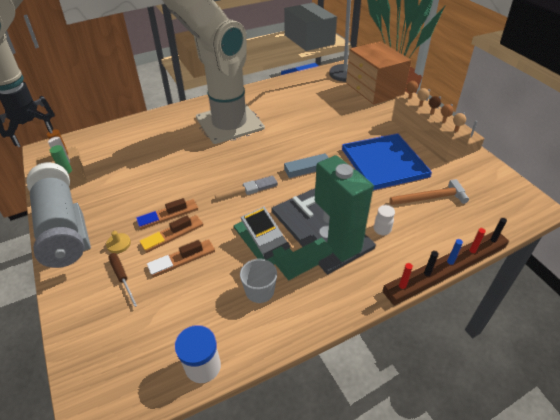

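View pics/top0.png

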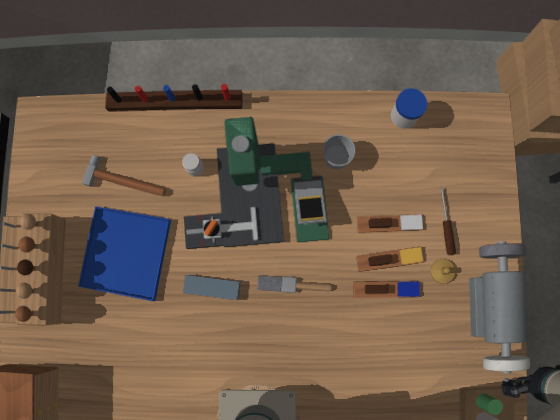

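View pics/wrist0.png

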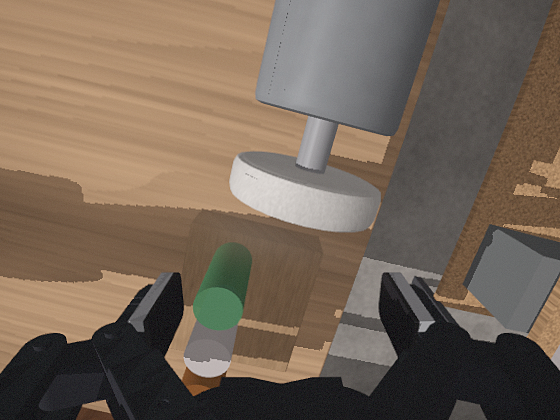

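Scene shows three holders (silver, brass, blue) right of the press, side stop and orange knob on its left, tray far left. Enlarging.

Run:
```python
from h import *
crop('top0',170,105,340,255,4.5,'c_press')
crop('top0',340,195,470,310,6,'c_hold')
crop('top0',70,140,250,310,4.4,'c_tray')
```

```text
(no output)
```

View pics/c_press.png

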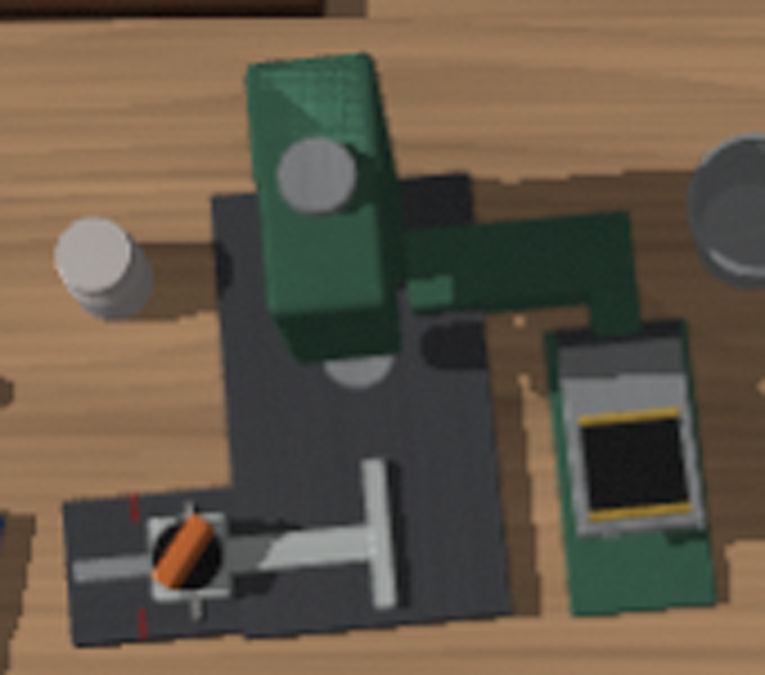

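View pics/c_hold.png

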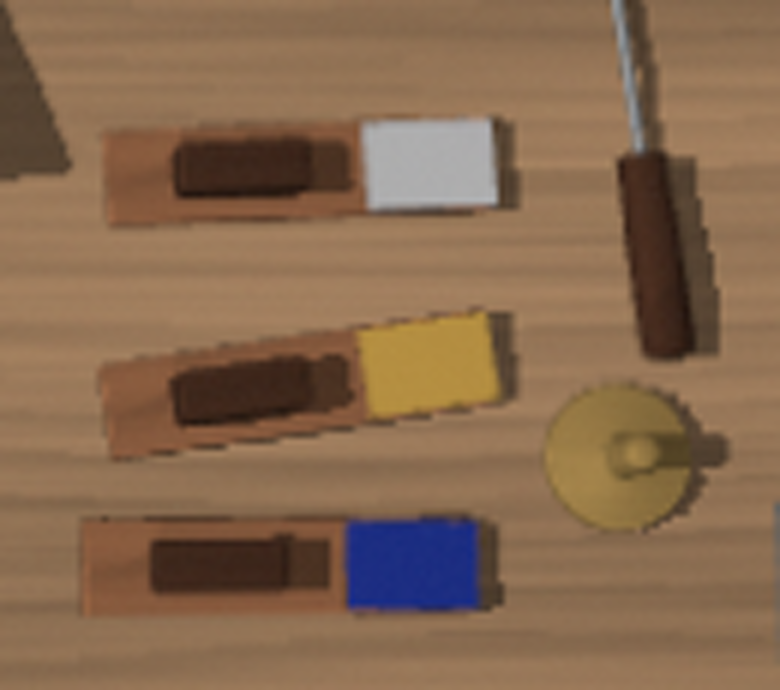

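View pics/c_tray.png

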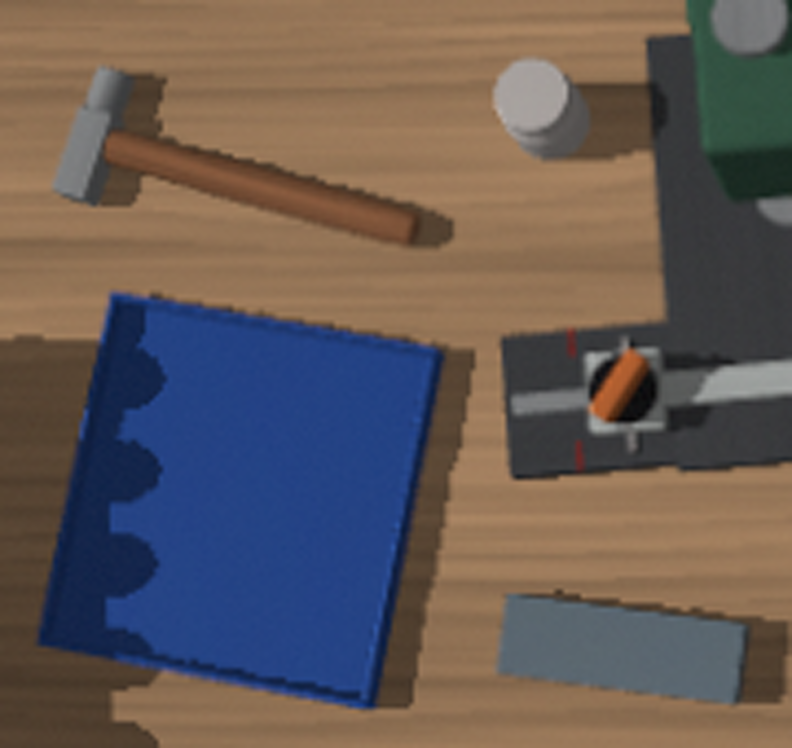

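```bash
cat > m1.py <<'E'
from h import *
d=load('top0')
def P(u,v,z,o=(170,105),s=4.5): return pix2world(d,o[0]+(u+.5)/s-.5,o[1]+(v+.5)/s-.5,z)[:2]
for n,u,v,z in [('BR',470,175,20),('FR',510,612,20),('BL',213,197,20),('L1',231,485,20),('ledgeB',63,503,20),('ledgeF',77,645,20),
 ('padTL',583,416,72),('padTR',680,408,72),('padBL',590,522,72),('padBR',690,512,72),('knobA',199,526,72),('knobB',172,578,72),('knob c',186,552,72),
 ('bar T',374,460,29),('bar B',385,606,29),('redT',135,508,20),('redB',143,624,20),('ptrT',190,508,20),('ptrB',196,608,20)]:
    print(n,P(u,v,z).round(1))
def H(u,v,z): return P(u,v,z,(340,195),6)
for n,pl in [('silver',[(362,122),(493,118),(498,207),(369,213)]),('brass',[(357,332),(488,312),(500,402),(372,419)]),('blue',[(347,520),(478,520),(480,608),(347,611)])]:
    w=np.array([H(u,v,15) for u,v in pl]); c=w.mean(0); dr=(w[1]+w[2]-w[0]-w[3]); a=np.arctan2(dr[1],dr[0]); print(n,'plate',c.round(1),'yaw',a.round(3),'L',np.linalg.norm(dr)/2,'origin',(c-60*np.array([np.cos(a),np.sin(a)])).round(1),'ridge',(c-90*np.array([np.cos(a),np.sin(a)])).round(1))
def E_(n,*p):
    w=np.array([H(u,v,6) for u,v in p]); print(n,'tail',w.round(1).tolist())
E_('silver',(104,131),(110,225));E_('brass',(100,369),(115,460));E_('blue',(82,520),(82,614))
for n,u,v in [('sA',175,150),('sB',305,143),('sC',310,192),('sD',178,198)]: print(n,H(u,v,38).round(1))
w=np.array([P(u,v,22,(70,140),4.4) for u,v in [(112,294),(441,349),(372,708),(39,645)]]); print('tray',w.round(1),w.mean(0))
for i in range(4): print(np.linalg.norm(w[i]-w[(i+1)%4]), np.degrees(np.arctan2(*(w[(i+1)%4]-w[i])[::-1])))
E
python3 m1.py
```

```text
BR [778.1 -43.7]
FR [503.7 -69. ]
BL [764.7 117.5]
L1 [581.8 102.2]
ledgeB [570.7 206. ]
ledgeF [483.1 194.9]
padTL [ 614.6 -112.7]
padTR [ 619.4 -170.2]
padBL [ 551.2 -116.6]
padBR [ 557.1 -175.4]
knobA [549. 114.]
knobB [518.1 129.4]
knob c [533.5 121.4]
bar T [595.7  13.8]
bar B [506.3   6.3]
redT [567.5 161.2]
redB [496.1 154.6]
ptrT [567.5 127.2]
ptrB [506.  122.2]
silver plate [ 554.8 -424.6] yaw -1.536 L 61.183007143754295 origin [ 552.7 -364.6] ridge [ 551.6 -334.7]
brass plate [ 461.8 -420.9] yaw -1.439 L 61.065341820739974 origin [ 453.9 -361.4] ridge [ 449.9 -331.7]
blue plate [ 371.5 -410.8] yaw -1.571 L 60.92230023209713 origin [ 371.5 -350.8] ridge [ 371.5 -320.8]
silver tail [[572.3, -274.2], [528.4, -276.0]]
brass tail [[462.1, -270.2], [420.4, -276.4]]
blue tail [[393.2, -260.8], [350.6, -260.2]]
sA [ 558.6 -302.2]
sB [ 561.7 -361.8]
sC [ 539.3 -363.4]
sD [ 536.7 -303.1]
tray [[598.8 461.4]
 [563.2 244.1]
 [338.8 281.3]
 [374.1 498.8]] [468.73569008 371.38947854]
220.19714805238695 -99.28137365292618
227.51003450566645 170.60487484659893
220.3560125240006 80.76738972052881
227.69794536730058 -9.434986474588973
```

Silver, brass and blue are present. The press sits near (666, 27) with yaw 0.09, and the knob near (533, 121). I'm moving above the knob.

Emit:
{"fn": "servo_tool", "kwargs": {
  "increments": [
    {"dx":4,"dy":3,"dz":1,"az":0.12},
    {"dx":8,"dy":6,"dz":2,"az":0.24},
    {"dx":12,"dy":9,"dz":3,"az":0.36},
    {"dx":16,"dy":12,"dz":4,"az":0.48},
    {"dx":20,"dy":14,"dz":5,"az":0.6},
    {"dx":24,"dy":16,"dz":6,"az":0.72},
    {"dx":27,"dy":18,"dz":6,"az":0.84},
    {"dx":29,"dy":20,"dz":6,"az":0.96}
  ]
}}

```text
invalid input at $.increments[0]: expected keys dx, dy, dz, ax, ay, az, claw
```

Emit:
{"fn": "servo_tool", "kwargs": {
  "increments": [
    {"dx":1,"dy":4,"az":0.12},
    {"dx":2,"dy":8,"az":0.24},
    {"dx":3,"dy":12,"az":0.36},
    {"dx":4,"dy":16,"az":0.48},
    {"dx":5,"dy":20,"az":0.6},
    {"dx":5,"dy":24,"az":0.72},
    {"dx":5,"dy":28,"az":0.84},
    {"dx":5,"dy":32,"az":0.96}
  ]
}}

```text
invalid input at $.increments[0]: expected keys dx, dy, dz, ax, ay, az, claw
```

Emit:
{"fn": "servo_tool", "kwargs": {
  "increments": [
    {"dy":4,"az":0.12},
    {"dy":8,"az":0.24},
    {"dy":12,"az":0.36},
    {"dy":16,"az":0.48},
    {"dy":18,"az":0.51},
    {"dy":18,"az":0.51},
    {"dy":18,"az":0.51},
    {"dy":18,"az":0.51}
  ]
}}

```text
invalid input at $.increments[0]: expected keys dx, dy, dz, ax, ay, az, claw
```

Run:
```python
from h import *
d=snap('wrist','w1'); s=read_state(); print(s['clock'],s['eef_pos'],s['tool_rot'],s['qpos'],s['width'])
print(world2pix(d,[533,121,72]))
```

```text
0.2 [ 158.06253472 -630.05800698  196.52223472] [-1.57199686e+00 -2.59939585e-05 -2.89582845e+00] [ 1.25921933  0.62902606  0.0384817   1.51797731 -0.02698581  0.99630873
 -0.01999724] 85.64269876435434
[1693.86608716 1407.69824644]
```

View pics/w1.png

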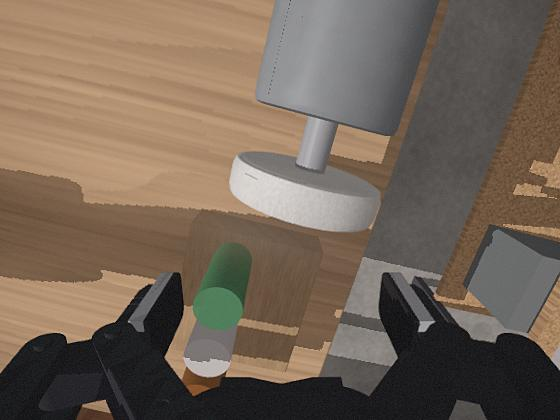

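All seven keys are required in every row, so I'm resending the moves.

Emit:
{"fn": "servo_tool", "kwargs": {
  "increments": [
    {"dx":4,"dy":3,"dz":1,"ax":0,"ay":0,"az":0.12,"claw":-1},
    {"dx":12,"dy":9,"dz":3,"ax":0,"ay":0,"az":0.36,"claw":-1},
    {"dx":16,"dy":12,"dz":4,"ax":0,"ay":0,"az":0.48,"claw":-1},
    {"dx":20,"dy":14,"dz":5,"ax":0,"ay":0,"az":0.6,"claw":-1},
    {"dx":24,"dy":16,"dz":6,"ax":0,"ay":0,"az":0.72,"claw":-1},
    {"dx":27,"dy":18,"dz":6,"ax":0,"ay":0,"az":0.84,"claw":-1},
    {"dx":29,"dy":20,"dz":6,"ax":0,"ay":0,"az":0.96,"claw":-1},
    {"dx":29,"dy":20,"dz":6,"ax":0,"ay":0,"az":0.96,"claw":-1}
  ]
}}

```text
clock: 0.87
eef_pos: [429.6, -443.3, 254.8]
tool_rot: [-1.571, -0.0, -1.93]
force: [0.1, -0.9, -0.0]
width: 85.4
```

Emit:
{"fn": "servo_tool", "kwargs": {
  "increments": [
    {"dx":1,"dy":4,"dz":0,"ax":0,"ay":0,"az":0.12,"claw":-1},
    {"dx":2,"dy":8,"dz":0,"ax":0,"ay":0,"az":0.24,"claw":-1},
    {"dx":3,"dy":12,"dz":0,"ax":0,"ay":0,"az":0.36,"claw":-1},
    {"dx":4,"dy":16,"dz":0,"ax":0,"ay":0,"az":0.48,"claw":-1},
    {"dx":5,"dy":20,"dz":0,"ax":0,"ay":0,"az":0.6,"claw":-1},
    {"dx":5,"dy":24,"dz":0,"ax":0,"ay":0,"az":0.72,"claw":-1},
    {"dx":5,"dy":28,"dz":0,"ax":0,"ay":0,"az":0.84,"claw":-1},
    {"dx":5,"dy":32,"dz":0,"ax":0,"ay":0,"az":0.96,"claw":-1}
  ]
}}

```text
clock: 1.53
eef_pos: [477.8, -122.7, 254.4]
tool_rot: [-1.571, -0.0, -0.97]
force: [0.7, -0.3, -0.5]
width: 85.1
```

Emit:
{"fn": "servo_tool", "kwargs": {
  "increments": [
    {"dx":0,"dy":8,"dz":0,"ax":0,"ay":0,"az":0.24,"claw":-1},
    {"dx":0,"dy":16,"dz":0,"ax":0,"ay":0,"az":0.5,"claw":-1},
    {"dx":0,"dy":18,"dz":0,"ax":0,"ay":0,"az":0.51,"claw":-1},
    {"dx":0,"dy":18,"dz":0,"ax":0,"ay":0,"az":0.51,"claw":-1},
    {"dx":0,"dy":18,"dz":0,"ax":0,"ay":0,"az":0.51,"claw":-1},
    {"dx":0,"dy":18,"dz":0,"ax":0,"ay":0,"az":0.51,"claw":-1},
    {"dx":0,"dy":18,"dz":0,"ax":0,"ay":0,"az":0.51,"claw":-1}
  ]
}}

```text
clock: 2.12
eef_pos: [478.1, 55.7, 254.3]
tool_rot: [-1.571, 0.0, -0.464]
force: [0.1, -1.1, -0.4]
width: 85.3
```

Run:
```python
from h import *
d=snap('wrist','w1'); s=read_state(); print(s['clock'],s['eef_pos'],s['tool_rot'],s['qpos'],s['width'])
print(world2pix(d,[533,121,72]))
```

```text
2.1667 [478.121966    54.29118081 254.12800578] [-1.57213618e+00  2.08057268e-05 -4.67045644e-01] [ 0.35000545  0.38687511 -0.71824874  1.88208153  0.3037542   0.98465351
  0.60139012] 85.5478156357043
[356.54259062 196.40430499]
```

View pics/w1.png

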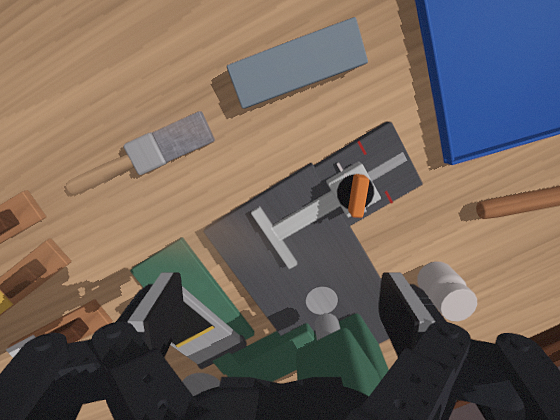

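Run:
```python
from h import *
crop('w1',200,110,430,340,3.2,'c_w1')
```

```text
(no output)
```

View pics/c_w1.png

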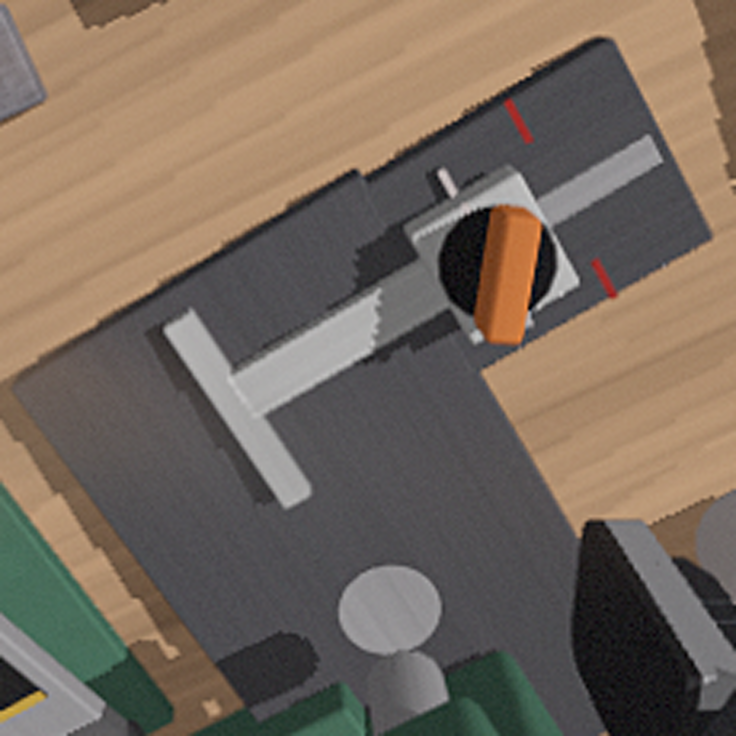

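Run:
```python
from h import *
d=load('w1')
def P(u,v,z): return pix2world(d,200+(u+.5)/3.2-.5,110+(v+.5)/3.2-.5,z)[:2]
a=0.09
def pr(w,o): 
    r=w-o; return np.array([r[0]*np.cos(a)+r[1]*np.sin(a),-r[0]*np.sin(a)+r[1]*np.cos(a)]).round(1)
o=P(390,609,20); print('anvil',o)
for n,u,v,z in [('FR',14,382,20),('R2',245,715,20),('redT1',506,102,20),('redT2',529,140,20),('redB1',593,262,20),('redB2',614,296,20),('ptrA',440,172,20),('ptrA2',455,193,20),('barA',180,315,29),('barA2',290,505,29),('barA3',240,375,29),('k1',500,206,72),('k2',541,216,72),('k3',522,343,72),('k4',478,331,72),('disc',497,265,48),('ledge1',605,38,20),('ledge2',712,238,20)]:
    w=P(u,v,z); print(n,w.round(1),pr(w,o))
```

```text
anvil [666.12615433  25.00211593]
FR [503.3 -67. ] [-170.5  -77. ]
R2 [687.  -55.7] [ 13.5 -82.2]
redT1 [489.  153.2] [-164.9  143.6]
redT2 [505.9 155.4] [-147.9  144.3]
redB1 [560.9 159.8] [-92.7 143.7]
redB2 [577.5 162.2] [-75.9 144.7]
ptrA [502.1 120.4] [-154.8  109.8]
ptrA2 [512.  122.3] [-144.8  110.7]
barA [506.1   7.8] [-160.9   -2.8]
barA2 [597.7  10.1] [-69.5  -8.7]
barA3 [538.3  17.4] [-128.     3.9]
k1 [509.8 130. ] [-146.2  118.6]
k2 [519.1 141.1] [-136.   128.8]
k3 [557.8 118.1] [-99.5 102.5]
k4 [546.9 106.1] [-111.4   91.5]
disc [536.  123.2] [-120.7  109.5]
ledge1 [483.7 195.2] [-166.4  185.9]
ledge2 [572.8 205.3] [-76.8 188. ]
```

Emit:
{"fn": "servo_tool", "kwargs": {
  "increments": [
    {"dx":5.7,"dy":6.9,"dz":-6,"ax":0,"ay":0,"az":-0.085,"claw":-1},
    {"dx":5.7,"dy":6.9,"dz":-12,"ax":0,"ay":0,"az":-0.085,"claw":-1},
    {"dx":5.7,"dy":6.9,"dz":-14,"ax":0,"ay":0,"az":-0.085,"claw":-1},
    {"dx":5.7,"dy":6.9,"dz":-14,"ax":0,"ay":0,"az":-0.085,"claw":-1},
    {"dx":5.7,"dy":6.9,"dz":-14,"ax":0,"ay":0,"az":-0.085,"claw":-1},
    {"dx":5.7,"dy":6.9,"dz":-14,"ax":0,"ay":0,"az":-0.085,"claw":-1}
  ]
}}

```text
clock: 2.67
eef_pos: [533.8, 122.6, 112.0]
tool_rot: [-1.575, 0.004, -0.552]
force: [0.4, 0.2, 1.1]
width: 85.8
```

Run:
```python
from h import *
d=snap('wrist','w2'); s=read_state(); print(s['clock'],s['eef_pos'],s['tool_rot'],s['qpos'],s['width'])
print(world2pix(d,[535,123.5,72]),world2pix(d,s['eef_pos']))
```

```text
2.7167 [534.94049209 122.72748243 114.14549797] [-1.57290673e+00  9.10799146e-04 -5.52714260e-01] [ 0.090109    0.6527388  -0.56796701  1.87165667  0.49329944  0.76286718
  0.26757711] 85.3192974259043
[282.40632233 223.64545543] [281.15388852 249.40126031]
```

View pics/w2.png

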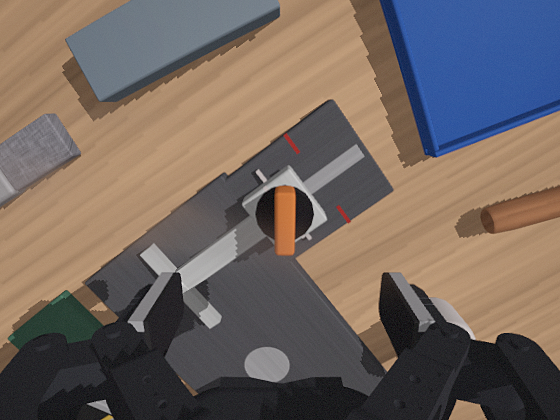

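Knob bar at (285, 220) is vertical in the image, so it is aligned with the jaws. Descending and closing.

Emit:
{"fn": "servo_tool", "kwargs": {
  "increments": [
    {"dx":0.1,"dy":0.2,"dz":-3,"ax":0,"ay":0,"az":0,"claw":-1},
    {"dx":0.1,"dy":0.2,"dz":-6,"ax":0,"ay":0,"az":0,"claw":-1},
    {"dx":0.1,"dy":0.2,"dz":-6,"ax":0,"ay":0,"az":0,"claw":-0.5},
    {"dx":0.1,"dy":0.2,"dz":-6,"ax":0,"ay":0,"az":0,"claw":0.2},
    {"dx":0.1,"dy":0.2,"dz":-6,"ax":0,"ay":0,"az":0,"claw":0.6},
    {"dx":0.1,"dy":0.2,"dz":-6,"ax":0,"ay":0,"az":0,"claw":0.8},
    {"dx":0.1,"dy":0.2,"dz":-6,"ax":0,"ay":0,"az":0,"claw":0.9},
    {"dx":0.1,"dy":0.2,"dz":-6,"ax":0,"ay":0,"az":0,"claw":0.9}
  ]
}}

```text
clock: 3.38
eef_pos: [537.2, 126.5, 55.8]
tool_rot: [-1.569, -0.002, -0.551]
force: [-0.0, 0.4, -0.2]
width: 12.2
```

Emit:
{"fn": "servo_tool", "kwargs": {
  "increments": [
    {"dx":0,"dy":0,"dz":0,"ax":0,"ay":0,"az":0,"claw":0.9},
    {"dx":0,"dy":0,"dz":0,"ax":0,"ay":0,"az":0,"claw":0.9},
    {"dx":0,"dy":0,"dz":0,"ax":0,"ay":0,"az":0,"claw":0.9},
    {"dx":0,"dy":0,"dz":0,"ax":0,"ay":0,"az":0,"claw":0.9},
    {"dx":0,"dy":0,"dz":0,"ax":0,"ay":0,"az":0,"claw":0.9}
  ]
}}

```text
clock: 3.8
eef_pos: [536.2, 126.5, 54.3]
tool_rot: [-1.571, 0.0, -0.551]
force: [-0.1, -0.5, -0.7]
width: 3.9
```

Run:
```python
from h import *
d=snap('wrist','w3'); d=snap('scene','s3');crop('s3',220,140,400,290,4.4,'c_s3')
d=snap('top','t3')
```

```text
(no output)
```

View pics/w3.png

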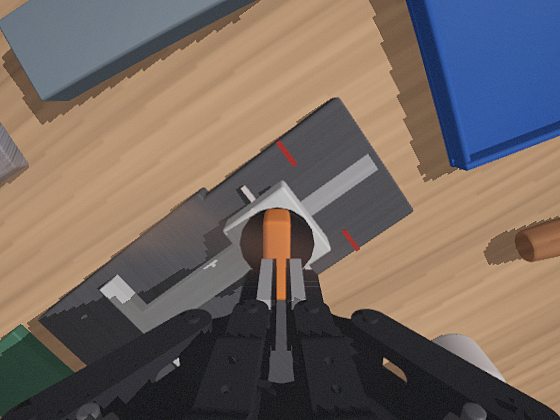

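View pics/c_s3.png

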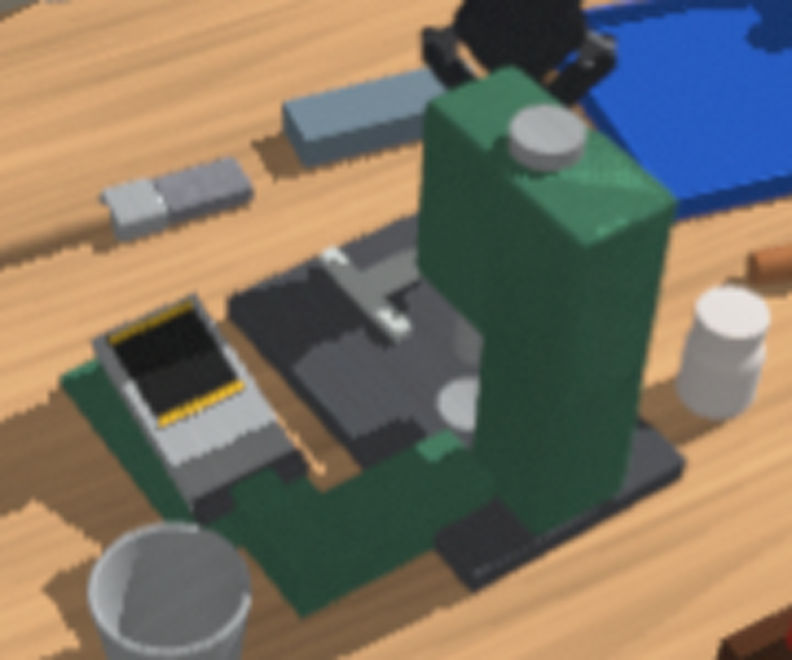

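Run:
```python
from h import *
d=load('w3'); s=read_state(); print(s['eef_pos'],s['width'],s['force'],s['torque'])
c=np.array([535,124.]);u=np.array([np.cos(-.55),np.sin(-.55)]);n=np.array([-u[1],u[0]])
im=d['color'].copy()
for z,col in((72,(255,0,0)),(48,(0,255,0))):
  p=[world2pix(d,[*(c+a*23*u+b*7*n),z]) for a,b in((1,1),(1,-1),(-1,-1),(-1,1))]
  print(z,np.round(p)); cv2.polylines(im,[np.int32(np.round(p))],True,col,1)
print(world2pix(d,s['eef_pos']),world2pix(d,s['eef_pos']+[0,0,19]))
save(cv2.resize(im[150:400,160:420],None,fx=3,fy=3,interpolation=cv2.INTER_CUBIC),'o3')
```

```text
[536.17314082 126.4983632   54.29882643] 4.372698140157722 [-0.32474123  0.46107491  0.716834  ] [ 0.00794047 -0.00069755 -0.01119044]
72 [[288. 300.]
 [262. 300.]
 [260. 218.]
 [288. 218.]]
48 [[287. 278.]
 [264. 278.]
 [263. 204.]
 [288. 204.]]
[279.9285865  246.39466838] [279.83196636 261.2719549 ]
```

View pics/o3.png

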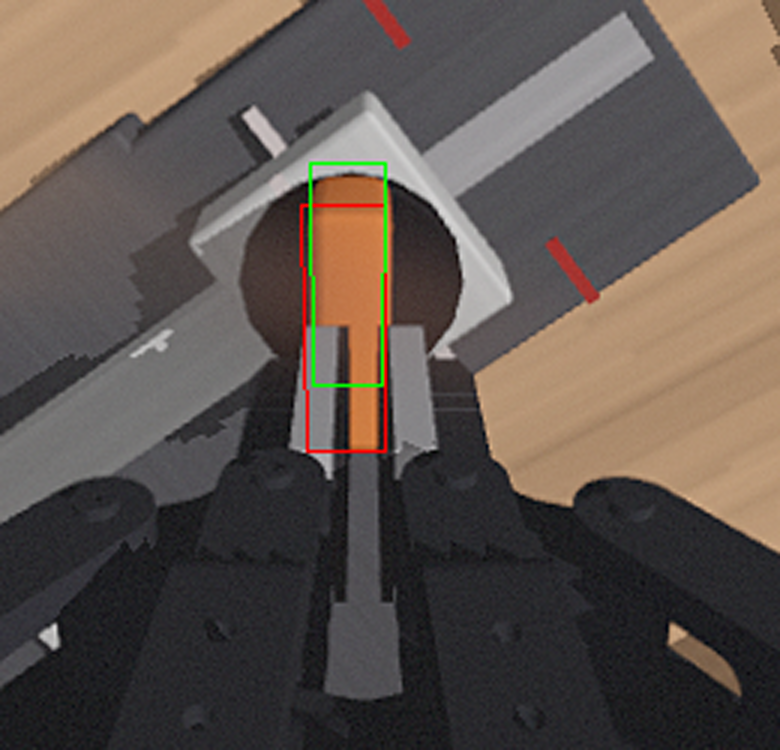

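Run:
```python
from h import *
d=load('w3'); s=read_state(); e=s['eef_pos']; u=np.array([np.cos(-.55),np.sin(-.55),0])
for dx in(-11,0,11):
  for dz in(0,10,19,30,40): print(dx,dz,world2pix(d,e+dx*u+[0,0,dz]).round())
```

```text
-11 0 [280. 228.]
-11 10 [280. 235.]
-11 19 [280. 241.]
-11 30 [280. 250.]
-11 40 [280. 260.]
0 0 [280. 246.]
0 10 [280. 254.]
0 19 [280. 261.]
0 30 [280. 271.]
0 40 [280. 282.]
11 0 [280. 264.]
11 10 [280. 272.]
11 19 [280. 280.]
11 30 [280. 292.]
11 40 [280. 303.]
```

View pics/t3.png

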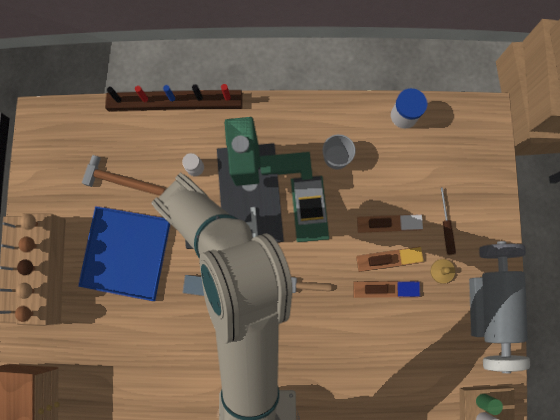

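Run:
```python
from h import *
for n,e,yaw in(('w2',[534.9,122.7,114.1],-.552),('w3',[536.2,126.5,54.3],-.55)):
    d=load(n); R=np.array(d['R']);t=np.array(d['t']);u=np.array([np.cos(yaw),np.sin(yaw),0]);n_=np.array([-u[1],u[0],0])
    print(R@np.array(e)+t, 'z dir',R@[0,0,1],'x dir',R@u,'jaw',R@n_, 'cam',-R.T@t)
crop('w3',200,220,360,400,5,'c3')
```

```text
[1.69701867e-01 2.14008047e+01 1.90172626e+02] z dir [-0.00473328  0.29675547 -0.95494177] x dir [-7.82133006e-04  9.54951077e-01  2.96762241e-01] jaw [ 0.99998849  0.00215155 -0.00428795] cam [469.75915816 163.52197571 289.35378161]
[ -0.45689466  19.96703254 191.94873523] z dir [-2.56886723e-04  3.00176598e-01 -9.53883611e-01] x dir [-3.13992733e-04  9.53883572e-01  3.00176670e-01] jaw [ 9.99999918e-01  3.76623923e-04 -1.50786755e-04] cam [471.09130344 166.97954186 231.40299947]
```

View pics/c3.png

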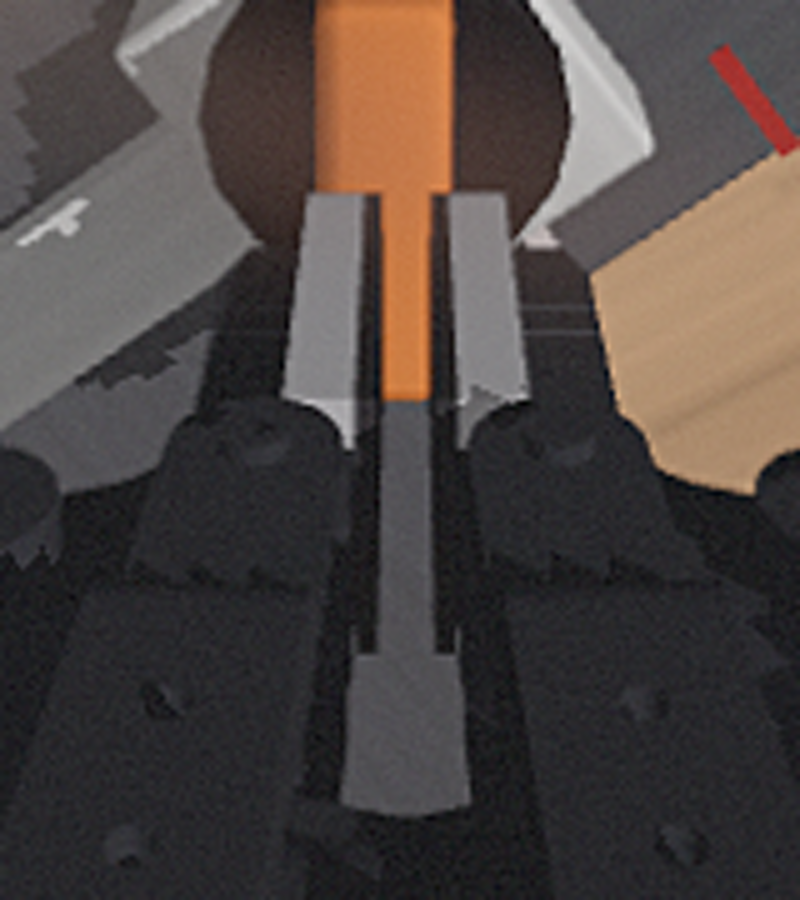

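The pads closed to 4 mm with no contact, and their tips show above the bar. By their apparent size they sit well above the reported TCP. I'll open partway, recentre by 2.7 mm and lower gently while watching the force.

Emit:
{"fn": "servo_tool", "kwargs": {
  "increments": [
    {"dx":0,"dy":0,"dz":0,"ax":0,"ay":0,"az":0,"claw":0.1},
    {"dx":-0.1,"dy":-0.2,"dz":0,"ax":0,"ay":0,"az":0,"claw":0.1},
    {"dx":-0.1,"dy":-0.2,"dz":0,"ax":0,"ay":0,"az":0,"claw":0.1},
    {"dx":-0.1,"dy":-0.2,"dz":-0.2,"ax":0,"ay":0,"az":0,"claw":0.1},
    {"dx":-0.1,"dy":-0.2,"dz":-0.5,"ax":0,"ay":0,"az":0,"claw":0.1},
    {"dx":-0.1,"dy":-0.2,"dz":-0.5,"ax":0,"ay":0,"az":0,"claw":0.1}
  ]
}}

```text
clock: 4.45
eef_pos: [534.8, 124.3, 48.8]
tool_rot: [-1.571, 0.001, -0.551]
force: [0.4, -0.3, -0.0]
width: 38.1
```

Run:
```python
from h import *
d=snap('wrist','w4'); s=read_state(); print(s['eef_pos'],s['width'],s['force'])
crop('w4',150,180,410,400,3,'c4')
```

```text
[534.9372589  124.37768956  48.99722648] 38.69451035887192 [-0.12956125 -0.17631041 -0.08700888]
```

View pics/c4.png

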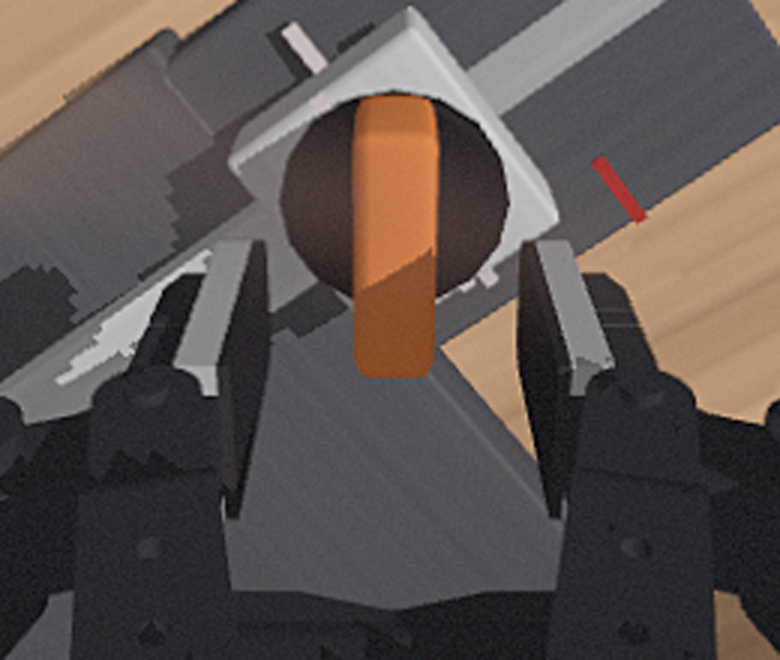

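Emit:
{"fn": "servo_tool", "kwargs": {
  "increments": [
    {"dx":0,"dy":0,"dz":-0.4,"ax":0,"ay":0,"az":0,"claw":0.1},
    {"dx":0,"dy":0,"dz":-0.8,"ax":0,"ay":0,"az":0,"claw":0.1},
    {"dx":0,"dy":0,"dz":-0.8,"ax":0,"ay":0,"az":0,"claw":0.1}
  ]
}}

```text
clock: 4.75
eef_pos: [534.6, 124.2, 40.5]
tool_rot: [-1.572, 0.001, -0.551]
force: [0.1, -0.3, 0.5]
width: 38.4
```

Emit:
{"fn": "servo_tool", "kwargs": {
  "increments": [
    {"dx":0,"dy":0,"dz":-0.4,"ax":0,"ay":0,"az":0,"claw":0.1},
    {"dx":0,"dy":0,"dz":-0.8,"ax":0,"ay":0,"az":0,"claw":0.1},
    {"dx":0,"dy":0,"dz":-0.8,"ax":0,"ay":0,"az":0,"claw":0.1}
  ]
}}

```text
clock: 5.0
eef_pos: [534.7, 124.3, 32.6]
tool_rot: [-1.572, 0.001, -0.551]
force: [0.4, -0.7, -0.1]
width: 38.4
```

Run:
```python
from h import *
d=snap('wrist','w5'); s=read_state(); print(s['eef_pos'],s['width'],s['force'])
crop('w5',150,180,410,400,3,'c5')
```

```text
[534.80046099 124.36656618  32.84704231] 38.33511553170642 [-0.45196886 -0.21015923  0.39935706]
```

View pics/c5.png

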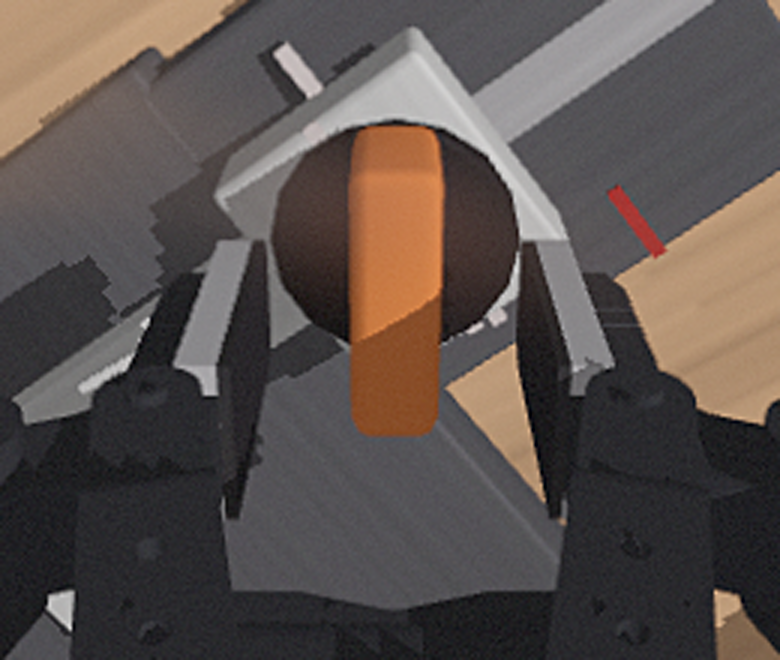

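The reported tip at z=33 would be deep in the block, yet there's no contact. The true fingertips are therefore about 39 mm above the reported TCP. Lowering 17 mm more and closing.

Emit:
{"fn": "servo_tool", "kwargs": {
  "increments": [
    {"dx":0,"dy":0,"dz":-0.6,"ax":0,"ay":0,"az":0,"claw":0.1},
    {"dx":0,"dy":0,"dz":-1.2,"ax":0,"ay":0,"az":0,"claw":0.1},
    {"dx":0,"dy":0,"dz":-1.6,"ax":0,"ay":0,"az":0,"claw":0.1},
    {"dx":0,"dy":0,"dz":-1.6,"ax":0,"ay":0,"az":0,"claw":0.1}
  ]
}}

```text
clock: 5.38
eef_pos: [534.5, 124.2, 16.3]
tool_rot: [-1.572, 0.001, -0.551]
force: [0.3, -0.3, -0.6]
width: 38.6
```

Emit:
{"fn": "servo_tool", "kwargs": {
  "increments": [
    {"dx":0,"dy":0,"dz":0,"ax":0,"ay":0,"az":0,"claw":0.4},
    {"dx":0,"dy":0,"dz":0,"ax":0,"ay":0,"az":0,"claw":0.7},
    {"dx":0,"dy":0,"dz":0,"ax":0,"ay":0,"az":0,"claw":0.9},
    {"dx":0,"dy":0,"dz":0,"ax":0,"ay":0,"az":0,"claw":0.9},
    {"dx":0,"dy":0,"dz":0,"ax":0,"ay":0,"az":0,"claw":0.9},
    {"dx":0,"dy":0,"dz":0,"ax":0,"ay":0,"az":0,"claw":0.9}
  ]
}}

```text
clock: 5.88
eef_pos: [535.2, 124.4, 17.6]
tool_rot: [-1.571, -0.0, -0.551]
force: [-1.1, -0.3, 2.3]
width: 12.7
```

Run:
```python
from h import *
d=snap('wrist','w6'); s=read_state(); print(s['eef_pos'],s['width'],s['force'],s['torque'])
crop('w6',150,180,410,400,3,'c6')
```

```text
[535.19683189 124.44088166  17.57941525] 13.107684062149206 [-1.02039326 -1.17727026  1.27309739] [ 0.00432398  0.27962452 -0.03152741]
```

View pics/c6.png

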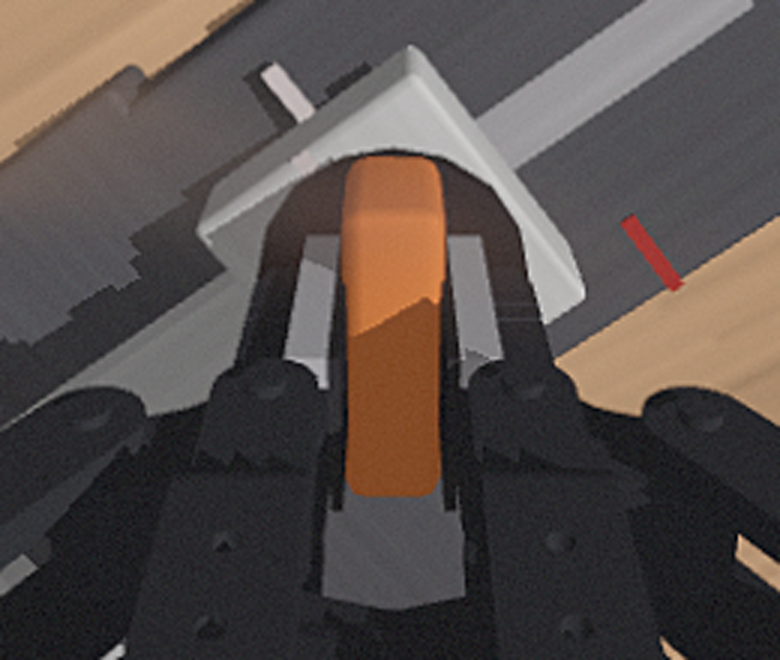

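Gripped (13 mm, the bar's width). Turning loose, counter-clockwise.

Emit:
{"fn": "servo_tool", "kwargs": {
  "increments": [
    {"dx":0,"dy":0,"dz":0,"ax":0,"ay":0,"az":0.1,"claw":0.9},
    {"dx":0,"dy":0,"dz":0,"ax":0,"ay":0,"az":0.2,"claw":0.9},
    {"dx":0,"dy":0,"dz":0,"ax":0,"ay":0,"az":0.3,"claw":0.9},
    {"dx":0,"dy":0,"dz":0,"ax":0,"ay":0,"az":0.4,"claw":0.9},
    {"dx":0,"dy":0,"dz":0,"ax":0,"ay":0,"az":0.5,"claw":0.9},
    {"dx":0,"dy":0,"dz":0,"ax":0,"ay":0,"az":0.6,"claw":0.9},
    {"dx":0,"dy":0,"dz":0,"ax":0,"ay":0,"az":0.6,"claw":0.9}
  ]
}}

```text
clock: 6.52
eef_pos: [535.0, 123.8, 17.6]
tool_rot: [-1.571, 0.001, 0.052]
force: [-2.0, -1.6, 4.5]
width: 12.8
```

Emit:
{"fn": "servo_tool", "kwargs": {
  "increments": [
    {"dx":0,"dy":0,"dz":0,"ax":0,"ay":0,"az":0.1,"claw":0.9},
    {"dx":0,"dy":0,"dz":0,"ax":0,"ay":0,"az":0.2,"claw":0.9},
    {"dx":0,"dy":0,"dz":0,"ax":0,"ay":0,"az":0.3,"claw":0.9},
    {"dx":0,"dy":0,"dz":0,"ax":0,"ay":0,"az":0.4,"claw":0.9},
    {"dx":0,"dy":0,"dz":0,"ax":0,"ay":0,"az":0.5,"claw":0.9},
    {"dx":0,"dy":0,"dz":0,"ax":0,"ay":0,"az":0.58,"claw":0.9},
    {"dx":0,"dy":0,"dz":0,"ax":0,"ay":0,"az":0.58,"claw":0.9},
    {"dx":0,"dy":0,"dz":0,"ax":0,"ay":0,"az":0.58,"claw":0.9}
  ]
}}

```text
clock: 7.18
eef_pos: [535.2, 123.2, 17.6]
tool_rot: [-1.572, 0.001, 0.628]
force: [-1.7, -2.2, 5.3]
width: 12.6
```

Run:
```python
from h import *
d=snap('wrist','w7'); s=read_state(); print(s['clock'],s['eef_pos'],s['tool_rot'],s['width'],s['force'],s['torque'],s['qpos'])
crop('w7',150,180,410,400,3,'c7')
```

```text
7.2333 [535.18733615 123.21202005  17.57835221] [-1.57220558e+00  1.31537659e-03  6.27642807e-01] 12.727929825008644 [-1.14221505 -2.42352091  4.82475328] [-0.53970439  0.32733731 -0.00178452] [ 0.18650403  0.8718405  -0.75033912  1.92395835  0.90588525  0.72769422
  1.08307904]
```

View pics/w7.png

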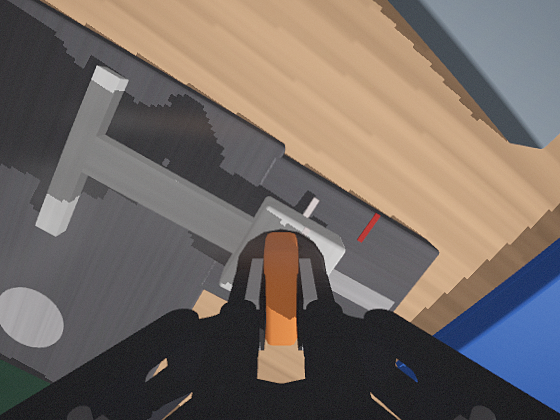

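Emit:
{"fn": "servo_tool", "kwargs": {
  "increments": [
    {"dx":0,"dy":0,"dz":0,"ax":0,"ay":0,"az":0.06,"claw":0.9},
    {"dx":0,"dy":0,"dz":0,"ax":0,"ay":0,"az":0.06,"claw":0.9},
    {"dx":0,"dy":0,"dz":0,"ax":0,"ay":0,"az":0.06,"claw":0.9}
  ]
}}

```text
clock: 7.48
eef_pos: [535.2, 123.2, 17.6]
tool_rot: [-1.572, 0.001, 0.688]
force: [-0.8, -3.2, 4.7]
width: 12.7
```

Emit:
{"fn": "servo_tool", "kwargs": {
  "increments": [
    {"dx":-0.05,"dy":0.5,"dz":0,"ax":0,"ay":0,"az":0,"claw":0.9},
    {"dx":-0.1,"dy":1,"dz":0,"ax":0,"ay":0,"az":0,"claw":0.9},
    {"dx":-0.15,"dy":1.5,"dz":0,"ax":0,"ay":0,"az":0,"claw":0.9},
    {"dx":-0.2,"dy":2,"dz":0,"ax":0,"ay":0,"az":0,"claw":0.9},
    {"dx":-0.25,"dy":2.5,"dz":0,"ax":0,"ay":0,"az":0,"claw":0.9},
    {"dx":-0.3,"dy":3,"dz":0,"ax":0,"ay":0,"az":0,"claw":0.9},
    {"dx":-0.3,"dy":3.4,"dz":0,"ax":0,"ay":0,"az":0,"claw":0.9},
    {"dx":-0.3,"dy":3.4,"dz":0,"ax":0,"ay":0,"az":0,"claw":0.9}
  ]
}}

```text
clock: 8.15
eef_pos: [532.0, 157.3, 17.6]
tool_rot: [-1.573, 0.002, 0.688]
force: [-1.9, -3.9, 5.4]
width: 12.8
```

Run:
```python
from h import *
d=snap('wrist','w8'); s=read_state(); print(s['clock'],s['eef_pos'],s['tool_rot'],s['width'],s['force'],s['torque'])
crop('w8',200,120,460,340,3,'c8')
```

```text
8.2 [532.01765176 157.29653139  17.54719461] [-1.57241374  0.00186464  0.68780899] 12.39502470201204 [-1.83348417 -3.57460747  6.72831209] [-0.66752493  0.50710297 -0.05718191]
```

View pics/c8.png

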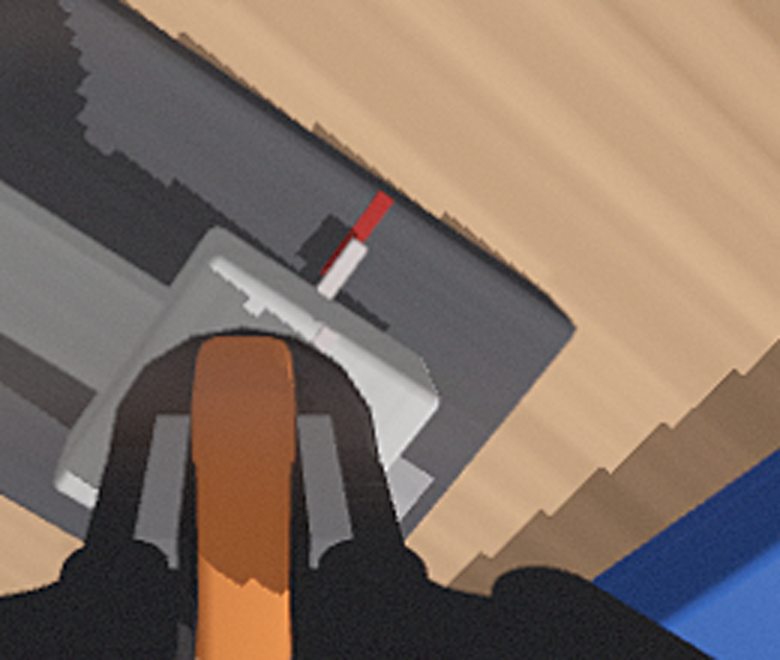

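The pointer meets the red line. Tightening clockwise.

Emit:
{"fn": "servo_tool", "kwargs": {
  "increments": [
    {"dx":0,"dy":0,"dz":0,"ax":0,"ay":0,"az":-0.1,"claw":0.9},
    {"dx":0,"dy":0,"dz":0,"ax":0,"ay":0,"az":-0.2,"claw":0.9},
    {"dx":0,"dy":0,"dz":0,"ax":0,"ay":0,"az":-0.3,"claw":0.9},
    {"dx":0,"dy":0,"dz":0,"ax":0,"ay":0,"az":-0.4,"claw":0.9},
    {"dx":0,"dy":0,"dz":0,"ax":0,"ay":0,"az":-0.5,"claw":0.9},
    {"dx":0,"dy":0,"dz":0,"ax":0,"ay":0,"az":-0.6,"claw":0.9},
    {"dx":0,"dy":0,"dz":0,"ax":0,"ay":0,"az":-0.7,"claw":0.9},
    {"dx":0,"dy":0,"dz":0,"ax":0,"ay":0,"az":-0.7,"claw":0.9}
  ]
}}

```text
clock: 8.87
eef_pos: [531.8, 158.1, 17.6]
tool_rot: [-1.572, 0.0, -0.014]
force: [-3.4, -2.3, 4.4]
width: 12.5
```

Emit:
{"fn": "servo_tool", "kwargs": {
  "increments": [
    {"dx":0,"dy":0,"dz":0,"ax":0,"ay":0,"az":-0.1,"claw":0.9},
    {"dx":0,"dy":0,"dz":0,"ax":0,"ay":0,"az":-0.2,"claw":0.9},
    {"dx":0,"dy":0,"dz":0,"ax":0,"ay":0,"az":-0.3,"claw":0.9},
    {"dx":0,"dy":0,"dz":0,"ax":0,"ay":0,"az":-0.4,"claw":0.9},
    {"dx":0,"dy":0,"dz":0,"ax":0,"ay":0,"az":-0.5,"claw":0.9},
    {"dx":0,"dy":0,"dz":0,"ax":0,"ay":0,"az":-0.56,"claw":0.9},
    {"dx":0,"dy":0,"dz":0,"ax":0,"ay":0,"az":-0.56,"claw":0.9},
    {"dx":0,"dy":0,"dz":0,"ax":0,"ay":0,"az":-0.56,"claw":0.9}
  ]
}}

```text
clock: 9.53
eef_pos: [532.0, 158.8, 17.6]
tool_rot: [-1.571, -0.0, -0.566]
force: [-2.7, -1.8, 7.1]
width: 12.6
```

Run:
```python
from h import *
d=snap('wrist','w9'); s=read_state(); print(s['clock'],s['eef_pos'],s['tool_rot'],s['width'],s['force'],s['torque'])
crop('w9',150,120,410,340,3,'c9')
```

```text
9.5833 [531.99106981 158.76146455  17.54631462] [-1.57077059e+00  1.68660032e-04 -5.66269402e-01] 13.011201180572854 [-2.36986462 -1.88019448  6.596773  ] [-0.17950057  0.58792684  0.27741121]
```

View pics/c9.png

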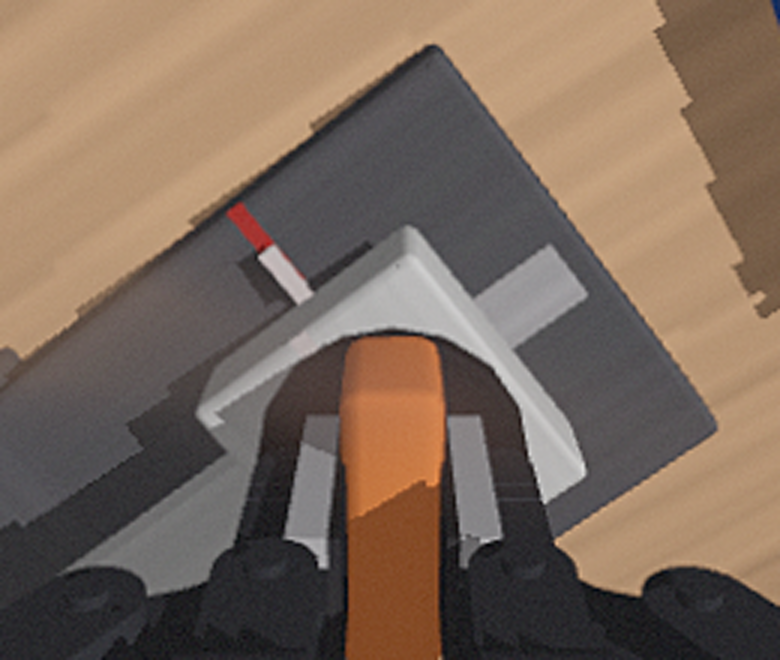

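Now at the end stop (0.28 N m). Release, rise and go to the silver holder.

Emit:
{"fn": "servo_tool", "kwargs": {
  "increments": [
    {"dx":0,"dy":0,"dz":0,"ax":0,"ay":0,"az":0,"claw":-0.2},
    {"dx":0,"dy":0,"dz":0,"ax":0,"ay":0,"az":0,"claw":-0.2},
    {"dx":0,"dy":0,"dz":0,"ax":0,"ay":0,"az":0,"claw":-0.2},
    {"dx":0,"dy":0,"dz":0,"ax":0,"ay":0,"az":0,"claw":-0.2},
    {"dx":0,"dy":0,"dz":4,"ax":0,"ay":0,"az":0,"claw":-0.2},
    {"dx":0,"dy":0,"dz":8,"ax":0,"ay":0,"az":0,"claw":-0.2},
    {"dx":0,"dy":0,"dz":12,"ax":0,"ay":0,"az":0,"claw":-0.2},
    {"dx":0,"dy":0,"dz":13,"ax":0,"ay":0,"az":0,"claw":-0.2}
  ]
}}

```text
clock: 10.25
eef_pos: [535.5, 160.6, 153.0]
tool_rot: [-1.563, -0.005, -0.57]
force: [1.0, 0.5, -0.7]
width: 51.0
```

Emit:
{"fn": "servo_tool", "kwargs": {
  "increments": [
    {"dx":0,"dy":-4,"dz":1,"ax":0,"ay":0,"az":-0.1,"claw":-0.2},
    {"dx":0,"dy":-8,"dz":1,"ax":0,"ay":0,"az":-0.2,"claw":-0.2},
    {"dx":0,"dy":-12,"dz":1,"ax":0,"ay":0,"az":-0.3,"claw":-0.2},
    {"dx":0,"dy":-16,"dz":1,"ax":0,"ay":0,"az":-0.4,"claw":-0.2},
    {"dx":0,"dy":-20,"dz":1,"ax":0,"ay":0,"az":-0.5,"claw":-0.2},
    {"dx":0,"dy":-24,"dz":1,"ax":0,"ay":0,"az":-0.6,"claw":-0.2},
    {"dx":0,"dy":-28,"dz":1,"ax":0,"ay":0,"az":-0.7,"claw":-0.2},
    {"dx":0,"dy":-32,"dz":1,"ax":0,"ay":0,"az":-0.8,"claw":-0.2}
  ]
}}

```text
clock: 10.92
eef_pos: [531.9, -163.6, 157.3]
tool_rot: [-1.571, -0.0, -1.375]
force: [0.6, -0.0, 0.3]
width: 51.2
```

Emit:
{"fn": "servo_tool", "kwargs": {
  "increments": [
    {"dx":0.5,"dy":-4,"dz":0,"ax":0,"ay":0,"az":-0.1,"claw":-0.2},
    {"dx":1,"dy":-8,"dz":0,"ax":0,"ay":0,"az":-0.17,"claw":-0.2},
    {"dx":2,"dy":-12,"dz":0,"ax":0,"ay":0,"az":-0.17,"claw":-0.2},
    {"dx":2,"dy":-16,"dz":0,"ax":0,"ay":0,"az":-0.17,"claw":-0.2},
    {"dx":2,"dy":-17,"dz":0,"ax":0,"ay":0,"az":-0.17,"claw":-0.2},
    {"dx":2,"dy":-17,"dz":0,"ax":0,"ay":0,"az":-0.17,"claw":-0.2},
    {"dx":2,"dy":-17,"dz":0,"ax":0,"ay":0,"az":-0.17,"claw":-0.2}
  ]
}}

```text
clock: 11.5
eef_pos: [551.7, -331.4, 156.6]
tool_rot: [-1.571, 0.001, -1.542]
force: [0.8, 0.8, -0.0]
width: 51.2
```

Run:
```python
from h import *
d=snap('wrist','w10'); s=read_state(); print(s['clock'],s['eef_pos'],s['tool_rot'],s['width'],s['force'],s['torque'],s['qpos'])
d=snap('top','t10');crop('t10',170,105,470,310,2.6,'ct10')
```

```text
11.55 [ 552.28520621 -329.68062223  156.91486258] [-1.57107085  0.0019802  -1.53948143] 51.393825238345684 [0.27230187 0.92431797 0.16480043] [ 0.01736809 -0.04573497 -0.00080485] [ 0.70206503  0.68109732 -0.35124695  1.57118974  0.26977695  0.93870347
  0.2938419 ]
```

View pics/w10.png

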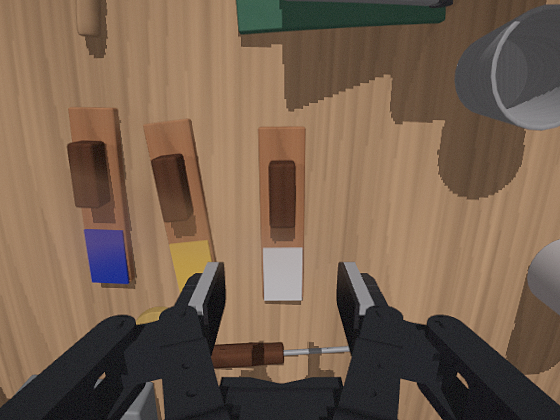

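View pics/ct10.png

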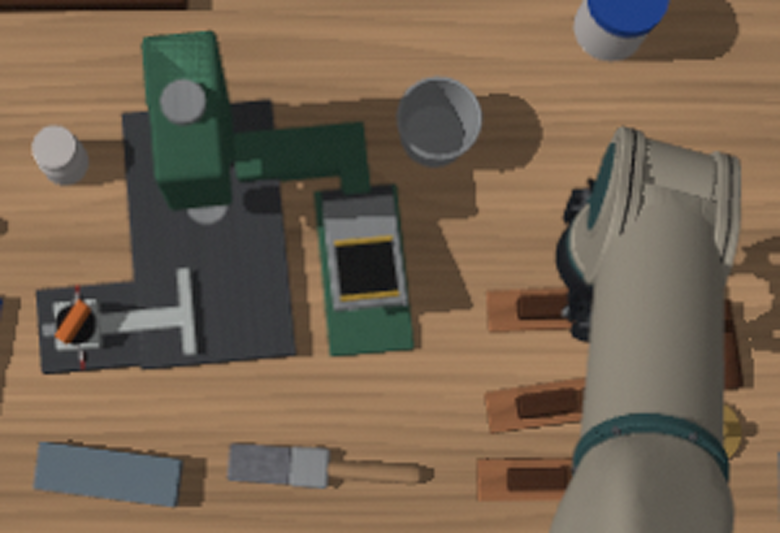

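```bash
cat >> h.py <<'E'
def plate(d,pts,z=15):
    # pts: inner-left, inner-right, outer-right, outer-left ; inner side = ridge side
    w=np.array([pix2world(d,u,v,z)[:2] for u,v in pts]); c=w.mean(0)
    x=(w[2]+w[3]-w[0]-w[1])/2; y=(w[0]+w[3]-w[1]-w[2])/2
    a=np.arctan2(x[1],x[0]); print('plate',c.round(1),'yaw %.3f (%.3f)'%(a,np.arctan2(y[1],y[0])),'size',np.linalg.norm(x).round(1),np.linalg.norm(y).round(1),'ridge',(c-90*np.array([np.cos(a),np.sin(a)])).round(1)); return c,a
E
python3 - <<'E'
from h import *
crop('w10',245,115,325,310,4,'c10')
E
```

```text
(no output)
```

View pics/c10.png

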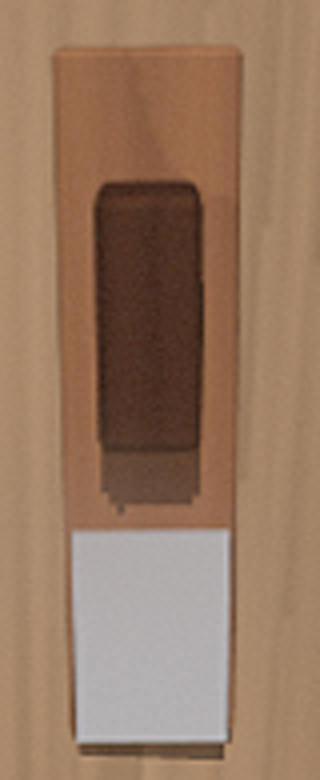

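Run:
```python
from h import *
d=load('w10')
f=lambda u,v:(245+(u+.5)/4-.5,115+(v+.5)/4-.5)
plate(d,[f(72,531),f(229,531),f(231,741),f(77,741)])
for u,v,z in((103,208,38),(201,205,38),(197,449,38),(101,449,38),(55,60,12),(240,58,12)): print(pix2world(d,*f(u,v),z).round(1))
```

```text
plate [ 556.8 -423.7] yaw -1.524 (-3.111) size 61.1 40.5 ridge [ 552.6 -333.8]
[ 542.3 -307.1   38. ]
[ 563.6 -305.8   38. ]
[ 565.1 -362.4   38. ]
[ 543. -363.   38.]
[ 529.8 -277.7   12. ]
[ 572.4 -275.9   12. ]
```

Emit:
{"fn": "servo_tool", "kwargs": {
  "increments": [
    {"dx":0.1,"dy":-0.4,"dz":-4,"ax":0,"ay":0,"az":0,"claw":-0.2},
    {"dx":0.1,"dy":-0.4,"dz":-8,"ax":0,"ay":0,"az":0,"claw":-0.2},
    {"dx":0.1,"dy":-0.4,"dz":-12,"ax":0,"ay":0,"az":0,"claw":-0.2},
    {"dx":0.1,"dy":-0.4,"dz":-12,"ax":0,"ay":0,"az":0,"claw":-0.2},
    {"dx":0.1,"dy":-0.4,"dz":-12,"ax":0,"ay":0,"az":0,"claw":-0.2},
    {"dx":0.1,"dy":-0.4,"dz":-12,"ax":0,"ay":0,"az":0,"claw":-0.2}
  ]
}}

```text
clock: 12.1
eef_pos: [555.3, -334.7, 39.6]
tool_rot: [-1.568, -0.001, -1.539]
force: [0.5, -0.0, 1.0]
width: 51.3
```

Run:
```python
from h import *
d=snap('wrist','w11'); s=read_state(); print(s['clock'],s['eef_pos'],s['tool_rot'],s['width'])
crop('w11',150,100,410,400,2.5,'c11')
```

```text
12.15 [ 555.81651179 -335.46222168   40.46494106] [-1.56623478 -0.00190757 -1.53956155] 51.12002717967247
```

View pics/c11.png

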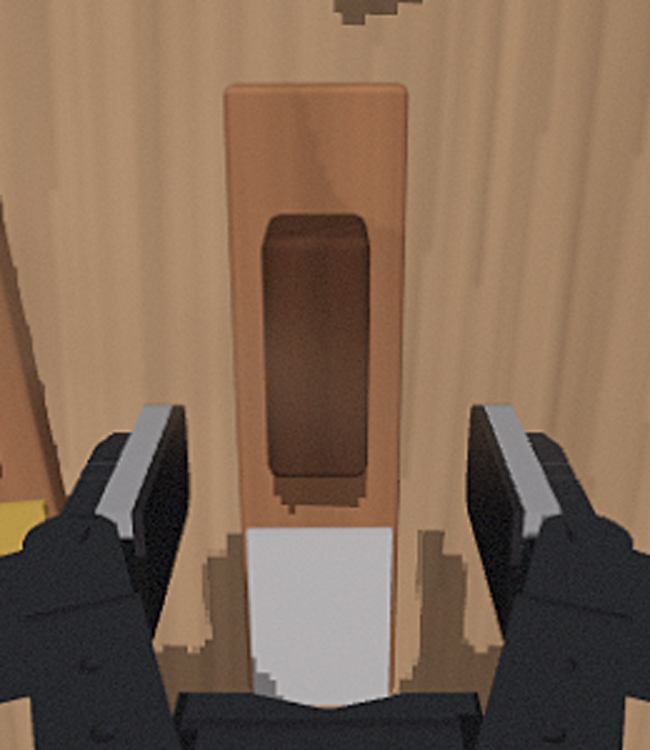

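Emit:
{"fn": "servo_tool", "kwargs": {
  "increments": [
    {"dx":-0.25,"dy":0.1,"dz":-2,"ax":0,"ay":0,"az":0,"claw":-0.2},
    {"dx":-0.25,"dy":0.1,"dz":-4,"ax":0,"ay":0,"az":0,"claw":-0.2},
    {"dx":-0.25,"dy":0.1,"dz":-5.5,"ax":0,"ay":0,"az":0,"claw":-0.2},
    {"dx":-0.25,"dy":0.1,"dz":-5.5,"ax":0,"ay":0,"az":0,"claw":-0.2},
    {"dx":-0.25,"dy":0.1,"dz":-5.5,"ax":0,"ay":0,"az":0,"claw":-0.2}
  ]
}}

```text
clock: 12.57
eef_pos: [551.4, -334.7, -16.6]
tool_rot: [-1.57, -0.0, -1.541]
force: [-0.8, 0.1, 0.5]
width: 51.6
```

Run:
```python
from h import *
d=snap('wrist','w12'); s=read_state(); print(s['clock'],s['eef_pos'],s['tool_rot'],s['width'],s['force'])
crop('w12',150,150,410,400,2.5,'c12')
```

```text
12.6167 [ 551.93907624 -334.9207892   -16.08180582] [-1.56867473e+00 -1.03457035e-03 -1.54070695e+00] 50.65279275131674 [0.62150044 0.08031342 1.1721649 ]
```

View pics/c12.png

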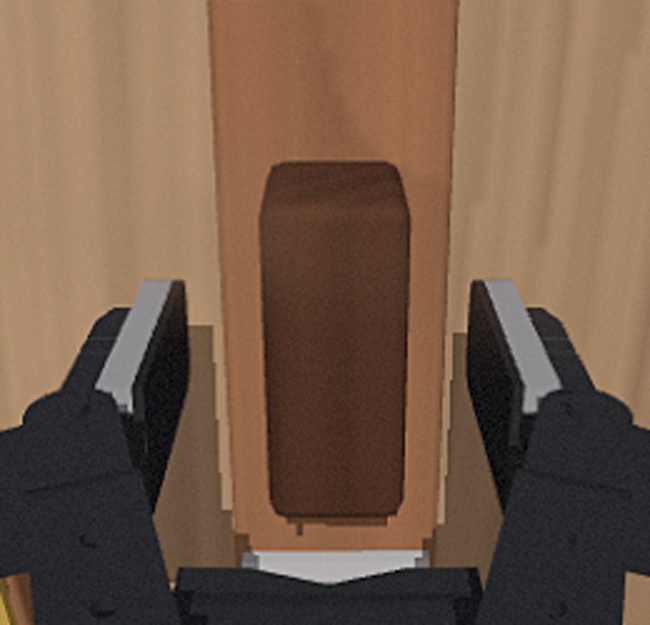

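Emit:
{"fn": "servo_tool", "kwargs": {
  "increments": [
    {"dx":0,"dy":0,"dz":-0.3,"ax":0,"ay":0,"az":0,"claw":-0.2},
    {"dx":0,"dy":0,"dz":-0.3,"ax":0,"ay":0,"az":0,"claw":0.2},
    {"dx":0,"dy":0,"dz":-0.3,"ax":0,"ay":0,"az":0,"claw":0.5},
    {"dx":0,"dy":0,"dz":-0.3,"ax":0,"ay":0,"az":0,"claw":0.8},
    {"dx":0,"dy":0,"dz":-0.3,"ax":0,"ay":0,"az":0,"claw":0.8},
    {"dx":0,"dy":0,"dz":-0.3,"ax":0,"ay":0,"az":0,"claw":0.8},
    {"dx":0,"dy":0,"dz":-0.3,"ax":0,"ay":0,"az":0,"claw":0.8}
  ]
}}

```text
clock: 13.2
eef_pos: [551.7, -334.9, -19.6]
tool_rot: [-1.569, -0.001, -1.541]
force: [0.2, 0.8, 6.2]
width: 22.9
```

Run:
```python
from h import *
d=snap('wrist','w13'); s=read_state(); print(s['clock'],s['eef_pos'],s['tool_rot'],s['width'],s['force'])
crop('w13',150,150,410,400,2.5,'c13')
```

```text
13.25 [ 551.69932141 -334.82738124  -19.6042352 ] [-1.56900641e+00 -8.27689067e-04 -1.54071005e+00] 23.029750157074773 [0.79629718 0.06008491 6.04129231]
```

View pics/c13.png

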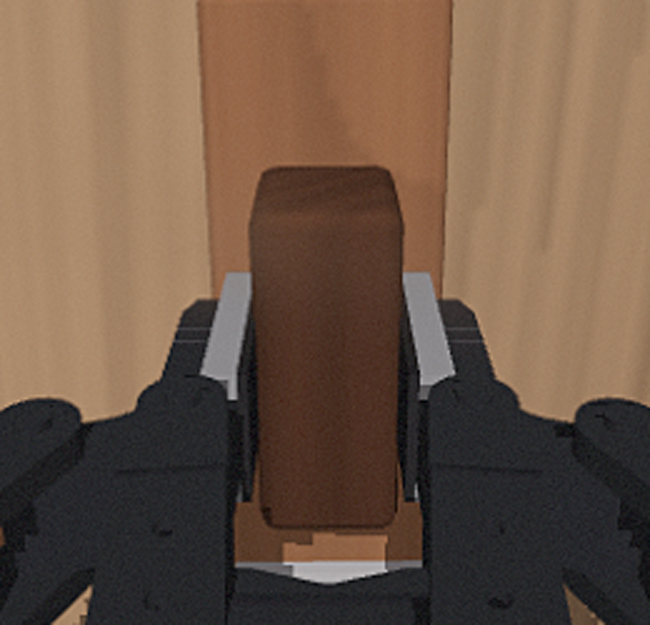

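Gripped at 23 mm. Lifting and carrying to the front of the press.

Emit:
{"fn": "servo_tool", "kwargs": {
  "increments": [
    {"dx":0,"dy":0,"dz":3,"ax":0,"ay":0,"az":0,"claw":0.8},
    {"dx":0,"dy":0,"dz":6,"ax":0,"ay":0,"az":0,"claw":0.8},
    {"dx":0,"dy":0,"dz":9,"ax":0,"ay":0,"az":0,"claw":0.8},
    {"dx":0,"dy":0,"dz":12,"ax":0,"ay":0,"az":0,"claw":0.8},
    {"dx":-1,"dy":2,"dz":12,"ax":0,"ay":0,"az":0.12,"claw":0.8},
    {"dx":-2,"dy":4,"dz":12,"ax":0,"ay":0,"az":0.24,"claw":0.8},
    {"dx":-3,"dy":7,"dz":12,"ax":0,"ay":0,"az":0.36,"claw":0.8},
    {"dx":-4,"dy":10,"dz":12,"ax":0,"ay":0,"az":0.48,"claw":0.8}
  ]
}}

```text
clock: 13.92
eef_pos: [509.0, -234.2, 98.9]
tool_rot: [-1.572, 0.001, -1.057]
force: [0.2, 0.4, -1.9]
width: 22.8
```

Emit:
{"fn": "servo_tool", "kwargs": {
  "increments": [
    {"dx":-0.5,"dy":3,"dz":0,"ax":0,"ay":0,"az":0.12,"claw":0.8},
    {"dx":-1,"dy":6,"dz":0,"ax":0,"ay":0,"az":0.24,"claw":0.8},
    {"dx":-1.5,"dy":9,"dz":0,"ax":0,"ay":0,"az":0.36,"claw":0.8},
    {"dx":-2,"dy":12,"dz":0,"ax":0,"ay":0,"az":0.48,"claw":0.8},
    {"dx":-2.5,"dy":15,"dz":0,"ax":0,"ay":0,"az":0.6,"claw":0.8},
    {"dx":-3,"dy":18,"dz":0,"ax":0,"ay":0,"az":0.72,"claw":0.8},
    {"dx":-3,"dy":21,"dz":0,"ax":0,"ay":0,"az":0.84,"claw":0.8},
    {"dx":-3.5,"dy":24,"dz":0,"ax":0,"ay":0,"az":0.96,"claw":0.8}
  ]
}}

```text
clock: 14.58
eef_pos: [475.5, 6.5, 99.2]
tool_rot: [-1.571, 0.0, -0.096]
force: [1.1, 0.6, -2.4]
width: 23.4
```

Run:
```python
from h import *
s=read_state(); print(s['clock'],s['eef_pos'],s['tool_rot'],s['width'],s['force'],s['qpos'])
```

```text
14.5833 [475.54169056   6.49523332  99.16587335] [-1.57090520e+00  1.22507755e-04 -9.56189877e-02] 23.36130412735093 [ 1.08033973  0.55292785 -2.43057653] [ 0.39045403  0.62205643 -0.68383629  2.0759898   0.64181199  0.66245794
  0.74805689]
```

Emit:
{"fn": "servo_tool", "kwargs": {
  "increments": [
    {"dx":0.1,"dy":0,"dz":0,"ax":0,"ay":0,"az":0.1,"claw":0.8},
    {"dx":0.1,"dy":0,"dz":0,"ax":0,"ay":0,"az":0.188,"claw":0.8},
    {"dx":0.1,"dy":0,"dz":-3,"ax":0,"ay":0,"az":0.188,"claw":0.8},
    {"dx":0.1,"dy":0,"dz":-6,"ax":0,"ay":0,"az":0.188,"claw":0.8},
    {"dx":0.1,"dy":0,"dz":-8.3,"ax":0,"ay":0,"az":0.188,"claw":0.8},
    {"dx":0.1,"dy":0,"dz":-8.3,"ax":0,"ay":0,"az":0.188,"claw":0.8},
    {"dx":0.1,"dy":0,"dz":-8.3,"ax":0,"ay":0,"az":0.188,"claw":0.8}
  ]
}}

```text
clock: 15.17
eef_pos: [475.4, 5.4, 15.6]
tool_rot: [-1.571, 0.003, 0.088]
force: [-0.0, 0.5, -2.2]
width: 22.6
```

Run:
```python
from h import *
d=snap('wrist','w14'); s=read_state(); print(s['clock'],s['eef_pos'],s['tool_rot'],s['width'],s['force'])
d=snap('top','t14');crop('t14',170,105,340,305,3,'ct14')
d=snap('scene','s14');crop('s14',200,140,400,290,4,'cs14')
```

```text
15.2167 [476.60889091   5.71620148  16.68285394] [-1.57064095e+00  5.81902665e-04  8.75638087e-02] 22.777957033641396 [ 0.75010578  0.47851499 -2.33029551]
```

View pics/w14.png

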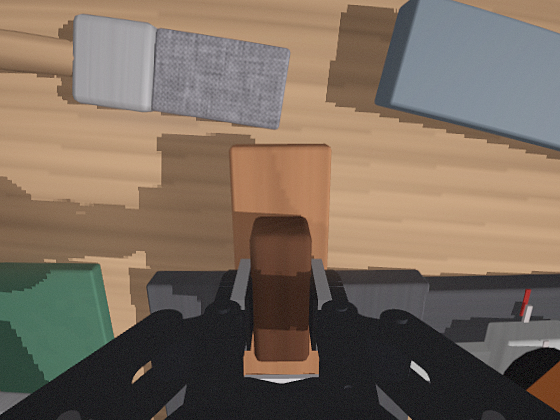

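View pics/cs14.png

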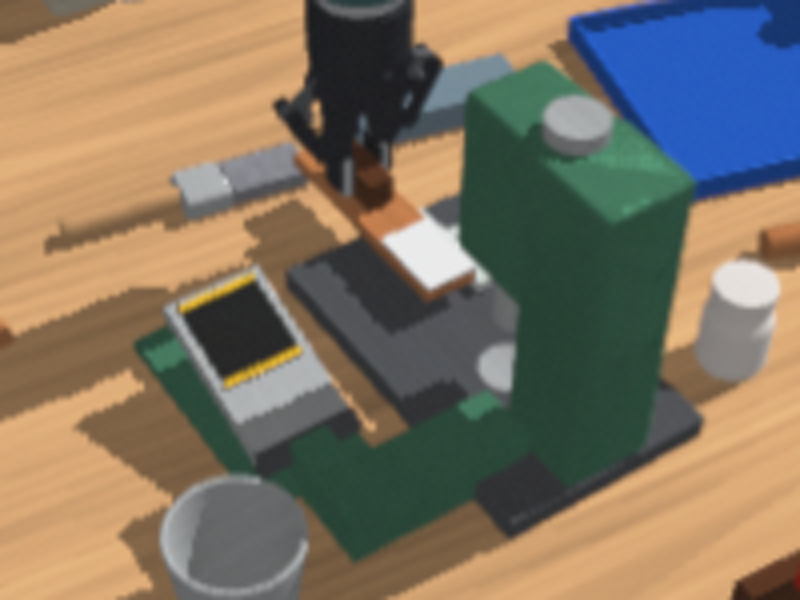

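Run:
```python
from h import *
d=load('w14'); s=read_state()
a=0.0876
for u,v,z in((231,147,47),(330,147,47),(256,222,73),(308,221,73)):
    w=pix2world(d,u,v,z)[:2]; r=w-np.array([476.6,5.7]); print(w.round(1),'along',(r@[np.cos(a),np.sin(a)]).round(1),'lat',(r@[-np.sin(a),np.cos(a)]).round(1))
d=load('s14'); print(world2pix(d,[666.1,25,20]))
```

```text
[418.7 -20.6] along -60.0 lat -21.1
[415.   21.3] along -60.0 lat 20.9
[442.2  -6.5] along -35.4 lat -9.2
[440.   12.7] along -35.8 lat 10.1
[327.38686223 231.20176105]
```

Emit:
{"fn": "servo_tool", "kwargs": {
  "increments": [
    {"dx":1.5,"dy":0.15,"dz":0,"ax":0,"ay":0,"az":0.005,"claw":0.8},
    {"dx":3,"dy":0.3,"dz":0,"ax":0,"ay":0,"az":0.005,"claw":0.8},
    {"dx":4.5,"dy":0.45,"dz":0,"ax":0,"ay":0,"az":0.005,"claw":0.8},
    {"dx":6,"dy":0.6,"dz":0,"ax":0,"ay":0,"az":0.005,"claw":0.8},
    {"dx":7.5,"dy":0.8,"dz":0,"ax":0,"ay":0,"az":0.005,"claw":0.8},
    {"dx":9,"dy":1,"dz":0,"ax":0,"ay":0,"az":0.005,"claw":0.8},
    {"dx":10,"dy":1.1,"dz":0,"ax":0,"ay":0,"az":0.005,"claw":0.8},
    {"dx":10,"dy":1.1,"dz":0,"ax":0,"ay":0,"az":0.005,"claw":0.8}
  ]
}}

```text
clock: 15.98
eef_pos: [580.2, 16.8, 18.2]
tool_rot: [-1.57, -0.005, 0.091]
force: [0.5, 0.0, -2.3]
width: 23.0
```

Run:
```python
from h import *
d=snap('wrist','w15'); s=read_state(); print(s['clock'],s['eef_pos'],s['tool_rot'],s['width'],s['force'])
```

```text
16.0333 [578.14757999  16.49746821  17.71173897] [-1.57038145 -0.00268794  0.09108155] 22.747184885833928 [-0.71111472  0.1061164  -2.6367664 ]
```

View pics/w15.png

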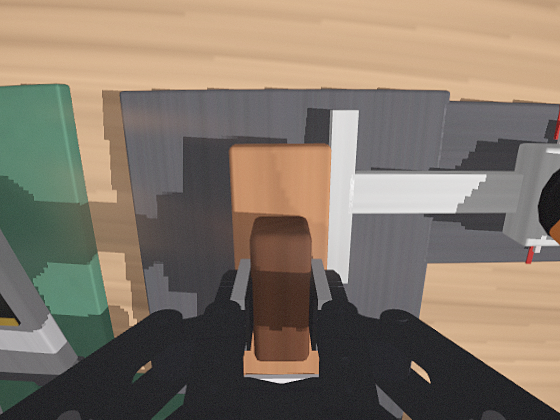

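Run:
```python
from h import *
d=load('w15'); a=0.092;o=np.array([666.1,25.])
def q(u,v,z):
    w=pix2world(d,u,v,z)[:2]; r=w-o; return w.round(1),(r@[np.cos(a),np.sin(a)]).round(1),(r@[-np.sin(a),np.cos(a)]).round(1)
print('bar',q(331,112,29),q(351,280,29),q(357,112,29),'front R',q(121,93,20),'L',q(448,91,20))
print('tail',q(231,147,49),q(330,147,49),'tcp',q(280,200,0)[0])
```

```text
bar (array([505.5,  33.9]), np.float64(-159.1), np.float64(23.6)) (array([592.2,  56.9]), np.float64(-70.7), np.float64(38.5)) (array([504.3,  46.1]), np.float64(-159.2), np.float64(35.9)) front R (array([505.4, -68.8]), np.float64(-168.6), np.float64(-78.7)) L (array([489.6,  91.6]), np.float64(-169.6), np.float64(82.6))
tail (array([523.3,  -9.3]), np.float64(-145.3), np.float64(-21.1)) (array([519.5,  32.5]), np.float64(-145.3), np.float64(20.9)) tcp [558.7  14.7]
```

Emit:
{"fn": "servo_tool", "kwargs": {
  "increments": [
    {"dx":0,"dy":0,"dz":-0.3,"ax":0,"ay":0,"az":0,"claw":0.8},
    {"dx":0,"dy":0,"dz":-0.8,"ax":0,"ay":0,"az":0,"claw":0.8},
    {"dx":0,"dy":0,"dz":-1.3,"ax":0,"ay":0,"az":0,"claw":0.8},
    {"dx":0,"dy":0,"dz":-1.5,"ax":0,"ay":0,"az":0,"claw":0.8},
    {"dx":0,"dy":0,"dz":-1.5,"ax":0,"ay":0,"az":0,"claw":0.8}
  ]
}}

```text
clock: 16.45
eef_pos: [575.8, 16.2, 0.8]
tool_rot: [-1.571, 0.002, 0.092]
force: [-0.1, 0.1, -2.7]
width: 22.7
```

Run:
```python
from h import *
s=read_state(); print(s['clock'],s['eef_pos'],s['tool_rot'],s['width'],s['force'])
```

```text
16.45 [575.77626742  16.22832563   0.79529553] [-1.57120332  0.00165383  0.09245603] 22.73722808396846 [-0.11095891  0.12298168 -2.74844634]
```

Emit:
{"fn": "servo_tool", "kwargs": {
  "increments": [
    {"dx":0.07,"dy":0,"dz":-0.1,"ax":0,"ay":0,"az":0,"claw":0.8},
    {"dx":0.07,"dy":0,"dz":-0.1,"ax":0,"ay":0,"az":0,"claw":0.8},
    {"dx":0.07,"dy":0,"dz":-0.1,"ax":0,"ay":0,"az":0,"claw":0.8}
  ]
}}

```text
clock: 16.7
eef_pos: [577.5, 16.6, 0.4]
tool_rot: [-1.571, -0.0, 0.092]
force: [-0.2, 0.8, -1.8]
width: 22.8
```

Run:
```python
from h import *
d=snap('wrist','w16');s=read_state(); print(s['clock'],s['eef_pos'],s['tool_rot'],s['width'],s['force'],s['torque'])
d=snap('scene','s16');crop('s16',200,140,400,290,4,'cs16')
a=0.092;o=np.array([666.1,25.]);d=load('w16')
```

```text
16.75 [5.77582776e+02 1.66607890e+01 4.38925892e-01] [-1.57054583e+00 -3.65799773e-04  9.23770102e-02] 22.777853777959653 [-0.58619524 -0.14097637 -1.44358732] [0.00932584 0.08476936 0.02596368]
```

View pics/w16.png

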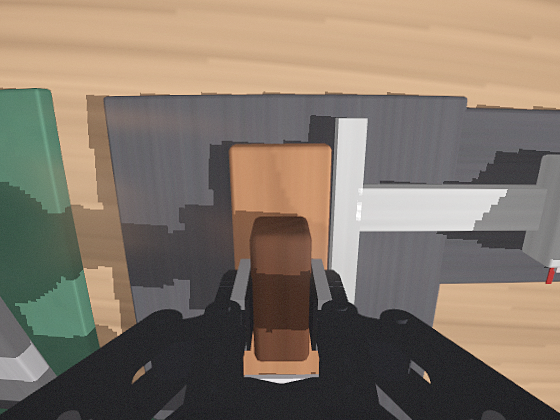

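View pics/cs16.png

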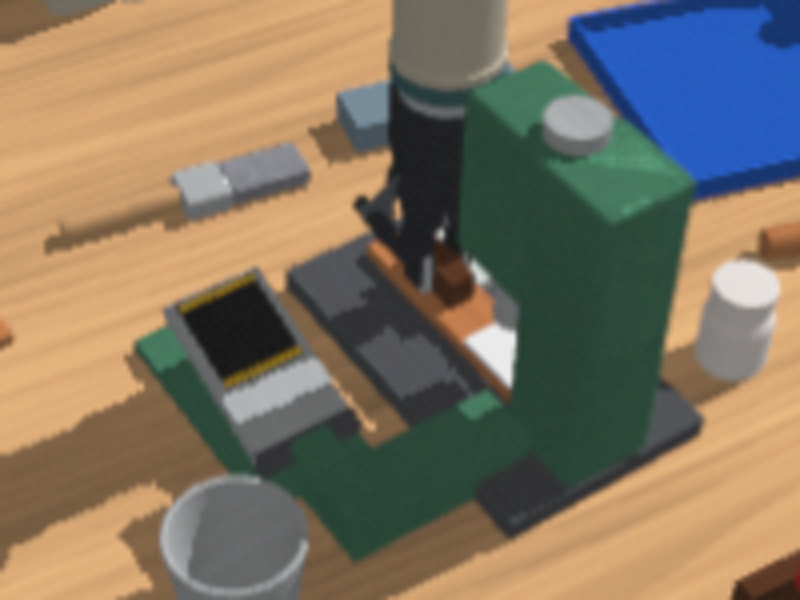

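Emit:
{"fn": "servo_tool", "kwargs": {
  "increments": [
    {"dx":0,"dy":0,"dz":0,"ax":0,"ay":0,"az":0,"claw":0.1},
    {"dx":0,"dy":0,"dz":0,"ax":0,"ay":0,"az":0,"claw":0.1},
    {"dx":0,"dy":0,"dz":0,"ax":0,"ay":0,"az":0,"claw":0.1},
    {"dx":0,"dy":0,"dz":2,"ax":0,"ay":0,"az":0,"claw":0.1},
    {"dx":0,"dy":0,"dz":5,"ax":0,"ay":0,"az":0,"claw":0.1},
    {"dx":-3,"dy":0,"dz":8,"ax":0,"ay":0,"az":0,"claw":0.1},
    {"dx":-6,"dy":0,"dz":10,"ax":0,"ay":0,"az":0,"claw":0.1},
    {"dx":-6,"dy":0,"dz":10,"ax":0,"ay":0,"az":0,"claw":0.1}
  ]
}}

```text
clock: 17.47
eef_pos: [513.6, 16.8, 103.6]
tool_rot: [-1.573, 0.0, 0.095]
force: [-0.4, 0.6, -0.5]
width: 38.3
```

Run:
```python
from h import *
d=snap('wrist','w17');s=read_state(); print(s['clock'],s['eef_pos'],s['tool_rot'],s['width'],s['force'])
crop('w17',170,110,390,380,2.2,'c17')
```

```text
17.5167 [516.24282165  16.37418219 102.46227113] [-1.57239424 -0.00177239  0.09372741] 38.26705449091835 [ 0.8324289   0.26300193 -0.55221122]
```

View pics/w17.png

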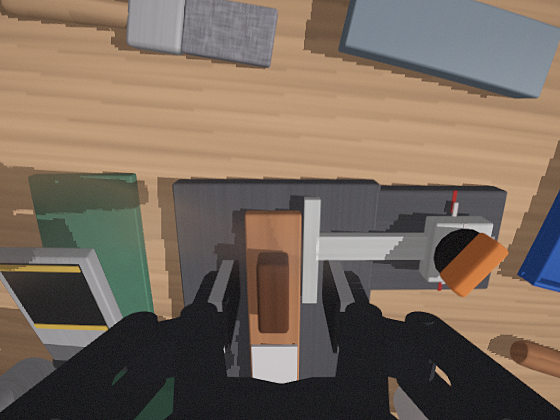

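Run:
```python
from h import *
d=load('w17'); crop('w17',170,170,390,390,3.6,'c17')
a=0.092;o=np.array([666.1,25.])
```

```text
(no output)
```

View pics/c17.png

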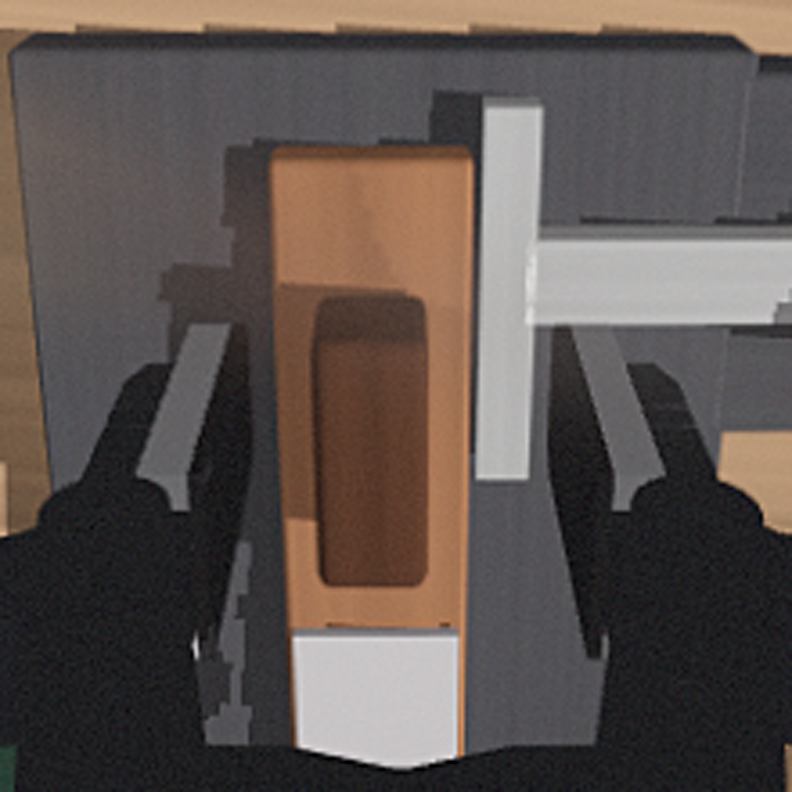

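```bash
cat > q.py <<'E'
from h import *
A=0.092;O=np.array([666.1,25.])
def q(d,u,v,z):
    w=pix2world(d,u,v,z)[:2]; r=w-O; return w.round(1),np.array([r@[np.cos(A),np.sin(A)],r@[-np.sin(A),np.cos(A)]]).round(1)
E
python3 - <<'E'
from q import *
d=load('w17'); f=lambda u,v:(170+(u+.5)/3.6-.5,170+(v+.5)/3.6-.5)
for n,u,v,z in [('tailL',272,157,32),('tailR',472,157,32),('pL',293,633,35),('pR',457,633,35),('barT',483,107,29),('barB',476,480,29),('bedL',15,50,20),('bedR',750,50,20),('brd R low',463,622,32),('brd L low',287,622,32)]:
    print(n,*q(d,*f(u,v),z))
E
```

```text
tailL [520.   -9.8] [-148.7  -21.2]
tailR [515.9  32.5] [-148.9   21.3]
pL [639.3   3. ] [-28.8 -19.4]
pR [635.3  42.4] [-29.   20.2]
barT [505.5  33.8] [-159.1   23.5]
barB [596.1  42.8] [-68.   24.2]
bedL [504.9 -68.3] [-169.1  -78.1]
bedR [489.5  91.1] [-169.8   82. ]
brd R low [634.4  43.9] [-29.9  21.8]
brd L low [638.6   1.2] [-29.6 -21.1]
```

Silver is centred within about 1 mm by the bed, bar and disc references. Moving over the treadle.

Emit:
{"fn": "servo_tool", "kwargs": {
  "increments": [
    {"dx":0,"dy":-4,"dz":0,"ax":0,"ay":0,"az":0,"claw":0.9},
    {"dx":1.5,"dy":-8,"dz":0,"ax":0,"ay":0,"az":0,"claw":0.9},
    {"dx":3,"dy":-12,"dz":0,"ax":0,"ay":0,"az":0,"claw":0.9},
    {"dx":5,"dy":-16,"dz":0,"ax":0,"ay":0,"az":0,"claw":0.9},
    {"dx":5.7,"dy":-16,"dz":-2,"ax":0,"ay":0,"az":0,"claw":0.9},
    {"dx":5.7,"dy":-16,"dz":-4,"ax":0,"ay":0,"az":0,"claw":0.9},
    {"dx":5.7,"dy":-16,"dz":-5.5,"ax":0,"ay":0,"az":0,"claw":0.9},
    {"dx":5.7,"dy":-16,"dz":-5.5,"ax":0,"ay":0,"az":0,"claw":0.9}
  ]
}}

```text
clock: 18.18
eef_pos: [572.6, -144.2, 41.6]
tool_rot: [-1.569, 0.005, 0.091]
force: [0.0, 0.1, -0.5]
width: 4.1
```

Run:
```python
from h import *
d=snap('wrist','w18');s=read_state(); print(s['clock'],s['eef_pos'],s['tool_rot'],s['width'],s['force'])
```

```text
18.2333 [ 573.54066666 -143.65553234   43.32129137] [-1.56967398  0.00323349  0.09194268] 4.0924632856136895 [ 0.20573237 -0.90779252  0.01384868]
```

View pics/w18.png

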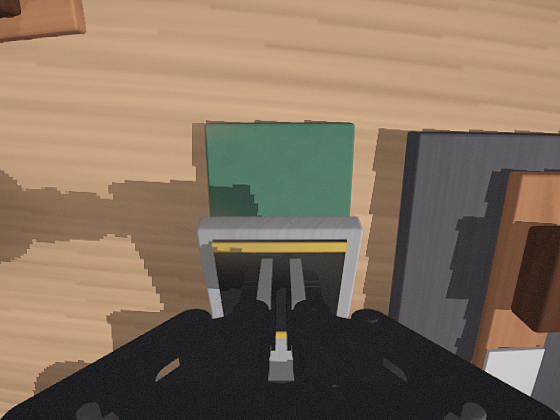

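Centred over the tread. Pressing down gradually.

Emit:
{"fn": "servo_tool", "kwargs": {
  "increments": [
    {"dx":0,"dy":0,"dz":-0.8,"ax":0,"ay":0,"az":0,"claw":0.9},
    {"dx":0,"dy":0,"dz":-1.5,"ax":0,"ay":0,"az":0,"claw":0.9},
    {"dx":0,"dy":0,"dz":-2,"ax":0,"ay":0,"az":0,"claw":0.9},
    {"dx":0,"dy":0,"dz":-2.5,"ax":0,"ay":0,"az":0,"claw":0.9},
    {"dx":0,"dy":0,"dz":-2.8,"ax":0,"ay":0,"az":0,"claw":0.9}
  ]
}}

```text
clock: 18.65
eef_pos: [573.0, -143.7, 18.2]
tool_rot: [-1.572, 0.003, 0.092]
force: [-6.6, -0.0, 11.6]
width: 4.3
```

Emit:
{"fn": "servo_tool", "kwargs": {
  "increments": [
    {"dx":0,"dy":0,"dz":-0.3,"ax":0,"ay":0,"az":0,"claw":0.9},
    {"dx":0,"dy":0,"dz":-0.5,"ax":0,"ay":0,"az":0,"claw":0.9},
    {"dx":0,"dy":0,"dz":-0.7,"ax":0,"ay":0,"az":0,"claw":0.9}
  ]
}}

```text
clock: 18.9
eef_pos: [571.9, -143.9, 11.5]
tool_rot: [-1.573, 0.005, 0.092]
force: [-8.2, 0.1, 13.5]
width: 4.3
```

Emit:
{"fn": "servo_tool", "kwargs": {
  "increments": [
    {"dx":0,"dy":0,"dz":-0.2,"ax":0,"ay":0,"az":0,"claw":0.9},
    {"dx":0,"dy":0,"dz":-0.4,"ax":0,"ay":0,"az":0,"claw":0.9},
    {"dx":0,"dy":0,"dz":-0.4,"ax":0,"ay":0,"az":0,"claw":0.9}
  ]
}}

```text
clock: 19.15
eef_pos: [571.4, -143.9, 7.3]
tool_rot: [-1.573, 0.006, 0.092]
force: [-9.2, -0.1, 14.2]
width: 4.3
```

Emit:
{"fn": "servo_tool", "kwargs": {
  "increments": [
    {"dx":0,"dy":0,"dz":-0.2,"ax":0,"ay":0,"az":0,"claw":0.9},
    {"dx":0,"dy":0,"dz":-0.3,"ax":0,"ay":0,"az":0,"claw":0.9},
    {"dx":0,"dy":0,"dz":-0.3,"ax":0,"ay":0,"az":0,"claw":0.9}
  ]
}}

```text
clock: 19.4
eef_pos: [571.4, -143.9, 5.9]
tool_rot: [-1.574, 0.006, 0.092]
force: [-12.2, 0.2, 24.4]
width: 4.0
```

Force jumped to 24 N, so this is the stop. Holding there.

Emit:
{"fn": "servo_tool", "kwargs": {
  "increments": [
    {"dx":0,"dy":0,"dz":-0.1,"ax":0,"ay":0,"az":0,"claw":0.9},
    {"dx":0,"dy":0,"dz":-0.1,"ax":0,"ay":0,"az":0,"claw":0.9},
    {"dx":0,"dy":0,"dz":-0.1,"ax":0,"ay":0,"az":0,"claw":0.9},
    {"dx":0,"dy":0,"dz":-0.1,"ax":0,"ay":0,"az":0,"claw":0.9},
    {"dx":0,"dy":0,"dz":-0.1,"ax":0,"ay":0,"az":0,"claw":0.9},
    {"dx":0,"dy":0,"dz":-0.1,"ax":0,"ay":0,"az":0,"claw":0.9}
  ]
}}

```text
clock: 19.9
eef_pos: [571.5, -144.0, 5.8]
tool_rot: [-1.574, 0.005, 0.092]
force: [-13.8, 0.1, 30.8]
width: 4.2
```

Run:
```python
from h import *
d=snap('scene','s19');s=read_state(); print(s['clock'],s['eef_pos'],s['force']);crop('s19',200,140,400,290,4,'cs19')
```

```text
19.95 [ 571.50965526 -143.94495045    5.83422287] [-14.31102921   0.37389508  30.69573331]
```

View pics/cs19.png

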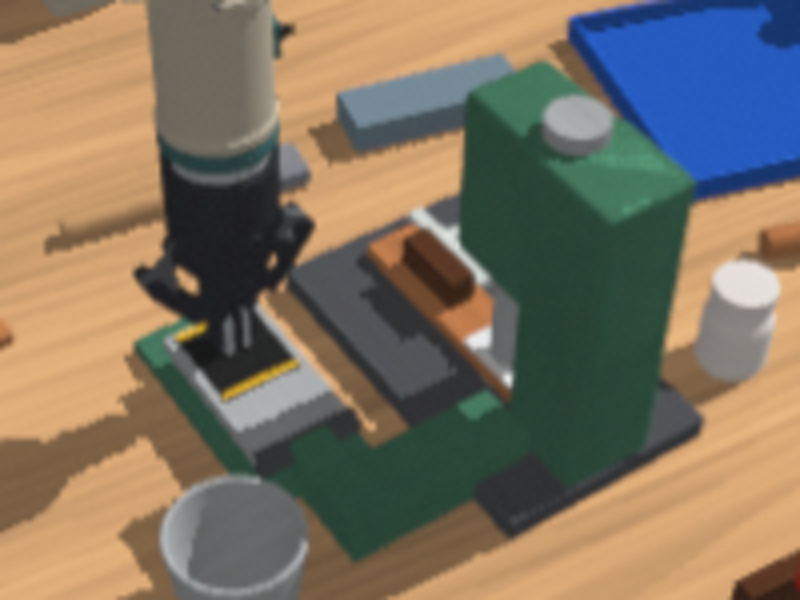

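Punch is down on the plate and held over 0.6 s. Letting the treadle up and going back to the holder.

Emit:
{"fn": "servo_tool", "kwargs": {
  "increments": [
    {"dx":0,"dy":0,"dz":2,"ax":0,"ay":0,"az":0,"claw":0.9},
    {"dx":0,"dy":0,"dz":5,"ax":0,"ay":0,"az":0,"claw":0.9},
    {"dx":0,"dy":0,"dz":8,"ax":0,"ay":0,"az":0,"claw":0.5},
    {"dx":0,"dy":3,"dz":9.5,"ax":0,"ay":0,"az":0,"claw":0},
    {"dx":0,"dy":7,"dz":9.5,"ax":0,"ay":0,"az":0,"claw":-0.1},
    {"dx":0,"dy":11,"dz":9.5,"ax":0,"ay":0,"az":0,"claw":-0.1},
    {"dx":0,"dy":15,"dz":9.5,"ax":0,"ay":0,"az":0,"claw":-0.1},
    {"dx":0.3,"dy":16,"dz":9.5,"ax":0,"ay":0,"az":0,"claw":-0.1}
  ]
}}

```text
clock: 20.62
eef_pos: [577.5, 26.0, 99.3]
tool_rot: [-1.565, -0.004, 0.102]
force: [-0.3, 0.7, -0.2]
width: 47.1
```

Emit:
{"fn": "servo_tool", "kwargs": {
  "increments": [
    {"dx":0,"dy":0,"dz":-3,"ax":0,"ay":0,"az":0,"claw":-0.1},
    {"dx":0,"dy":0,"dz":-6,"ax":0,"ay":0,"az":0,"claw":-0.1},
    {"dx":0,"dy":0,"dz":-7,"ax":0,"ay":0,"az":0,"claw":-0.1},
    {"dx":0,"dy":0,"dz":-7,"ax":0,"ay":0,"az":0,"claw":-0.1},
    {"dx":0,"dy":0,"dz":-7,"ax":0,"ay":0,"az":0,"claw":-0.1}
  ]
}}

```text
clock: 21.03
eef_pos: [577.7, 16.6, 27.8]
tool_rot: [-1.571, -0.0, 0.092]
force: [0.2, 0.3, 0.3]
width: 46.9
```

Run:
```python
from h import *
d=snap('wrist','w20');s=read_state(); print(s['clock'],s['eef_pos'],s['tool_rot'],s['width'],s['force'])
d=snap('top','t20');crop('t20',170,105,470,310,2.6,'ct20')
```

```text
21.0833 [578.46409205  16.74272152  28.5603886 ] [-1.57039759 -0.00188981  0.09198896] 46.828582355606834 [-0.16335098 -0.86092678 -0.0858569 ]
```

View pics/w20.png

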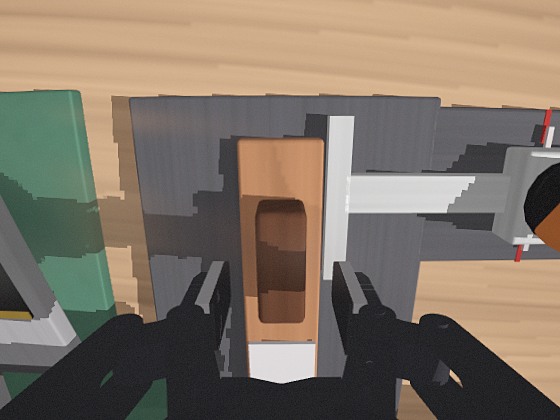

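View pics/ct20.png

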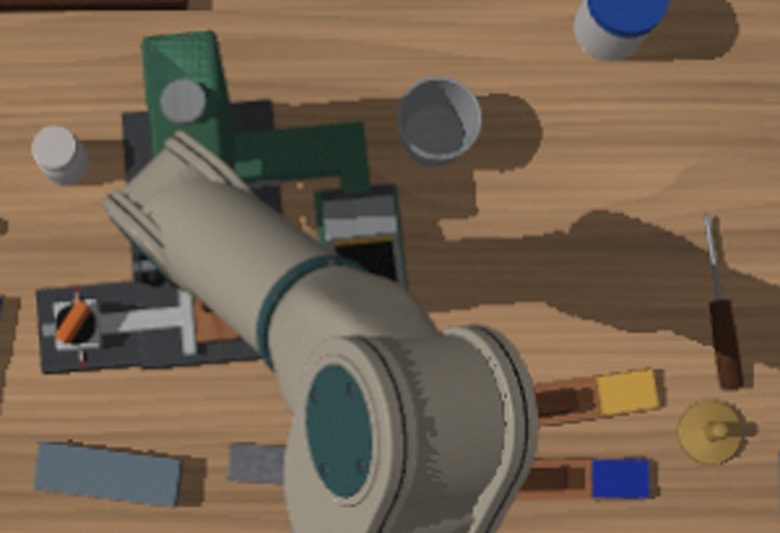

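Emit:
{"fn": "servo_tool", "kwargs": {
  "increments": [
    {"dx":0,"dy":0,"dz":-1.5,"ax":0,"ay":0,"az":0,"claw":-0.1},
    {"dx":0,"dy":0,"dz":-2.7,"ax":0,"ay":0,"az":0,"claw":-0.1},
    {"dx":0,"dy":0,"dz":-2.7,"ax":0,"ay":0,"az":0,"claw":0.3},
    {"dx":0,"dy":0,"dz":-2.7,"ax":0,"ay":0,"az":0,"claw":0.8},
    {"dx":0,"dy":0,"dz":-2.7,"ax":0,"ay":0,"az":0,"claw":0.8},
    {"dx":0,"dy":0,"dz":-2.7,"ax":0,"ay":0,"az":0,"claw":0.8},
    {"dx":0,"dy":0,"dz":-2.7,"ax":0,"ay":0,"az":0,"claw":0.8},
    {"dx":0,"dy":0,"dz":-2.7,"ax":0,"ay":0,"az":0,"claw":0.8}
  ]
}}

```text
clock: 21.8
eef_pos: [577.5, 16.4, 0.7]
tool_rot: [-1.571, -0.0, 0.092]
force: [-0.1, 0.3, 0.1]
width: 22.7
```

Emit:
{"fn": "servo_tool", "kwargs": {
  "increments": [
    {"dx":0,"dy":0,"dz":0.5,"ax":0,"ay":0,"az":0,"claw":0.8},
    {"dx":0,"dy":0,"dz":1,"ax":0,"ay":0,"az":0,"claw":0.8},
    {"dx":0,"dy":0,"dz":1.5,"ax":0,"ay":0,"az":0,"claw":0.8},
    {"dx":-2,"dy":-0.2,"dz":1.5,"ax":0,"ay":0,"az":0,"claw":0.8},
    {"dx":-4,"dy":-0.4,"dz":1.5,"ax":0,"ay":0,"az":0,"claw":0.8},
    {"dx":-6,"dy":-0.6,"dz":1.5,"ax":0,"ay":0,"az":0,"claw":0.8},
    {"dx":-8,"dy":-0.8,"dz":1.5,"ax":0,"ay":0,"az":0,"claw":0.8},
    {"dx":-10,"dy":-1,"dz":1.5,"ax":0,"ay":0,"az":0,"claw":0.8}
  ]
}}

```text
clock: 22.47
eef_pos: [477.0, 6.5, 16.0]
tool_rot: [-1.571, -0.001, 0.092]
force: [0.5, -0.3, -3.0]
width: 23.0
```

Held. Carrying to the tray's left slot.

Emit:
{"fn": "servo_tool", "kwargs": {
  "increments": [
    {"dx":0,"dy":0,"dz":3,"ax":0,"ay":0,"az":0,"claw":0.8},
    {"dx":-0.5,"dy":1,"dz":6,"ax":0,"ay":0,"az":0,"claw":0.8},
    {"dx":-1,"dy":4,"dz":9,"ax":0,"ay":0,"az":-0.05,"claw":0.8},
    {"dx":-1.5,"dy":8,"dz":9.5,"ax":0,"ay":0,"az":-0.1,"claw":0.8},
    {"dx":-2,"dy":12,"dz":9.5,"ax":0,"ay":0,"az":-0.15,"claw":0.8},
    {"dx":-2.5,"dy":16,"dz":9.5,"ax":0,"ay":0,"az":-0.2,"claw":0.8},
    {"dx":-2.7,"dy":20,"dz":9.5,"ax":0,"ay":0,"az":-0.25,"claw":0.8},
    {"dx":-2.7,"dy":24,"dz":9.5,"ax":0,"ay":0,"az":-0.255,"claw":0.8}
  ]
}}

```text
clock: 23.13
eef_pos: [449.6, 248.4, 111.3]
tool_rot: [-1.571, -0.001, -0.164]
force: [1.1, -0.1, -2.6]
width: 23.0
```

Emit:
{"fn": "servo_tool", "kwargs": {
  "increments": [
    {"dx":0,"dy":4,"dz":0,"ax":0,"ay":0,"az":0,"claw":0.8},
    {"dx":0,"dy":8,"dz":0,"ax":0,"ay":0,"az":0,"claw":0.8},
    {"dx":0,"dy":12,"dz":0,"ax":0,"ay":0,"az":0,"claw":0.8},
    {"dx":0,"dy":16,"dz":0,"ax":0,"ay":0,"az":0,"claw":0.8},
    {"dx":0,"dy":19.4,"dz":0,"ax":0,"ay":0,"az":0,"claw":0.8},
    {"dx":0,"dy":19.4,"dz":0,"ax":0,"ay":0,"az":0,"claw":0.8},
    {"dx":0,"dy":19.4,"dz":0,"ax":0,"ay":0,"az":0,"claw":0.8}
  ]
}}

```text
clock: 23.72
eef_pos: [448.6, 443.5, 110.8]
tool_rot: [-1.569, 0.001, -0.159]
force: [-0.1, -1.0, -1.4]
width: 23.0
```

Run:
```python
from h import *
d=snap('wrist','w21');s=read_state(); print(s['clock'],s['eef_pos'],s['tool_rot'],s['width'],s['force'],s['qpos'])
```

```text
23.7667 [449.59082013 440.67097584 110.39230213] [-1.57159149e+00  4.09702526e-04 -1.61069949e-01] 22.49615047884448 [-0.30109597 -0.96753987 -3.17717014] [-0.45098142  0.77297402 -0.63365589  1.64702827  0.55187489  0.90849287
  0.11222026]
```

View pics/w21.png

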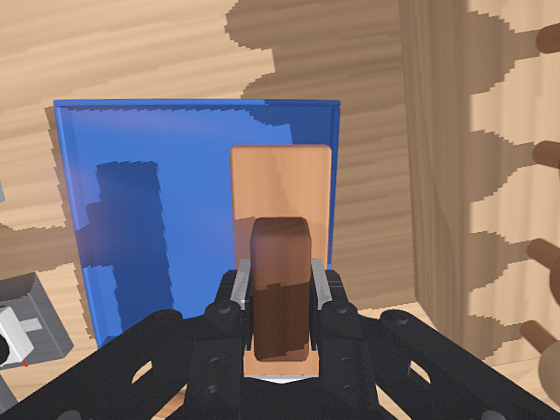

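Run:
```python
from h import *
d=load('w21')
for u,v in((55,101),(340,101),(330,265),(90,330)): print(pix2world(d,u,v,22).round(1))
c=np.array([468.7,371.4]);ex=np.array([.9867,-.1623]);ey=np.array([.1623,.9867])
for a,b in((-115,-110),(-115,110),(115,110)): print((c+a*ex+b*ey).round(1))
```

```text
[341.6 286.4  22. ]
[377.8 500.1  22. ]
[510.6 477.1  22. ]
[543.6 246.7  22. ]
[337.4 281.5]
[373.1 498.6]
[600.  461.3]
```

Emit:
{"fn": "servo_tool", "kwargs": {
  "increments": [
    {"dx":0.2,"dy":0,"dz":-4,"ax":0,"ay":0,"az":0,"claw":0.8},
    {"dx":0.2,"dy":0,"dz":-8,"ax":0,"ay":0,"az":0,"claw":0.8},
    {"dx":0.2,"dy":0,"dz":-11,"ax":0,"ay":0,"az":0,"claw":0.8},
    {"dx":0.2,"dy":0,"dz":-11.8,"ax":0,"ay":0,"az":0,"claw":0.8},
    {"dx":0.2,"dy":0,"dz":-12.2,"ax":0,"ay":0,"az":0,"claw":0.8},
    {"dx":0.2,"dy":0,"dz":-12.3,"ax":0,"ay":0,"az":0,"claw":0.8},
    {"dx":0.2,"dy":0,"dz":-12.3,"ax":0,"ay":0,"az":0,"claw":0.8}
  ]
}}

```text
clock: 24.35
eef_pos: [453.5, 441.4, -10.8]
tool_rot: [-1.568, -0.001, -0.163]
force: [0.2, 1.4, -2.4]
width: 22.8
```

Run:
```python
from h import *
d=snap('wrist','w22');s=read_state(); print(s['clock'],s['eef_pos'],s['tool_rot'],s['width'],s['force'],s['torque'])
```

```text
24.4 [453.61497146 441.62868474 -10.4409427 ] [-1.56773026 -0.00181443 -0.16331852] 22.845511656109313 [ 0.11478068  0.07947461 -2.81803759] [0.04108658 0.05282856 0.01363346]
```

View pics/w22.png

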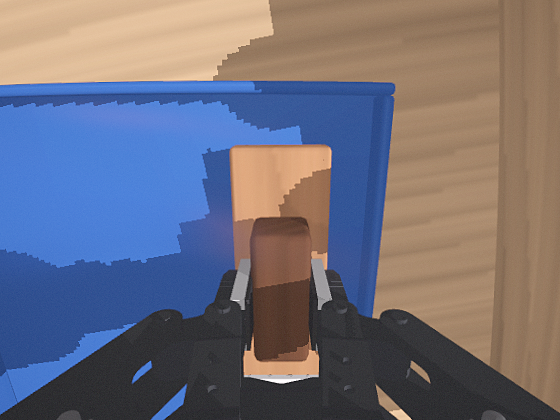

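Well inside the walls. Down 4 mm, release, rise.

Emit:
{"fn": "servo_tool", "kwargs": {
  "increments": [
    {"dx":0,"dy":0,"dz":-0.2,"ax":0,"ay":0,"az":0,"claw":0.8},
    {"dx":0,"dy":0,"dz":-0.4,"ax":0,"ay":0,"az":0,"claw":0.8},
    {"dx":0,"dy":0,"dz":-0.4,"ax":0,"ay":0,"az":0,"claw":0.8},
    {"dx":0,"dy":0,"dz":-0.4,"ax":0,"ay":0,"az":0,"claw":0.8}
  ]
}}

```text
clock: 24.73
eef_pos: [453.5, 441.5, -14.3]
tool_rot: [-1.569, -0.002, -0.163]
force: [-0.1, -1.1, 6.8]
width: 22.9
```

Emit:
{"fn": "servo_tool", "kwargs": {
  "increments": [
    {"dx":0,"dy":0,"dz":0,"ax":0,"ay":0,"az":0,"claw":0.1},
    {"dx":0,"dy":0,"dz":0,"ax":0,"ay":0,"az":0,"claw":0.1},
    {"dx":0,"dy":0,"dz":0,"ax":0,"ay":0,"az":0,"claw":0.1},
    {"dx":0,"dy":0,"dz":0,"ax":0,"ay":0,"az":0,"claw":0.1},
    {"dx":0,"dy":0,"dz":4,"ax":0,"ay":0,"az":0,"claw":0.1},
    {"dx":0,"dy":0,"dz":8,"ax":0,"ay":0,"az":0,"claw":0.1},
    {"dx":0,"dy":0,"dz":12,"ax":0,"ay":0,"az":0,"claw":0.1},
    {"dx":0,"dy":0,"dz":16,"ax":0,"ay":0,"az":0,"claw":-0.2}
  ]
}}

```text
clock: 25.4
eef_pos: [452.0, 440.3, 144.9]
tool_rot: [-1.571, 0.001, -0.162]
force: [0.8, 1.7, 0.4]
width: 49.4
```

Run:
```python
from h import *
d=snap('wrist','w23');s=read_state(); print(s['clock'],s['eef_pos'],s['tool_rot'],s['width'],s['force'],s['torque'])
d=snap('top','t23')
```

```text
25.45 [454.8390201  444.89998647 153.48403468] [-1.55982683 -0.00639436 -0.16275755] 51.0667121972348 [1.55703255 1.94403918 5.2028842 ] [ 0.19677974 -0.04609318  0.02634874]
```

View pics/w23.png

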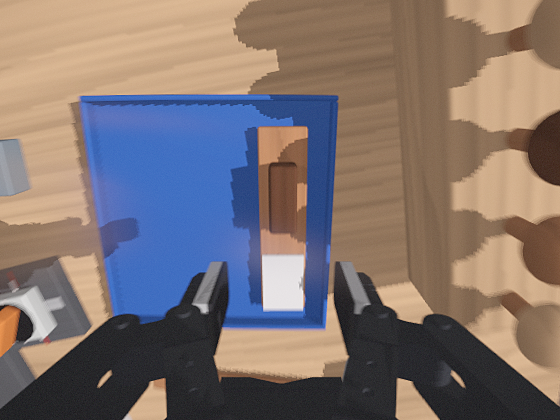

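View pics/t23.png

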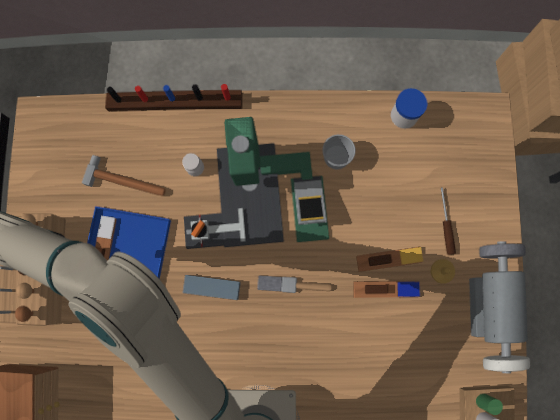

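Silver lies flat in the tray. On to brass.

Emit:
{"fn": "servo_tool", "kwargs": {
  "increments": [
    {"dx":0.5,"dy":-4,"dz":0,"ax":0,"ay":0,"az":-0.05,"claw":-0.2},
    {"dx":1,"dy":-8,"dz":0,"ax":0,"ay":0,"az":-0.1,"claw":-0.2},
    {"dx":1.5,"dy":-12,"dz":0,"ax":0,"ay":0,"az":-0.15,"claw":-0.2},
    {"dx":2,"dy":-16,"dz":0,"ax":0,"ay":0,"az":-0.2,"claw":-0.2},
    {"dx":2,"dy":-20,"dz":0,"ax":0,"ay":0,"az":-0.25,"claw":-0.2},
    {"dx":2,"dy":-24,"dz":0,"ax":0,"ay":0,"az":-0.3,"claw":-0.2},
    {"dx":2,"dy":-28,"dz":0,"ax":0,"ay":0,"az":-0.35,"claw":-0.2},
    {"dx":2,"dy":-32,"dz":0,"ax":0,"ay":0,"az":-0.4,"claw":-0.2}
  ]
}}

```text
clock: 26.17
eef_pos: [472.0, 118.6, 143.1]
tool_rot: [-1.571, 0.0, -0.565]
force: [1.2, 0.7, 0.1]
width: 51.4
```

Emit:
{"fn": "servo_tool", "kwargs": {
  "increments": [
    {"dx":0,"dy":-4,"dz":0,"ax":0,"ay":0,"az":-0.08,"claw":-0.2},
    {"dx":0,"dy":-8,"dz":0,"ax":0,"ay":0,"az":-0.16,"claw":-0.2},
    {"dx":0,"dy":-12,"dz":0,"ax":0,"ay":0,"az":-0.24,"claw":-0.2},
    {"dx":0,"dy":-16,"dz":0,"ax":0,"ay":0,"az":-0.32,"claw":-0.2},
    {"dx":0,"dy":-20,"dz":0,"ax":0,"ay":0,"az":-0.4,"claw":-0.2},
    {"dx":-0.5,"dy":-24,"dz":0,"ax":0,"ay":0,"az":-0.48,"claw":-0.2},
    {"dx":-1,"dy":-28,"dz":0,"ax":0,"ay":0,"az":-0.56,"claw":-0.2},
    {"dx":-1.5,"dy":-32,"dz":0,"ax":0,"ay":0,"az":-0.64,"claw":-0.2}
  ]
}}

```text
clock: 26.83
eef_pos: [456.7, -201.4, 143.2]
tool_rot: [-1.571, 0.0, -1.207]
force: [1.0, 0.6, -0.5]
width: 51.0
```

Run:
```python
from h import *
s=read_state(); print(s['clock'],s['eef_pos'],s['tool_rot'],s['qpos'])
```

```text
26.8333 [ 456.74406863 -201.44316174  143.18058649] [-1.57081283e+00  6.63228665e-05 -1.20664911e+00] [ 0.66184361  0.52149228 -0.43675426  1.98085657  0.32990927  0.70804642
  0.38689058]
```

Emit:
{"fn": "servo_tool", "kwargs": {
  "increments": [
    {"dx":-0.3,"dy":-4,"dz":0,"ax":0,"ay":0,"az":-0.1,"claw":-0.2},
    {"dx":-0.5,"dy":-8,"dz":0,"ax":0,"ay":0,"az":-0.2,"claw":-0.2},
    {"dx":-0.7,"dy":-12,"dz":0,"ax":0,"ay":0,"az":-0.232,"claw":-0.2},
    {"dx":-0.7,"dy":-13,"dz":0,"ax":0,"ay":0,"az":-0.232,"claw":-0.2},
    {"dx":-0.7,"dy":-13,"dz":0,"ax":0,"ay":0,"az":-0.232,"claw":-0.2},
    {"dx":-0.7,"dy":-13,"dz":0,"ax":0,"ay":0,"az":-0.232,"claw":-0.2}
  ]
}}

```text
clock: 27.33
eef_pos: [450.1, -329.2, 142.8]
tool_rot: [-1.571, 0.001, -1.436]
force: [-0.1, 0.6, -0.4]
width: 51.5
```

Run:
```python
from h import *
d=snap('wrist','w24');s=read_state(); print(s['clock'],s['eef_pos'],s['tool_rot'],s['width'])
crop('w24',180,110,380,310,3.5,'c24')
```

```text
27.3833 [ 450.48530975 -327.83011797  142.98008591] [-1.57094965  0.00171859 -1.43333449] 51.20490438414701
```

View pics/c24.png

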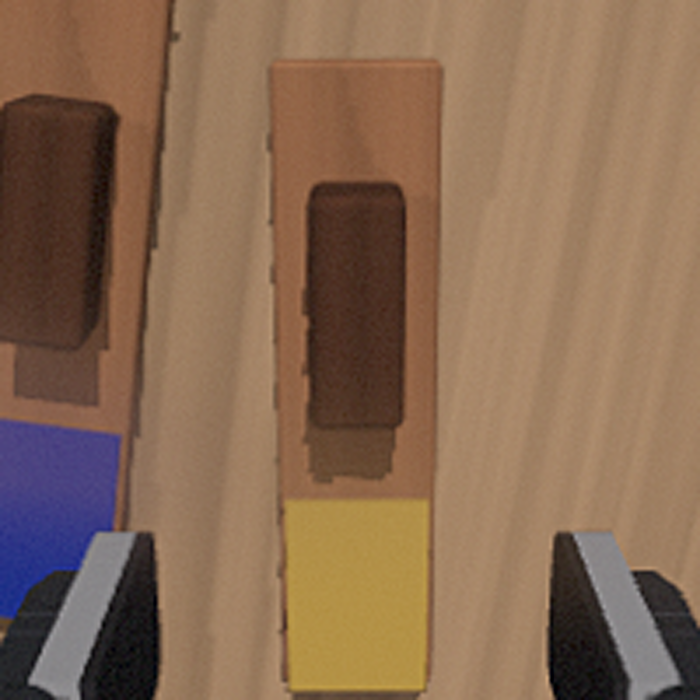

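Run:
```python
from h import *
d=load('w24')
f=lambda u,v:(180+(u+.5)/3.5-.5,110+(v+.5)/3.5-.5)
plate(d,[f(284,498),f(430,499),f(427,690),f(287,688)])
w=[pix2world(d,*f(u,v),38)[:2] for u,v in((311,205),(404,205),(401,428),(311,428))]; w=np.array(w); print(w.mean(0), np.linalg.norm(w[0]-w[1]),np.linalg.norm(w[1]-w[2]))
```

```text
plate [ 463.7 -419.7] yaw -1.434 (-3.017) size 61.3 40.9 ridge [ 451.4 -330.5]
[ 451.50397052 -331.73527094] 22.12840760446327 56.69370709767171
```

Emit:
{"fn": "servo_tool", "kwargs": {
  "increments": [
    {"dx":0.15,"dy":0,"dz":-4,"ax":0,"ay":0,"az":0,"claw":-0.2},
    {"dx":0.15,"dy":0,"dz":-8,"ax":0,"ay":0,"az":0,"claw":-0.2},
    {"dx":0.15,"dy":0,"dz":-10,"ax":0,"ay":0,"az":0,"claw":-0.2},
    {"dx":0.15,"dy":0,"dz":-10,"ax":0,"ay":0,"az":0,"claw":-0.2},
    {"dx":0.15,"dy":0,"dz":-10,"ax":0,"ay":0,"az":0,"claw":-0.2},
    {"dx":0.15,"dy":0,"dz":-10,"ax":0,"ay":0,"az":0,"claw":-0.2},
    {"dx":0.15,"dy":0,"dz":-10,"ax":0,"ay":0,"az":0,"claw":-0.2}
  ]
}}

```text
clock: 27.97
eef_pos: [453.6, -329.6, 45.3]
tool_rot: [-1.568, -0.002, -1.434]
force: [0.4, -0.4, 0.1]
width: 51.4
```

Run:
```python
from h import *
d=snap('wrist','w25');s=read_state(); print(s['clock'],s['eef_pos'],s['tool_rot'],s['width'])
crop('w25',150,100,410,400,2.2,'c25')
```

```text
28.0167 [ 453.38704514 -329.86728034   45.27846182] [-1.56810402 -0.00211843 -1.43422156] 51.20986776788146
```

View pics/c25.png

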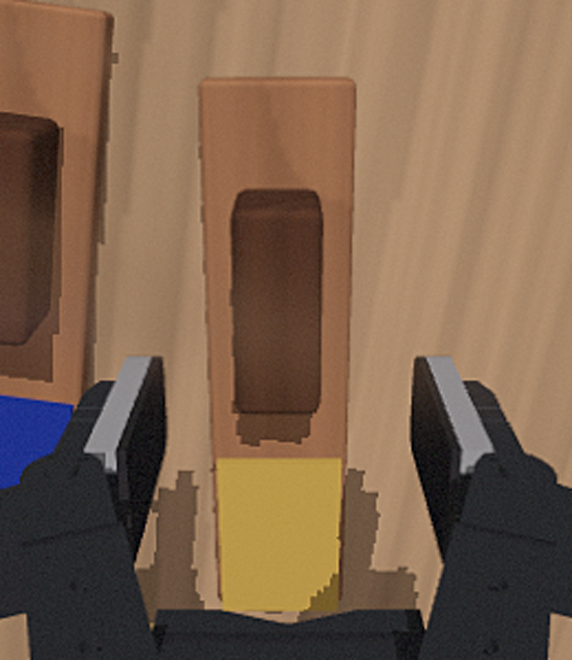

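Emit:
{"fn": "servo_tool", "kwargs": {
  "increments": [
    {"dx":-0.25,"dy":-0.1,"dz":-3,"ax":0,"ay":0,"az":0,"claw":-0.2},
    {"dx":-0.25,"dy":-0.1,"dz":-5.5,"ax":0,"ay":0,"az":0,"claw":-0.2},
    {"dx":-0.25,"dy":-0.1,"dz":-6.4,"ax":0,"ay":0,"az":0,"claw":-0.2},
    {"dx":-0.25,"dy":-0.1,"dz":-6.4,"ax":0,"ay":0,"az":0,"claw":-0.2},
    {"dx":-0.25,"dy":-0.1,"dz":-6.4,"ax":0,"ay":0,"az":0,"claw":-0.2}
  ]
}}

```text
clock: 28.43
eef_pos: [450.0, -330.6, -19.8]
tool_rot: [-1.57, -0.0, -1.435]
force: [0.1, -0.2, -0.1]
width: 50.9
```

Emit:
{"fn": "servo_tool", "kwargs": {
  "increments": [
    {"dx":0,"dy":0,"dz":0,"ax":0,"ay":0,"az":0,"claw":0.2},
    {"dx":0,"dy":0,"dz":0,"ax":0,"ay":0,"az":0,"claw":0.8},
    {"dx":0,"dy":0,"dz":0,"ax":0,"ay":0,"az":0,"claw":0.8},
    {"dx":0,"dy":0,"dz":0,"ax":0,"ay":0,"az":0,"claw":0.8},
    {"dx":0,"dy":0,"dz":0,"ax":0,"ay":0,"az":0,"claw":0.8},
    {"dx":0,"dy":0,"dz":0,"ax":0,"ay":0,"az":0,"claw":0.8}
  ]
}}

```text
clock: 28.93
eef_pos: [450.7, -331.2, -19.0]
tool_rot: [-1.569, -0.002, -1.435]
force: [-0.2, 1.8, 5.9]
width: 22.8
```

Run:
```python
from h import *
d=snap('wrist','w26');s=read_state(); print(s['clock'],s['eef_pos'],s['tool_rot'],s['width'],s['force'])
crop('w26',150,130,410,400,2.2,'c26')
```

```text
28.9833 [ 450.71337828 -331.17372828  -18.98236348] [-1.56847085 -0.00188374 -1.43478184] 22.81908555477892 [0.26843141 0.94171298 5.97316071]
```

View pics/c26.png

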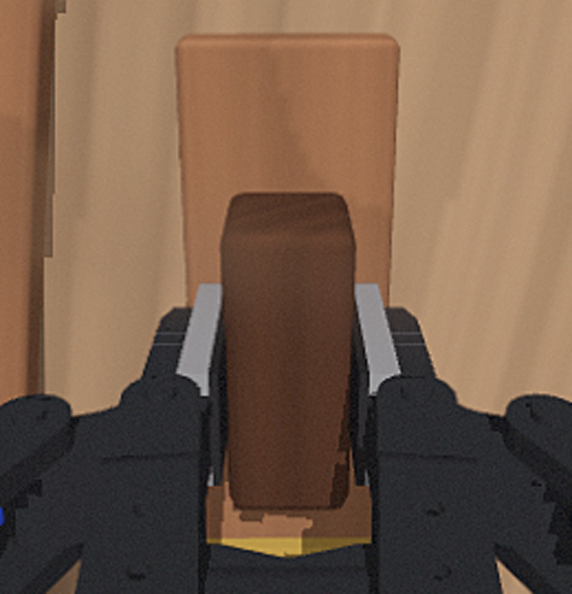

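Gripped. Lifting and carrying.

Emit:
{"fn": "servo_tool", "kwargs": {
  "increments": [
    {"dx":0,"dy":0,"dz":3,"ax":0,"ay":0,"az":0,"claw":0.8},
    {"dx":0,"dy":0,"dz":6,"ax":0,"ay":0,"az":0,"claw":0.8},
    {"dx":0,"dy":0,"dz":9,"ax":0,"ay":0,"az":0,"claw":0.8},
    {"dx":0,"dy":0,"dz":12,"ax":0,"ay":0,"az":0,"claw":0.8},
    {"dx":0.3,"dy":2,"dz":12,"ax":0,"ay":0,"az":0.12,"claw":0.8},
    {"dx":0.6,"dy":4,"dz":12,"ax":0,"ay":0,"az":0.24,"claw":0.8},
    {"dx":0.9,"dy":7,"dz":12,"ax":0,"ay":0,"az":0.36,"claw":0.8},
    {"dx":1.2,"dy":10,"dz":12,"ax":0,"ay":0,"az":0.48,"claw":0.8}
  ]
}}

```text
clock: 29.65
eef_pos: [461.0, -230.4, 100.0]
tool_rot: [-1.571, -0.001, -0.951]
force: [-0.2, 1.3, -2.9]
width: 22.5
```

Emit:
{"fn": "servo_tool", "kwargs": {
  "increments": [
    {"dx":0.2,"dy":3,"dz":0,"ax":0,"ay":0,"az":0.12,"claw":0.8},
    {"dx":0.4,"dy":6,"dz":0,"ax":0,"ay":0,"az":0.24,"claw":0.8},
    {"dx":0.6,"dy":9,"dz":0,"ax":0,"ay":0,"az":0.36,"claw":0.8},
    {"dx":0.8,"dy":12,"dz":0,"ax":0,"ay":0,"az":0.48,"claw":0.8},
    {"dx":1,"dy":15,"dz":0,"ax":0,"ay":0,"az":0.6,"claw":0.8},
    {"dx":1.2,"dy":18,"dz":0,"ax":0,"ay":0,"az":0.72,"claw":0.8},
    {"dx":1.4,"dy":21,"dz":0,"ax":0,"ay":0,"az":0.84,"claw":0.8},
    {"dx":1.4,"dy":23.8,"dz":0,"ax":0,"ay":0,"az":0.96,"claw":0.8}
  ]
}}

```text
clock: 30.32
eef_pos: [475.7, 8.9, 99.9]
tool_rot: [-1.571, -0.001, 0.011]
force: [-0.4, 0.2, -2.5]
width: 22.8
```

Run:
```python
from h import *
s=read_state(); print(s['clock'],s['eef_pos'],s['tool_rot'],s['width'],s['force'])
```

```text
30.3167 [475.67177482   8.94815464  99.93797665] [-1.57106100e+00 -1.13878329e-03  1.12292502e-02] 22.806799162925806 [-0.4490232   0.17515171 -2.53218144]
```

Emit:
{"fn": "servo_tool", "kwargs": {
  "increments": [
    {"dx":0.1,"dy":-0.2,"dz":0,"ax":0,"ay":0,"az":0.081,"claw":0.8},
    {"dx":0.1,"dy":-0.2,"dz":-2,"ax":0,"ay":0,"az":0.081,"claw":0.8},
    {"dx":0.1,"dy":-0.2,"dz":-5,"ax":0,"ay":0,"az":0.081,"claw":0.8},
    {"dx":0.1,"dy":-0.2,"dz":-8,"ax":0,"ay":0,"az":0.081,"claw":0.8},
    {"dx":0.1,"dy":-0.2,"dz":-8.3,"ax":0,"ay":0,"az":0.081,"claw":0.8},
    {"dx":0.1,"dy":-0.2,"dz":-8.3,"ax":0,"ay":0,"az":0.081,"claw":0.8},
    {"dx":0.1,"dy":-0.2,"dz":-8.3,"ax":0,"ay":0,"az":0.081,"claw":0.8},
    {"dx":0.1,"dy":-0.2,"dz":-8.3,"ax":0,"ay":0,"az":0.081,"claw":0.8}
  ]
}}

```text
clock: 30.98
eef_pos: [477.7, 5.7, 17.9]
tool_rot: [-1.571, -0.003, 0.086]
force: [0.3, 1.0, -1.3]
width: 23.1
```

Run:
```python
from q import *
s=read_state(); d=snap('wrist','w27'); print(s['clock'],s['eef_pos'],s['tool_rot'],s['width'],s['force'])
crop('w27',200,120,360,260,5,'c27')
```

```text
30.9833 [477.68022361   5.71938801  17.92026758] [-1.57071755 -0.002722    0.08602509] 23.104456708423392 [ 0.29371434  1.0324923  -1.33335636]
```

View pics/c27.png

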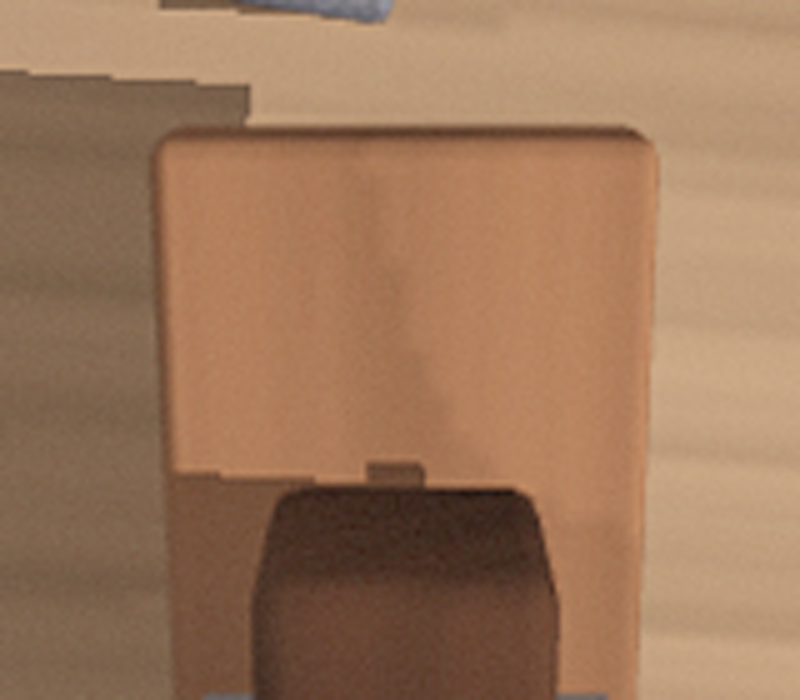

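Emit:
{"fn": "servo_tool", "kwargs": {
  "increments": [
    {"dx":1.5,"dy":0.15,"dz":0,"ax":0,"ay":0,"az":0,"claw":0.8},
    {"dx":3,"dy":0.3,"dz":0,"ax":0,"ay":0,"az":0,"claw":0.8},
    {"dx":4.5,"dy":0.45,"dz":0,"ax":0,"ay":0,"az":0,"claw":0.8},
    {"dx":6,"dy":0.6,"dz":0,"ax":0,"ay":0,"az":0,"claw":0.8},
    {"dx":7.5,"dy":0.8,"dz":0,"ax":0,"ay":0,"az":0,"claw":0.8},
    {"dx":9,"dy":0.9,"dz":0,"ax":0,"ay":0,"az":0,"claw":0.8},
    {"dx":9.9,"dy":1,"dz":0,"ax":0,"ay":0,"az":0,"claw":0.8},
    {"dx":9.9,"dy":1,"dz":0,"ax":0,"ay":0,"az":0,"claw":0.8}
  ]
}}

```text
clock: 31.7
eef_pos: [578.6, 15.8, 17.9]
tool_rot: [-1.57, -0.005, 0.085]
force: [1.4, -0.1, -2.9]
width: 22.9
```

Emit:
{"fn": "servo_tool", "kwargs": {
  "increments": [
    {"dx":0,"dy":0,"dz":0,"ax":0,"ay":0,"az":0,"claw":0.8},
    {"dx":0,"dy":0,"dz":0,"ax":0,"ay":0,"az":0,"claw":0.8},
    {"dx":0,"dy":0,"dz":0,"ax":0,"ay":0,"az":0,"claw":0.8}
  ]
}}

```text
clock: 31.95
eef_pos: [574.4, 15.1, 16.7]
tool_rot: [-1.571, 0.001, 0.086]
force: [0.3, 0.1, -1.9]
width: 23.0
```

Emit:
{"fn": "servo_tool", "kwargs": {
  "increments": [
    {"dx":0.1,"dy":0.12,"dz":0,"ax":0,"ay":0,"az":0.006,"claw":0.8},
    {"dx":0.1,"dy":0.12,"dz":0,"ax":0,"ay":0,"az":0.006,"claw":0.8},
    {"dx":0.1,"dy":0.12,"dz":0,"ax":0,"ay":0,"az":0.006,"claw":0.8},
    {"dx":0.1,"dy":0.12,"dz":0,"ax":0,"ay":0,"az":0.006,"claw":0.8}
  ]
}}

```text
clock: 32.28
eef_pos: [576.3, 16.7, 16.4]
tool_rot: [-1.571, 0.0, 0.092]
force: [-0.3, -0.1, -2.2]
width: 23.2
```

Run:
```python
from q import *
s=read_state(); d=snap('wrist','w28'); print(s['clock'],s['eef_pos'],s['tool_rot'],s['width'],s['force'])
```

```text
32.2833 [576.27854984  16.72163822  16.39669823] [-1.57081272e+00  1.87860778e-04  9.23559743e-02] 23.204647299760442 [-0.26380383 -0.12643642 -2.17337849]
```

View pics/w28.png

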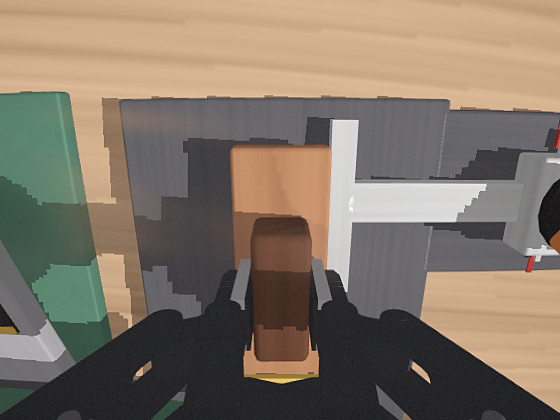

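Emit:
{"fn": "servo_tool", "kwargs": {
  "increments": [
    {"dx":0.05,"dy":-0.05,"dz":-0.4,"ax":0,"ay":0,"az":0,"claw":0.8},
    {"dx":0.05,"dy":-0.05,"dz":-0.8,"ax":0,"ay":0,"az":0,"claw":0.8},
    {"dx":0.05,"dy":-0.05,"dz":-1.2,"ax":0,"ay":0,"az":0,"claw":0.8},
    {"dx":0.05,"dy":-0.05,"dz":-1.5,"ax":0,"ay":0,"az":0,"claw":0.8},
    {"dx":0.05,"dy":-0.05,"dz":-1.55,"ax":0,"ay":0,"az":0,"claw":0.8},
    {"dx":0.05,"dy":-0.05,"dz":-1.55,"ax":0,"ay":0,"az":0,"claw":0.8}
  ]
}}

```text
clock: 32.83
eef_pos: [576.6, 16.0, 1.1]
tool_rot: [-1.571, 0.001, 0.092]
force: [-2.1, -0.6, 3.8]
width: 23.0
```

Emit:
{"fn": "servo_tool", "kwargs": {
  "increments": [
    {"dx":0,"dy":0,"dz":0,"ax":0,"ay":0,"az":0,"claw":0.1},
    {"dx":0,"dy":0,"dz":0,"ax":0,"ay":0,"az":0,"claw":0.1},
    {"dx":0,"dy":0,"dz":0,"ax":0,"ay":0,"az":0,"claw":0.1},
    {"dx":0,"dy":0,"dz":2,"ax":0,"ay":0,"az":0,"claw":0.1},
    {"dx":0,"dy":0,"dz":5,"ax":0,"ay":0,"az":0,"claw":0.1},
    {"dx":-3,"dy":0,"dz":8,"ax":0,"ay":0,"az":0,"claw":0.1},
    {"dx":-6,"dy":0,"dz":10,"ax":0,"ay":0,"az":0,"claw":0.1},
    {"dx":-6,"dy":0,"dz":10,"ax":0,"ay":0,"az":0,"claw":0.1}
  ]
}}

```text
clock: 33.5
eef_pos: [513.1, 16.5, 103.9]
tool_rot: [-1.573, 0.0, 0.095]
force: [0.2, -0.1, -0.5]
width: 38.3
```

Run:
```python
from h import *
d=snap('wrist','w29');s=read_state(); print(s['clock'],s['eef_pos'],s['tool_rot'],s['width'],s['force'])
crop('w29',170,170,390,390,3.6,'c29')
```

```text
33.55 [515.70808824  16.11611064 102.74757735] [-1.57220663e+00 -1.53780178e-03  9.37402596e-02] 38.51138273595458 [0.86893172 0.11562658 0.06567245]
```

View pics/c29.png

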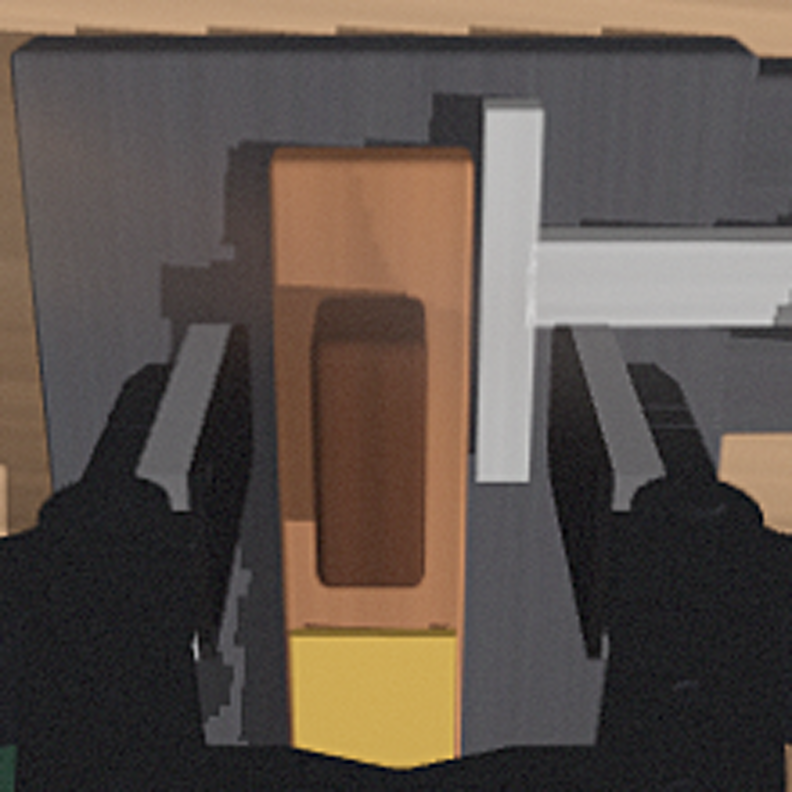

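Brass sits exactly as silver did. Pressing the treadle.

Emit:
{"fn": "servo_tool", "kwargs": {
  "increments": [
    {"dx":0,"dy":-4,"dz":0,"ax":0,"ay":0,"az":0,"claw":0.9},
    {"dx":1.5,"dy":-8,"dz":0,"ax":0,"ay":0,"az":0,"claw":0.9},
    {"dx":3,"dy":-12,"dz":0,"ax":0,"ay":0,"az":0,"claw":0.9},
    {"dx":5,"dy":-16,"dz":0,"ax":0,"ay":0,"az":0,"claw":0.9},
    {"dx":5.7,"dy":-16,"dz":-2,"ax":0,"ay":0,"az":0,"claw":0.9},
    {"dx":5.7,"dy":-16,"dz":-4,"ax":0,"ay":0,"az":0,"claw":0.9},
    {"dx":5.7,"dy":-16,"dz":-5.5,"ax":0,"ay":0,"az":0,"claw":0.9},
    {"dx":5.7,"dy":-16,"dz":-5.5,"ax":0,"ay":0,"az":0,"claw":0.9}
  ]
}}

```text
clock: 34.22
eef_pos: [572.0, -144.4, 41.9]
tool_rot: [-1.569, 0.005, 0.091]
force: [-0.5, -0.4, -0.7]
width: 4.0
```

Emit:
{"fn": "servo_tool", "kwargs": {
  "increments": [
    {"dx":0,"dy":0,"dz":-0.8,"ax":0,"ay":0,"az":0,"claw":0.9},
    {"dx":0,"dy":0,"dz":-1.5,"ax":0,"ay":0,"az":0,"claw":0.9},
    {"dx":0,"dy":0,"dz":-2,"ax":0,"ay":0,"az":0,"claw":0.9},
    {"dx":0,"dy":0,"dz":-2.5,"ax":0,"ay":0,"az":0,"claw":0.9},
    {"dx":0,"dy":0,"dz":-2.9,"ax":0,"ay":0,"az":0,"claw":0.9},
    {"dx":0,"dy":0,"dz":-3.3,"ax":0,"ay":0,"az":0,"claw":0.9},
    {"dx":0,"dy":0,"dz":-3.6,"ax":0,"ay":0,"az":0,"claw":0.9},
    {"dx":0,"dy":0,"dz":-3.8,"ax":0,"ay":0,"az":0,"claw":0.9}
  ]
}}

```text
clock: 34.88
eef_pos: [571.4, -144.2, 8.8]
tool_rot: [-1.573, 0.005, 0.092]
force: [-9.5, -0.8, 13.1]
width: 4.3
```

Emit:
{"fn": "servo_tool", "kwargs": {
  "increments": [
    {"dx":0,"dy":0,"dz":-0.2,"ax":0,"ay":0,"az":0,"claw":0.9},
    {"dx":0,"dy":0,"dz":-0.4,"ax":0,"ay":0,"az":0,"claw":0.9},
    {"dx":0,"dy":0,"dz":-0.5,"ax":0,"ay":0,"az":0,"claw":0.9},
    {"dx":0,"dy":0,"dz":-0.5,"ax":0,"ay":0,"az":0,"claw":0.9}
  ]
}}

```text
clock: 35.22
eef_pos: [571.2, -144.3, 5.9]
tool_rot: [-1.574, 0.005, 0.092]
force: [-13.3, -0.2, 28.1]
width: 4.1
```

Emit:
{"fn": "servo_tool", "kwargs": {
  "increments": [
    {"dx":0,"dy":0,"dz":-0.1,"ax":0,"ay":0,"az":0,"claw":0.9},
    {"dx":0,"dy":0,"dz":-0.1,"ax":0,"ay":0,"az":0,"claw":0.9},
    {"dx":0,"dy":0,"dz":-0.1,"ax":0,"ay":0,"az":0,"claw":0.9},
    {"dx":0,"dy":0,"dz":-0.1,"ax":0,"ay":0,"az":0,"claw":0.9},
    {"dx":0,"dy":0,"dz":-0.1,"ax":0,"ay":0,"az":0,"claw":0.9},
    {"dx":0,"dy":0,"dz":-0.1,"ax":0,"ay":0,"az":0,"claw":0.9}
  ]
}}

```text
clock: 35.72
eef_pos: [571.2, -144.3, 5.8]
tool_rot: [-1.575, 0.005, 0.092]
force: [-15.2, -0.5, 34.8]
width: 4.2
```

Run:
```python
from h import *
d=snap('scene','s30');s=read_state(); print(s['clock'],s['eef_pos'],s['force']);crop('s30',120,140,400,330,2.8,'cs30')
```

```text
35.7667 [ 571.22560884 -144.27041307    5.78004679] [-14.72138249  -0.71239957  35.09889249]
```

View pics/cs30.png

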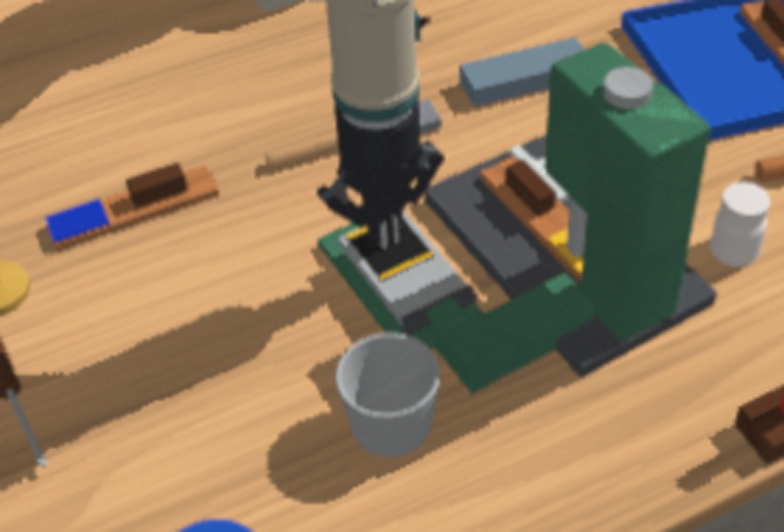

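Emit:
{"fn": "servo_tool", "kwargs": {
  "increments": [
    {"dx":0,"dy":0,"dz":2,"ax":0,"ay":0,"az":0,"claw":0.9},
    {"dx":0,"dy":0,"dz":5,"ax":0,"ay":0,"az":0,"claw":0.9},
    {"dx":0,"dy":0,"dz":8,"ax":0,"ay":0,"az":0,"claw":0.5},
    {"dx":0,"dy":3,"dz":9.5,"ax":0,"ay":0,"az":0,"claw":0},
    {"dx":0,"dy":7,"dz":9.5,"ax":0,"ay":0,"az":0,"claw":-0.1},
    {"dx":0,"dy":11,"dz":9.5,"ax":0,"ay":0,"az":0,"claw":-0.1},
    {"dx":0,"dy":15,"dz":9.5,"ax":0,"ay":0,"az":0,"claw":-0.1},
    {"dx":0.3,"dy":16,"dz":9.5,"ax":0,"ay":0,"az":0,"claw":-0.1}
  ]
}}

```text
clock: 36.43
eef_pos: [577.2, 25.8, 98.8]
tool_rot: [-1.565, -0.004, 0.102]
force: [-0.7, 1.2, -0.1]
width: 47.0
```

Emit:
{"fn": "servo_tool", "kwargs": {
  "increments": [
    {"dx":0,"dy":0,"dz":-3,"ax":0,"ay":0,"az":0,"claw":-0.1},
    {"dx":0,"dy":0,"dz":-6,"ax":0,"ay":0,"az":0,"claw":-0.1},
    {"dx":0,"dy":0,"dz":-7,"ax":0,"ay":0,"az":0,"claw":-0.1},
    {"dx":0,"dy":0,"dz":-7,"ax":0,"ay":0,"az":0,"claw":-0.1},
    {"dx":0,"dy":0,"dz":-7,"ax":0,"ay":0,"az":0,"claw":-0.1},
    {"dx":0,"dy":0,"dz":-7,"ax":0,"ay":0,"az":0,"claw":-0.1}
  ]
}}

```text
clock: 36.93
eef_pos: [578.2, 16.5, 28.3]
tool_rot: [-1.57, -0.003, 0.092]
force: [-0.1, 0.0, 0.8]
width: 46.9
```

Run:
```python
from h import *
d=snap('wrist','w31');s=read_state(); print(s['clock'],s['eef_pos'],s['tool_rot'],s['width'],s['force'])
```

```text
36.9833 [578.31788368  16.37022888  28.48801986] [-1.5704879  -0.00287265  0.09175568] 46.96402925392743 [0.16690324 0.26252382 0.1743272 ]
```

View pics/w31.png

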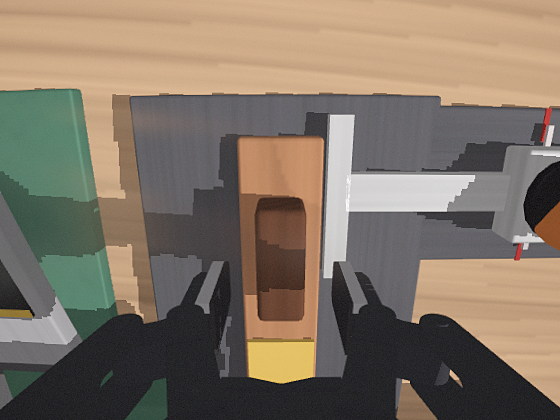

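Brass punched at the stop. Grip and take it to the middle slot.

Emit:
{"fn": "servo_tool", "kwargs": {
  "increments": [
    {"dx":0,"dy":0,"dz":-1.5,"ax":0,"ay":0,"az":0,"claw":-0.1},
    {"dx":0,"dy":0,"dz":-2.7,"ax":0,"ay":0,"az":0,"claw":-0.1},
    {"dx":0,"dy":0,"dz":-2.7,"ax":0,"ay":0,"az":0,"claw":0.3},
    {"dx":0,"dy":0,"dz":-2.7,"ax":0,"ay":0,"az":0,"claw":0.8},
    {"dx":0,"dy":0,"dz":-2.7,"ax":0,"ay":0,"az":0,"claw":0.8},
    {"dx":0,"dy":0,"dz":-2.7,"ax":0,"ay":0,"az":0,"claw":0.8},
    {"dx":0,"dy":0,"dz":-2.7,"ax":0,"ay":0,"az":0,"claw":0.8},
    {"dx":0,"dy":0,"dz":-2.7,"ax":0,"ay":0,"az":0,"claw":0.8}
  ]
}}

```text
clock: 37.65
eef_pos: [577.0, 16.1, 0.0]
tool_rot: [-1.571, -0.0, 0.092]
force: [-0.2, -0.3, -0.9]
width: 22.9
```

Emit:
{"fn": "servo_tool", "kwargs": {
  "increments": [
    {"dx":0,"dy":0,"dz":0.5,"ax":0,"ay":0,"az":0,"claw":0.8},
    {"dx":0,"dy":0,"dz":1,"ax":0,"ay":0,"az":0,"claw":0.8},
    {"dx":0,"dy":0,"dz":1.5,"ax":0,"ay":0,"az":0,"claw":0.8},
    {"dx":-2,"dy":-0.2,"dz":1.5,"ax":0,"ay":0,"az":0,"claw":0.8},
    {"dx":-4,"dy":-0.4,"dz":1.5,"ax":0,"ay":0,"az":0,"claw":0.8},
    {"dx":-6,"dy":-0.6,"dz":1.5,"ax":0,"ay":0,"az":0,"claw":0.8},
    {"dx":-8,"dy":-0.8,"dz":1.5,"ax":0,"ay":0,"az":0,"claw":0.8},
    {"dx":-10,"dy":-1,"dz":1.5,"ax":0,"ay":0,"az":0,"claw":0.8}
  ]
}}

```text
clock: 38.32
eef_pos: [476.4, 6.2, 15.6]
tool_rot: [-1.571, -0.001, 0.092]
force: [0.2, 0.0, -2.0]
width: 22.7
```

Emit:
{"fn": "servo_tool", "kwargs": {
  "increments": [
    {"dx":0,"dy":0,"dz":3,"ax":0,"ay":0,"az":0,"claw":0.8},
    {"dx":-0.5,"dy":1,"dz":6,"ax":0,"ay":0,"az":0,"claw":0.8},
    {"dx":-1,"dy":4,"dz":9,"ax":0,"ay":0,"az":-0.05,"claw":0.8},
    {"dx":-1.5,"dy":8,"dz":9.5,"ax":0,"ay":0,"az":-0.1,"claw":0.8},
    {"dx":-2,"dy":12,"dz":9.5,"ax":0,"ay":0,"az":-0.15,"claw":0.8},
    {"dx":-2.5,"dy":16,"dz":9.5,"ax":0,"ay":0,"az":-0.2,"claw":0.8},
    {"dx":-3,"dy":20,"dz":9.5,"ax":0,"ay":0,"az":-0.25,"claw":0.8},
    {"dx":-3.4,"dy":24,"dz":9.5,"ax":0,"ay":0,"az":-0.255,"claw":0.8}
  ]
}}

```text
clock: 38.98
eef_pos: [442.4, 248.2, 110.8]
tool_rot: [-1.57, -0.001, -0.165]
force: [0.9, -0.0, -2.8]
width: 22.5
```

Emit:
{"fn": "servo_tool", "kwargs": {
  "increments": [
    {"dx":0,"dy":4,"dz":0,"ax":0,"ay":0,"az":0,"claw":0.8},
    {"dx":0,"dy":8,"dz":0,"ax":0,"ay":0,"az":0,"claw":0.8},
    {"dx":0,"dy":11,"dz":0,"ax":0,"ay":0,"az":0,"claw":0.8},
    {"dx":0,"dy":13,"dz":0,"ax":0,"ay":0,"az":0,"claw":0.8},
    {"dx":0,"dy":13,"dz":0,"ax":0,"ay":0,"az":0,"claw":0.8},
    {"dx":0,"dy":13,"dz":0,"ax":0,"ay":0,"az":0,"claw":0.8},
    {"dx":0,"dy":13,"dz":0,"ax":0,"ay":0,"az":0,"claw":0.8},
    {"dx":0,"dy":13,"dz":0,"ax":0,"ay":0,"az":0,"claw":0.8}
  ]
}}

```text
clock: 39.65
eef_pos: [443.3, 374.2, 109.9]
tool_rot: [-1.573, -0.0, -0.164]
force: [-0.3, -0.0, -1.7]
width: 23.0
```

Run:
```python
from h import *
d=snap('wrist','w32');s=read_state(); print(s['clock'],s['eef_pos'],s['tool_rot'],s['width'],s['force'])
```

```text
39.7 [443.44694629 374.29816966 109.9000032 ] [-1.57218032e+00 -3.03503162e-04 -1.64678420e-01] 22.742031970451343 [ 0.39827211 -0.69977049 -2.67954252]
```

View pics/w32.png

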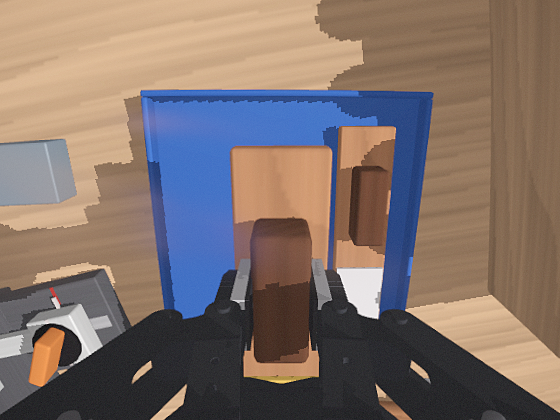

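Emit:
{"fn": "servo_tool", "kwargs": {
  "increments": [
    {"dx":0,"dy":0,"dz":-4,"ax":0,"ay":0,"az":0,"claw":0.8},
    {"dx":0,"dy":0,"dz":-8,"ax":0,"ay":0,"az":0,"claw":0.8},
    {"dx":0,"dy":0,"dz":-11,"ax":0,"ay":0,"az":0,"claw":0.8},
    {"dx":0,"dy":0,"dz":-11.6,"ax":0,"ay":0,"az":0,"claw":0.8},
    {"dx":0,"dy":0,"dz":-12,"ax":0,"ay":0,"az":0,"claw":0.8},
    {"dx":0,"dy":0,"dz":-12.1,"ax":0,"ay":0,"az":0,"claw":0.8},
    {"dx":0,"dy":0,"dz":-12.1,"ax":0,"ay":0,"az":0,"claw":0.8}
  ]
}}

```text
clock: 40.28
eef_pos: [444.0, 377.2, -9.5]
tool_rot: [-1.568, -0.002, -0.163]
force: [0.2, 0.5, -2.6]
width: 22.7
```

Emit:
{"fn": "servo_tool", "kwargs": {
  "increments": [
    {"dx":0,"dy":0,"dz":-0.2,"ax":0,"ay":0,"az":0,"claw":0.8},
    {"dx":0,"dy":0,"dz":-0.3,"ax":0,"ay":0,"az":0,"claw":0.8},
    {"dx":0,"dy":0,"dz":-0.4,"ax":0,"ay":0,"az":0,"claw":0.8},
    {"dx":0,"dy":0,"dz":-0.4,"ax":0,"ay":0,"az":0,"claw":0.8}
  ]
}}

```text
clock: 40.62
eef_pos: [443.2, 376.3, -14.6]
tool_rot: [-1.57, -0.001, -0.163]
force: [-0.4, 0.1, -2.4]
width: 22.9
```

Emit:
{"fn": "servo_tool", "kwargs": {
  "increments": [
    {"dx":0,"dy":0,"dz":-0.1,"ax":0,"ay":0,"az":0,"claw":0.8},
    {"dx":0,"dy":0,"dz":-0.1,"ax":0,"ay":0,"az":0,"claw":0.8},
    {"dx":0,"dy":0,"dz":-0.1,"ax":0,"ay":0,"az":0,"claw":0.8}
  ]
}}

```text
clock: 40.87
eef_pos: [443.3, 376.3, -15.0]
tool_rot: [-1.571, -0.001, -0.163]
force: [-0.8, -0.8, 6.2]
width: 23.3
```

Emit:
{"fn": "servo_tool", "kwargs": {
  "increments": [
    {"dx":0,"dy":0,"dz":0,"ax":0,"ay":0,"az":0,"claw":0.1},
    {"dx":0,"dy":0,"dz":0,"ax":0,"ay":0,"az":0,"claw":0.1},
    {"dx":0,"dy":0,"dz":0,"ax":0,"ay":0,"az":0,"claw":0.1},
    {"dx":0,"dy":0,"dz":0,"ax":0,"ay":0,"az":0,"claw":0.1},
    {"dx":0,"dy":0,"dz":4,"ax":0,"ay":0,"az":0,"claw":0.1},
    {"dx":0,"dy":0,"dz":8,"ax":0,"ay":0,"az":0,"claw":0.1},
    {"dx":0,"dy":0,"dz":12,"ax":0,"ay":0,"az":0,"claw":0.1},
    {"dx":0,"dy":0,"dz":16,"ax":0,"ay":0,"az":0,"claw":-0.2}
  ]
}}

```text
clock: 41.53
eef_pos: [442.4, 376.0, 145.4]
tool_rot: [-1.571, 0.001, -0.162]
force: [0.5, 0.4, 0.1]
width: 49.2
```

Run:
```python
from h import *
d=snap('wrist','w33');s=read_state(); print(s['clock'],s['eef_pos'],s['tool_rot'],s['width'],s['force'])
d=snap('top','t33');crop('t33',340,195,470,310,5,'ct33')
```

```text
41.5833 [445.50320918 380.30017741 153.28998617] [-1.56101234 -0.0069305  -0.16241063] 50.76508313786961 [0.97969423 2.15096219 4.43935099]
```

View pics/w33.png

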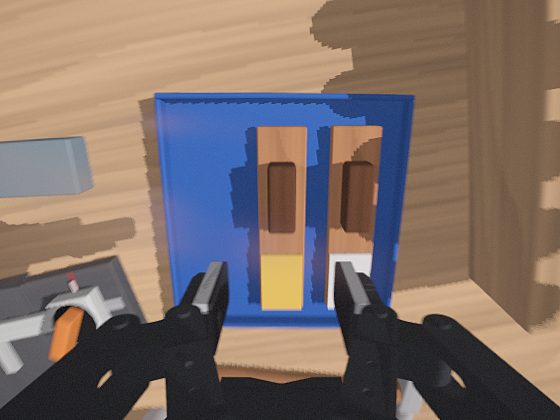

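View pics/ct33.png

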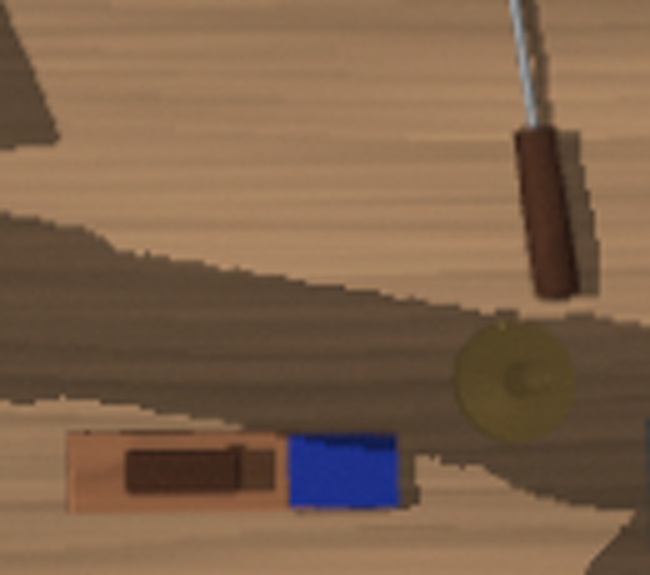

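Both lie flat side by side, and blue is unmoved. Going to blue.

Emit:
{"fn": "servo_tool", "kwargs": {
  "increments": [
    {"dx":0.5,"dy":-4,"dz":0,"ax":0,"ay":0,"az":-0.06,"claw":-0.2},
    {"dx":1,"dy":-8,"dz":0,"ax":0,"ay":0,"az":-0.12,"claw":-0.2},
    {"dx":1.5,"dy":-12,"dz":0,"ax":0,"ay":0,"az":-0.18,"claw":-0.2},
    {"dx":2,"dy":-16,"dz":0,"ax":0,"ay":0,"az":-0.24,"claw":-0.2},
    {"dx":2,"dy":-20,"dz":0,"ax":0,"ay":0,"az":-0.3,"claw":-0.2},
    {"dx":2,"dy":-24,"dz":0,"ax":0,"ay":0,"az":-0.36,"claw":-0.2},
    {"dx":2,"dy":-28,"dz":0,"ax":0,"ay":0,"az":-0.42,"claw":-0.2},
    {"dx":2,"dy":-32,"dz":0,"ax":0,"ay":0,"az":-0.48,"claw":-0.2}
  ]
}}

```text
clock: 42.3
eef_pos: [462.3, 54.2, 143.6]
tool_rot: [-1.571, 0.0, -0.646]
force: [0.9, 0.9, -0.4]
width: 51.0
```

Emit:
{"fn": "servo_tool", "kwargs": {
  "increments": [
    {"dx":0,"dy":-4,"dz":0,"ax":0,"ay":0,"az":-0.09,"claw":-0.2},
    {"dx":-0.5,"dy":-8,"dz":0,"ax":0,"ay":0,"az":-0.18,"claw":-0.2},
    {"dx":-1,"dy":-12,"dz":0,"ax":0,"ay":0,"az":-0.27,"claw":-0.2},
    {"dx":-2,"dy":-16,"dz":0,"ax":0,"ay":0,"az":-0.36,"claw":-0.2},
    {"dx":-3,"dy":-20,"dz":0,"ax":0,"ay":0,"az":-0.45,"claw":-0.2},
    {"dx":-4.2,"dy":-23.5,"dz":0,"ax":0,"ay":0,"az":-0.54,"claw":-0.2},
    {"dx":-5.4,"dy":-27,"dz":0,"ax":0,"ay":0,"az":-0.63,"claw":-0.2},
    {"dx":-6.6,"dy":-30.5,"dz":0,"ax":0,"ay":0,"az":-0.72,"claw":-0.2}
  ]
}}

```text
clock: 42.97
eef_pos: [395.7, -250.5, 143.6]
tool_rot: [-1.571, 0.0, -1.367]
force: [0.5, -0.1, 0.7]
width: 50.8
```

Run:
```python
from h import *
s=read_state(); print(s['clock'],s['eef_pos'],s['tool_rot'],s['qpos'])
```

```text
42.9667 [ 395.69741339 -250.47404026  143.58990036] [-1.57117997e+00  3.01021138e-04 -1.36741468e+00] [ 0.78153306  0.47649006 -0.38823435  2.05889577  0.28796084  0.65773511
  0.40599139]
```

Emit:
{"fn": "servo_tool", "kwargs": {
  "increments": [
    {"dx":-1.2,"dy":-3.5,"dz":0,"ax":0,"ay":0,"az":-0.1,"claw":-0.2},
    {"dx":-2.3,"dy":-7,"dz":0,"ax":0,"ay":0,"az":-0.204,"claw":-0.2},
    {"dx":-2.3,"dy":-7,"dz":0,"ax":0,"ay":0,"az":-0.204,"claw":-0.2},
    {"dx":-2.3,"dy":-7,"dz":0,"ax":0,"ay":0,"az":-0.204,"claw":-0.2},
    {"dx":-2.3,"dy":-7,"dz":0,"ax":0,"ay":0,"az":-0.204,"claw":-0.2},
    {"dx":-2.3,"dy":-7,"dz":0,"ax":0,"ay":0,"az":-0.204,"claw":-0.2}
  ]
}}

```text
clock: 43.47
eef_pos: [374.4, -317.3, 143.7]
tool_rot: [-1.571, 0.001, -1.564]
force: [0.6, -0.2, -0.1]
width: 51.0
```

Run:
```python
from h import *
s=read_state();d=snap('wrist','w34'); print(s['clock'],s['eef_pos'],s['tool_rot'],s['width'])
crop('w34',180,110,380,310,3.5,'c34')
```

```text
43.4667 [ 374.39065168 -317.31891784  143.69608235] [-1.57082959e+00  1.10173608e-03 -1.56414412e+00] 51.01037211803643
```

View pics/c34.png

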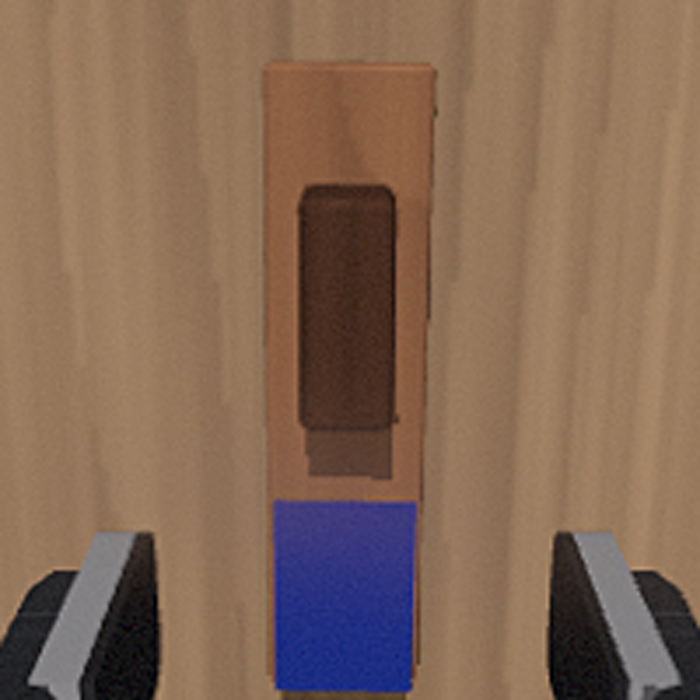

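Run:
```python
from h import *
d=load('w34')
f=lambda u,v:(180+(u+.5)/3.5-.5,110+(v+.5)/3.5-.5)
plate(d,[f(274,502),f(416,502),f(412,690),f(276,690)])
w=[pix2world(d,*f(u,v),38)[:2] for u,v in((302,208),(396,206),(393,428),(301,428))]; w=np.array(w); print(w.mean(0), np.linalg.norm(w[0]-w[1]),np.linalg.norm(w[1]-w[2]))
print(read_state()['eef_pos'])
```

```text
plate [ 372.8 -410. ] yaw -1.570 (-3.133) size 60.8 39.9 ridge [ 372.7 -320. ]
[ 373.34053693 -320.49959763] 22.452921208599385 56.6336773319873
[ 374.53814282 -317.26135565  143.77484265]
```

Emit:
{"fn": "servo_tool", "kwargs": {
  "increments": [
    {"dx":0,"dy":0,"dz":-4,"ax":0,"ay":0,"az":0,"claw":-0.2},
    {"dx":0,"dy":0,"dz":-8,"ax":0,"ay":0,"az":0,"claw":-0.2},
    {"dx":0,"dy":0,"dz":-10,"ax":0,"ay":0,"az":0,"claw":-0.2},
    {"dx":0,"dy":0,"dz":-10,"ax":0,"ay":0,"az":0,"claw":-0.2},
    {"dx":0,"dy":0,"dz":-10,"ax":0,"ay":0,"az":0,"claw":-0.2},
    {"dx":0,"dy":0,"dz":-10,"ax":0,"ay":0,"az":0,"claw":-0.2},
    {"dx":0,"dy":0,"dz":-10,"ax":0,"ay":0,"az":0,"claw":-0.2}
  ]
}}

```text
clock: 44.1
eef_pos: [375.4, -319.3, 45.5]
tool_rot: [-1.568, -0.002, -1.566]
force: [0.6, -0.1, 0.3]
width: 51.0
```

Run:
```python
from h import *
s=read_state();d=snap('wrist','w35'); print(s['clock'],s['eef_pos'],s['tool_rot'],s['width'])
crop('w35',150,100,410,400,2.2,'c35')
```

```text
44.1 [ 375.37875999 -319.32298711   45.50666832] [-1.56806791 -0.00180792 -1.56607746] 51.00564816990366
```

View pics/c35.png

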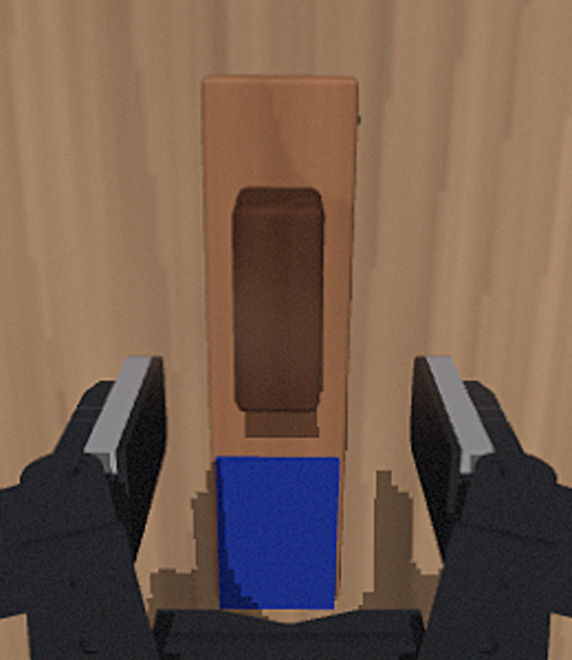

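Emit:
{"fn": "servo_tool", "kwargs": {
  "increments": [
    {"dx":-0.1,"dy":-0.05,"dz":-3,"ax":0,"ay":0,"az":0,"claw":-0.2},
    {"dx":-0.1,"dy":-0.05,"dz":-5.5,"ax":0,"ay":0,"az":0,"claw":-0.2},
    {"dx":-0.1,"dy":-0.05,"dz":-6.4,"ax":0,"ay":0,"az":0,"claw":-0.2},
    {"dx":-0.1,"dy":-0.05,"dz":-6.4,"ax":0,"ay":0,"az":0,"claw":-0.2},
    {"dx":-0.1,"dy":-0.05,"dz":-6.4,"ax":0,"ay":0,"az":0,"claw":-0.2}
  ]
}}

```text
clock: 44.57
eef_pos: [373.3, -319.5, -19.4]
tool_rot: [-1.57, -0.0, -1.567]
force: [-0.6, 0.1, 0.6]
width: 51.2
```

Emit:
{"fn": "servo_tool", "kwargs": {
  "increments": [
    {"dx":0,"dy":0,"dz":0,"ax":0,"ay":0,"az":0,"claw":0.2},
    {"dx":0,"dy":0,"dz":0,"ax":0,"ay":0,"az":0,"claw":0.8},
    {"dx":0,"dy":0,"dz":0,"ax":0,"ay":0,"az":0,"claw":0.8},
    {"dx":0,"dy":0,"dz":0,"ax":0,"ay":0,"az":0,"claw":0.8},
    {"dx":0,"dy":0,"dz":0,"ax":0,"ay":0,"az":0,"claw":0.8},
    {"dx":0,"dy":0,"dz":0,"ax":0,"ay":0,"az":0,"claw":0.8}
  ]
}}

```text
clock: 45.07
eef_pos: [373.6, -320.0, -18.6]
tool_rot: [-1.569, -0.002, -1.567]
force: [-1.7, 0.8, 6.6]
width: 22.3
```

Run:
```python
from h import *
s=read_state();d=snap('wrist','w36'); print(s['clock'],s['eef_pos'],s['tool_rot'],s['width'],s['force'])
crop('w36',150,130,410,400,2.2,'c36')
```

```text
45.0667 [ 373.58977046 -320.00369265  -18.59705778] [-1.56907887 -0.00157566 -1.56702546] 22.317628765904136 [-1.66957132  0.75743921  6.55220401]
```

View pics/c36.png

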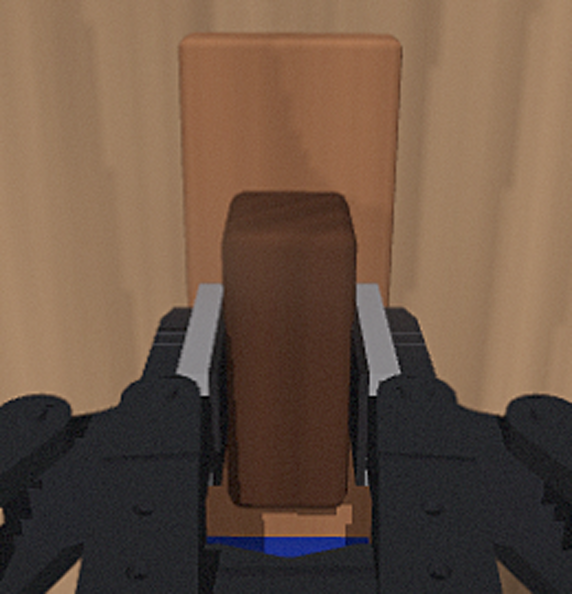

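Emit:
{"fn": "servo_tool", "kwargs": {
  "increments": [
    {"dx":0,"dy":0,"dz":3,"ax":0,"ay":0,"az":0,"claw":0.8},
    {"dx":0,"dy":0,"dz":6,"ax":0,"ay":0,"az":0,"claw":0.8},
    {"dx":0,"dy":0,"dz":9,"ax":0,"ay":0,"az":0,"claw":0.8},
    {"dx":0,"dy":0,"dz":12,"ax":0,"ay":0,"az":0,"claw":0.8},
    {"dx":1,"dy":2,"dz":12,"ax":0,"ay":0,"az":0.12,"claw":0.8},
    {"dx":2,"dy":4,"dz":12,"ax":0,"ay":0,"az":0.24,"claw":0.8},
    {"dx":3,"dy":7,"dz":12,"ax":0,"ay":0,"az":0.36,"claw":0.8},
    {"dx":4,"dy":10,"dz":12,"ax":0,"ay":0,"az":0.48,"claw":0.8}
  ]
}}

```text
clock: 45.78
eef_pos: [413.0, -219.2, 100.8]
tool_rot: [-1.57, -0.002, -1.083]
force: [0.6, 0.5, -3.1]
width: 22.6
```

Emit:
{"fn": "servo_tool", "kwargs": {
  "increments": [
    {"dx":0.8,"dy":3,"dz":0,"ax":0,"ay":0,"az":0.12,"claw":0.8},
    {"dx":1.6,"dy":6,"dz":0,"ax":0,"ay":0,"az":0.24,"claw":0.8},
    {"dx":2.4,"dy":9,"dz":0,"ax":0,"ay":0,"az":0.36,"claw":0.8},
    {"dx":3.2,"dy":12,"dz":0,"ax":0,"ay":0,"az":0.48,"claw":0.8},
    {"dx":4,"dy":15,"dz":0,"ax":0,"ay":0,"az":0.6,"claw":0.8},
    {"dx":4.8,"dy":18,"dz":0,"ax":0,"ay":0,"az":0.72,"claw":0.8},
    {"dx":5.6,"dy":20.5,"dz":0,"ax":0,"ay":0,"az":0.84,"claw":0.8},
    {"dx":6.3,"dy":22.7,"dz":0,"ax":0,"ay":0,"az":0.96,"claw":0.8}
  ]
}}

```text
clock: 46.45
eef_pos: [476.3, 9.6, 100.7]
tool_rot: [-1.571, -0.001, -0.12]
force: [0.6, -0.4, -3.7]
width: 22.7
```

Run:
```python
from h import *
s=read_state(); print(s['clock'],s['eef_pos'],s['tool_rot'],s['width'],s['force'])
```

```text
46.45 [476.2534309    9.56368362 100.67194723] [-1.57083206e+00 -1.18437058e-03 -1.19535242e-01] 22.693527766475526 [ 0.5726108  -0.43924574 -3.74802619]
```

Emit:
{"fn": "servo_tool", "kwargs": {
  "increments": [
    {"dx":0,"dy":-0.3,"dz":0,"ax":0,"ay":0,"az":0.1,"claw":0.8},
    {"dx":0,"dy":-0.3,"dz":0,"ax":0,"ay":0,"az":0.212,"claw":0.8},
    {"dx":0,"dy":-0.3,"dz":-3,"ax":0,"ay":0,"az":0.212,"claw":0.8},
    {"dx":0,"dy":-0.3,"dz":-6,"ax":0,"ay":0,"az":0.212,"claw":0.8},
    {"dx":0,"dy":-0.3,"dz":-8.3,"ax":0,"ay":0,"az":0.212,"claw":0.8},
    {"dx":0,"dy":-0.3,"dz":-8.3,"ax":0,"ay":0,"az":0.212,"claw":0.8},
    {"dx":0,"dy":-0.3,"dz":-8.3,"ax":0,"ay":0,"az":0.212,"claw":0.8},
    {"dx":0,"dy":-0.3,"dz":-8.3,"ax":0,"ay":0,"az":0.212,"claw":0.8}
  ]
}}

```text
clock: 47.12
eef_pos: [476.7, 4.9, 18.1]
tool_rot: [-1.571, -0.002, 0.085]
force: [-0.5, 0.3, -2.2]
width: 23.0
```

Emit:
{"fn": "servo_tool", "kwargs": {
  "increments": [
    {"dx":0,"dy":0,"dz":0,"ax":0,"ay":0,"az":0,"claw":0.8},
    {"dx":0,"dy":0,"dz":0,"ax":0,"ay":0,"az":0,"claw":0.8},
    {"dx":0,"dy":0,"dz":0,"ax":0,"ay":0,"az":0,"claw":0.8},
    {"dx":0,"dy":0,"dz":0,"ax":0,"ay":0,"az":0,"claw":0.8}
  ]
}}

```text
clock: 47.45
eef_pos: [476.4, 4.5, 17.6]
tool_rot: [-1.571, -0.001, 0.085]
force: [-0.1, 0.8, -3.3]
width: 23.1
```

Run:
```python
from h import *
s=read_state();d=snap('wrist','w37'); print(s['clock'],s['eef_pos'],s['tool_rot'],s['width'],s['force'])
crop('w37',200,120,360,260,5,'c37')
```

```text
47.45 [476.43184717   4.49410416  17.5993624 ] [-1.57101781e+00 -1.29316340e-03  8.47701975e-02] 23.05695551518286 [-0.14979252  0.76892886 -3.33263125]
```

View pics/c37.png

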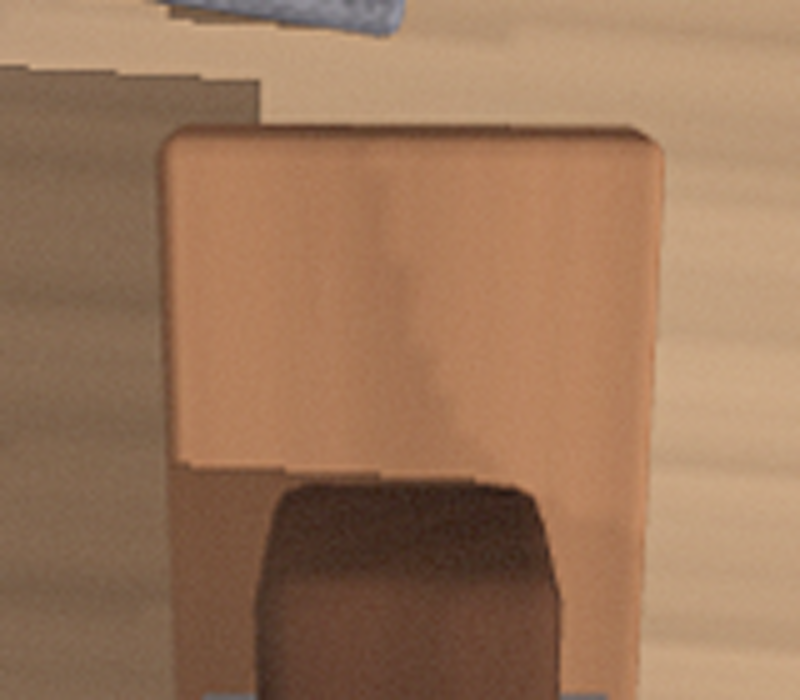

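Emit:
{"fn": "servo_tool", "kwargs": {
  "increments": [
    {"dx":1.5,"dy":0.2,"dz":0,"ax":0,"ay":0,"az":0.01,"claw":0.8},
    {"dx":3,"dy":0.4,"dz":0,"ax":0,"ay":0,"az":0.01,"claw":0.8},
    {"dx":4.5,"dy":0.55,"dz":0,"ax":0,"ay":0,"az":0.01,"claw":0.8},
    {"dx":6,"dy":0.7,"dz":0,"ax":0,"ay":0,"az":0.01,"claw":0.8},
    {"dx":7.5,"dy":0.9,"dz":0,"ax":0,"ay":0,"az":0.01,"claw":0.8},
    {"dx":9,"dy":1.1,"dz":0,"ax":0,"ay":0,"az":0.01,"claw":0.8},
    {"dx":10,"dy":1.2,"dz":0,"ax":0,"ay":0,"az":0.01,"claw":0.8},
    {"dx":10,"dy":1.2,"dz":0,"ax":0,"ay":0,"az":0.01,"claw":0.8}
  ]
}}

```text
clock: 48.17
eef_pos: [578.4, 17.2, 17.1]
tool_rot: [-1.57, -0.003, 0.094]
force: [1.0, 0.1, -2.2]
width: 22.6
```

Emit:
{"fn": "servo_tool", "kwargs": {
  "increments": [
    {"dx":0,"dy":0,"dz":0,"ax":0,"ay":0,"az":0,"claw":0.8},
    {"dx":0,"dy":0,"dz":0,"ax":0,"ay":0,"az":0,"claw":0.8},
    {"dx":0,"dy":0,"dz":0,"ax":0,"ay":0,"az":0,"claw":0.8},
    {"dx":0,"dy":0,"dz":0,"ax":0,"ay":0,"az":0,"claw":0.8},
    {"dx":0,"dy":0,"dz":0,"ax":0,"ay":0,"az":0,"claw":0.8},
    {"dx":0,"dy":0,"dz":0,"ax":0,"ay":0,"az":0,"claw":0.8}
  ]
}}

```text
clock: 48.67
eef_pos: [575.6, 16.6, 16.9]
tool_rot: [-1.571, 0.0, 0.095]
force: [-0.0, 0.3, -2.3]
width: 23.0
```

Run:
```python
from h import *
s=read_state();d=snap('wrist','w38'); print(s['clock'],s['eef_pos'],s['tool_rot'],s['width'],s['force'])
```

```text
48.6667 [575.64050057  16.56643715  16.94031751] [-1.57095943e+00  2.19933573e-04  9.53200381e-02] 23.030977140688677 [-0.01884551  0.34661406 -2.34039231]
```

View pics/w38.png

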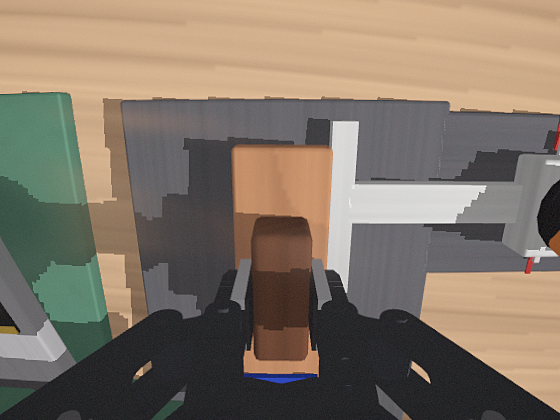

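Emit:
{"fn": "servo_tool", "kwargs": {
  "increments": [
    {"dx":0.1,"dy":-0.07,"dz":0,"ax":0,"ay":0,"az":0.004,"claw":0.8},
    {"dx":0.1,"dy":-0.07,"dz":-0.4,"ax":0,"ay":0,"az":0.004,"claw":0.8},
    {"dx":0.1,"dy":-0.07,"dz":-0.8,"ax":0,"ay":0,"az":0.004,"claw":0.8},
    {"dx":0.1,"dy":-0.07,"dz":-1.2,"ax":0,"ay":0,"az":0.004,"claw":0.8},
    {"dx":0.1,"dy":-0.07,"dz":-1.5,"ax":0,"ay":0,"az":0.004,"claw":0.8},
    {"dx":0.1,"dy":-0.07,"dz":-1.6,"ax":0,"ay":0,"az":0.004,"claw":0.8},
    {"dx":0.1,"dy":-0.07,"dz":-1.6,"ax":0,"ay":0,"az":0.004,"claw":0.8}
  ]
}}

```text
clock: 49.3
eef_pos: [576.5, 15.8, 1.4]
tool_rot: [-1.572, 0.001, 0.099]
force: [-2.4, -1.5, 6.4]
width: 22.9
```

Emit:
{"fn": "servo_tool", "kwargs": {
  "increments": [
    {"dx":0,"dy":0,"dz":0,"ax":0,"ay":0,"az":0,"claw":0.1},
    {"dx":0,"dy":0,"dz":0,"ax":0,"ay":0,"az":0,"claw":0.1},
    {"dx":0,"dy":0,"dz":0,"ax":0,"ay":0,"az":0,"claw":0.1},
    {"dx":0,"dy":0,"dz":2,"ax":0,"ay":0,"az":0,"claw":0.1},
    {"dx":0,"dy":0,"dz":5,"ax":0,"ay":0,"az":0,"claw":0.1},
    {"dx":-3,"dy":0,"dz":8,"ax":0,"ay":0,"az":0,"claw":0.1},
    {"dx":-6,"dy":0,"dz":10,"ax":0,"ay":0,"az":0,"claw":0.1},
    {"dx":-6,"dy":0,"dz":10,"ax":0,"ay":0,"az":0,"claw":0.1}
  ]
}}

```text
clock: 49.97
eef_pos: [513.0, 16.3, 103.8]
tool_rot: [-1.573, 0.001, 0.102]
force: [-0.8, -0.9, -0.1]
width: 38.6
```

Run:
```python
from h import *
s=read_state();d=snap('wrist','w39'); print(s['clock'],s['eef_pos'],s['tool_rot'],s['width'],s['force'])
crop('w39',170,170,390,390,3.6,'c39')
```

```text
49.9667 [512.99123293  16.30700827 103.82393705] [-1.57270879e+00  5.98338114e-04  1.01825963e-01] 38.566680810305925 [-0.77859464 -0.85131058 -0.13411929]
```

View pics/c39.png

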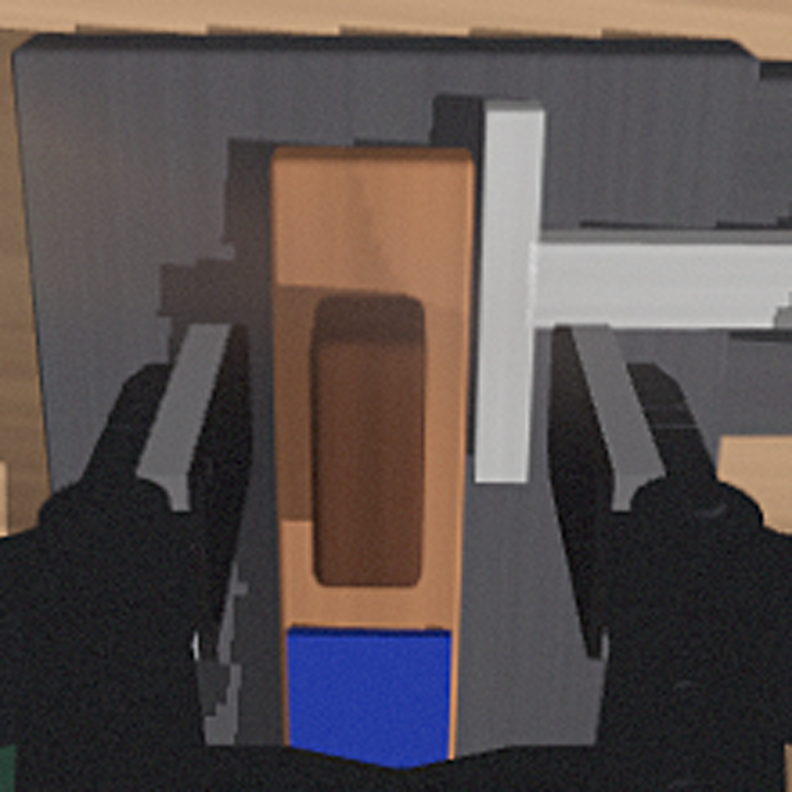

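Run:
```python
from q import *
d=load('w39'); f=lambda u,v:(170+(u+.5)/3.6-.5,170+(v+.5)/3.6-.5)
for n,u,v,z in [('tailL',272,157,32),('tailR',472,157,32),('pL',288,632,35),('pR',450,632,35),('barT',484,107,29),('barB',476,482,29),('bedL',15,50,20),('bedR',750,50,20)]:
    print(n,*q(d,*f(u,v),z))
print(read_state()['tool_rot'])
```

```text
tailL [519.6 -10.3] [-149.1  -21.6]
tailR [515.2  32. ] [-149.6   20.9]
pL [638.7   2.2] [-29.4 -20.2]
pR [634.5  41.1] [-30.  19.]
barT [504.8  33.5] [-159.8   23.3]
barB [596.  43.] [-68.2  24.4]
bedL [504.9 -68.9] [-169.2  -78.7]
bedR [488.4  90.5] [-170.9   81.6]
[-1.57220787e+00 -1.37933942e-03  1.00710523e-01]
```

Centred within about 1–2 mm. Pressing.

Emit:
{"fn": "servo_tool", "kwargs": {
  "increments": [
    {"dx":0,"dy":-4,"dz":0,"ax":0,"ay":0,"az":-0.008,"claw":0.9},
    {"dx":1.5,"dy":-8,"dz":0,"ax":0,"ay":0,"az":-0.008,"claw":0.9},
    {"dx":3,"dy":-12,"dz":0,"ax":0,"ay":0,"az":-0.008,"claw":0.9},
    {"dx":5,"dy":-16,"dz":0,"ax":0,"ay":0,"az":-0.008,"claw":0.9},
    {"dx":5.7,"dy":-16,"dz":-2,"ax":0,"ay":0,"az":-0.008,"claw":0.9},
    {"dx":5.7,"dy":-16,"dz":-4,"ax":0,"ay":0,"az":-0.008,"claw":0.9},
    {"dx":5.7,"dy":-16,"dz":-5.5,"ax":0,"ay":0,"az":-0.008,"claw":0.9},
    {"dx":5.7,"dy":-16,"dz":-5.5,"ax":0,"ay":0,"az":-0.008,"claw":0.9}
  ]
}}

```text
clock: 50.68
eef_pos: [572.0, -144.6, 41.9]
tool_rot: [-1.569, 0.006, 0.09]
force: [-0.9, 0.1, 0.1]
width: 4.2
```

Emit:
{"fn": "servo_tool", "kwargs": {
  "increments": [
    {"dx":0,"dy":0,"dz":-0.8,"ax":0,"ay":0,"az":0,"claw":0.9},
    {"dx":0,"dy":0,"dz":-1.5,"ax":0,"ay":0,"az":0,"claw":0.9},
    {"dx":0,"dy":0,"dz":-2,"ax":0,"ay":0,"az":0,"claw":0.9},
    {"dx":0,"dy":0,"dz":-2.5,"ax":0,"ay":0,"az":0,"claw":0.9},
    {"dx":0,"dy":0,"dz":-2.9,"ax":0,"ay":0,"az":0,"claw":0.9},
    {"dx":0,"dy":0,"dz":-3.3,"ax":0,"ay":0,"az":0,"claw":0.9},
    {"dx":0,"dy":0,"dz":-3.6,"ax":0,"ay":0,"az":0,"claw":0.9},
    {"dx":0,"dy":0,"dz":-3.8,"ax":0,"ay":0,"az":0,"claw":0.9}
  ]
}}

```text
clock: 51.35
eef_pos: [571.3, -144.4, 8.8]
tool_rot: [-1.573, 0.005, 0.091]
force: [-8.8, 0.5, 13.8]
width: 4.2
```

Emit:
{"fn": "servo_tool", "kwargs": {
  "increments": [
    {"dx":0,"dy":0,"dz":-0.2,"ax":0,"ay":0,"az":0,"claw":0.9},
    {"dx":0,"dy":0,"dz":-0.4,"ax":0,"ay":0,"az":0,"claw":0.9},
    {"dx":0,"dy":0,"dz":-0.5,"ax":0,"ay":0,"az":0,"claw":0.9},
    {"dx":0,"dy":0,"dz":-0.5,"ax":0,"ay":0,"az":0,"claw":0.9}
  ]
}}

```text
clock: 51.68
eef_pos: [571.1, -144.5, 5.9]
tool_rot: [-1.574, 0.005, 0.091]
force: [-13.7, 0.3, 27.2]
width: 4.1
```

Emit:
{"fn": "servo_tool", "kwargs": {
  "increments": [
    {"dx":0,"dy":0,"dz":-0.1,"ax":0,"ay":0,"az":0,"claw":0.9},
    {"dx":0,"dy":0,"dz":-0.1,"ax":0,"ay":0,"az":0,"claw":0.9},
    {"dx":0,"dy":0,"dz":-0.1,"ax":0,"ay":0,"az":0,"claw":0.9},
    {"dx":0,"dy":0,"dz":-0.1,"ax":0,"ay":0,"az":0,"claw":0.9},
    {"dx":0,"dy":0,"dz":-0.1,"ax":0,"ay":0,"az":0,"claw":0.9},
    {"dx":0,"dy":0,"dz":-0.1,"ax":0,"ay":0,"az":0,"claw":0.9}
  ]
}}

```text
clock: 52.18
eef_pos: [571.1, -144.5, 5.8]
tool_rot: [-1.575, 0.005, 0.091]
force: [-15.8, -1.0, 34.9]
width: 4.3
```

Run:
```python
from h import *
d=snap('scene','s40');s=read_state(); print(s['clock'],s['eef_pos'],s['force']);crop('s40',200,100,460,290,3,'cs40')
```

```text
52.2333 [ 571.13471285 -144.49724315    5.79048753] [-14.85293037   0.19162526  34.07013248]
```

View pics/cs40.png

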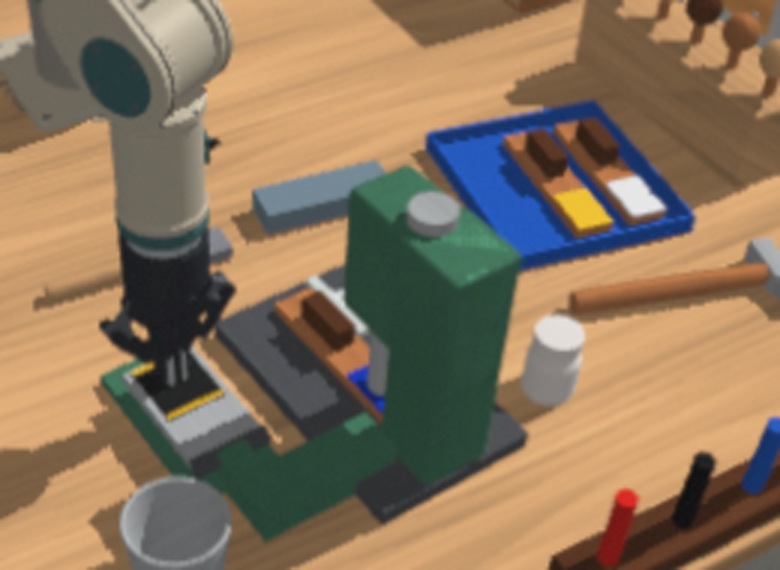

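Emit:
{"fn": "servo_tool", "kwargs": {
  "increments": [
    {"dx":0,"dy":0,"dz":2,"ax":0,"ay":0,"az":0,"claw":0.9},
    {"dx":0,"dy":0,"dz":5,"ax":0,"ay":0,"az":0,"claw":0.9},
    {"dx":0,"dy":0,"dz":8,"ax":0,"ay":0,"az":0,"claw":0.5},
    {"dx":0,"dy":3,"dz":9.5,"ax":0,"ay":0,"az":0,"claw":0},
    {"dx":0,"dy":7,"dz":9.5,"ax":0,"ay":0,"az":0,"claw":-0.1},
    {"dx":0,"dy":11,"dz":9.5,"ax":0,"ay":0,"az":0,"claw":-0.1},
    {"dx":0,"dy":15,"dz":9.5,"ax":0,"ay":0,"az":0,"claw":-0.1},
    {"dx":0.3,"dy":16,"dz":9.5,"ax":0,"ay":0,"az":0,"claw":-0.1}
  ]
}}

```text
clock: 52.9
eef_pos: [577.2, 25.6, 98.8]
tool_rot: [-1.565, -0.004, 0.101]
force: [0.4, 1.1, 0.7]
width: 47.0
```

Emit:
{"fn": "servo_tool", "kwargs": {
  "increments": [
    {"dx":0,"dy":0,"dz":-3,"ax":0,"ay":0,"az":0,"claw":-0.1},
    {"dx":0,"dy":0,"dz":-6,"ax":0,"ay":0,"az":0,"claw":-0.1},
    {"dx":0,"dy":0,"dz":-7,"ax":0,"ay":0,"az":0,"claw":-0.1},
    {"dx":0,"dy":0,"dz":-7,"ax":0,"ay":0,"az":0,"claw":-0.1},
    {"dx":0,"dy":0,"dz":-7,"ax":0,"ay":0,"az":0,"claw":-0.1},
    {"dx":0,"dy":0,"dz":-7,"ax":0,"ay":0,"az":0,"claw":-0.1}
  ]
}}

```text
clock: 53.4
eef_pos: [578.3, 16.3, 28.3]
tool_rot: [-1.57, -0.003, 0.091]
force: [-0.2, 0.2, -0.1]
width: 46.9
```

Run:
```python
from h import *
d=snap('wrist','w41');s=read_state(); print(s['clock'],s['eef_pos'],s['tool_rot'],s['width'],s['force'])
```

```text
53.45 [578.35160512  16.16310085  28.50341861] [-1.57049861 -0.0029241   0.09073858] 46.74936045422584 [ 0.89926741 -0.22754925  1.12713985]
```

View pics/w41.png

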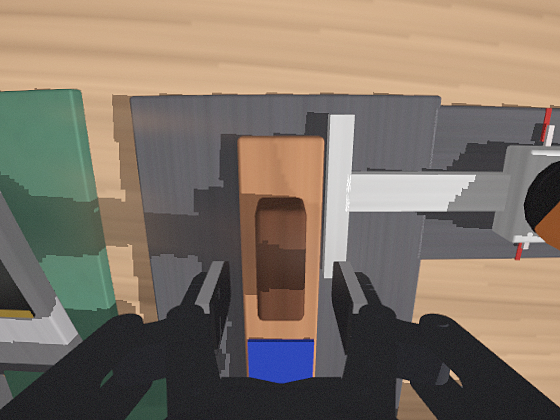

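Emit:
{"fn": "servo_tool", "kwargs": {
  "increments": [
    {"dx":0,"dy":0,"dz":-1.5,"ax":0,"ay":0,"az":0,"claw":-0.1},
    {"dx":0,"dy":0,"dz":-2.7,"ax":0,"ay":0,"az":0,"claw":-0.1},
    {"dx":0,"dy":0,"dz":-2.7,"ax":0,"ay":0,"az":0,"claw":0.3},
    {"dx":0,"dy":0,"dz":-2.7,"ax":0,"ay":0,"az":0,"claw":0.8},
    {"dx":0,"dy":0,"dz":-2.7,"ax":0,"ay":0,"az":0,"claw":0.8},
    {"dx":0,"dy":0,"dz":-2.7,"ax":0,"ay":0,"az":0,"claw":0.8},
    {"dx":0,"dy":0,"dz":-2.7,"ax":0,"ay":0,"az":0,"claw":0.8},
    {"dx":0,"dy":0,"dz":-2.7,"ax":0,"ay":0,"az":0,"claw":0.8}
  ]
}}

```text
clock: 54.12
eef_pos: [577.0, 15.9, 0.1]
tool_rot: [-1.571, -0.0, 0.091]
force: [-0.2, 0.6, -0.3]
width: 22.8
```

Emit:
{"fn": "servo_tool", "kwargs": {
  "increments": [
    {"dx":0,"dy":0,"dz":0.5,"ax":0,"ay":0,"az":0,"claw":0.8},
    {"dx":0,"dy":0,"dz":1,"ax":0,"ay":0,"az":0,"claw":0.8},
    {"dx":0,"dy":0,"dz":1.5,"ax":0,"ay":0,"az":0,"claw":0.8},
    {"dx":-2,"dy":-0.2,"dz":1.5,"ax":0,"ay":0,"az":0,"claw":0.8},
    {"dx":-4,"dy":-0.4,"dz":1.5,"ax":0,"ay":0,"az":0,"claw":0.8},
    {"dx":-6,"dy":-0.6,"dz":1.5,"ax":0,"ay":0,"az":0,"claw":0.8},
    {"dx":-8,"dy":-0.8,"dz":1.5,"ax":0,"ay":0,"az":0,"claw":0.8},
    {"dx":-10,"dy":-1,"dz":1.5,"ax":0,"ay":0,"az":0,"claw":0.8}
  ]
}}

```text
clock: 54.78
eef_pos: [476.5, 6.0, 15.6]
tool_rot: [-1.571, -0.001, 0.091]
force: [0.4, 0.4, -3.0]
width: 22.7
```

Emit:
{"fn": "servo_tool", "kwargs": {
  "increments": [
    {"dx":0,"dy":0,"dz":3,"ax":0,"ay":0,"az":0,"claw":0.8},
    {"dx":-0.5,"dy":1,"dz":6,"ax":0,"ay":0,"az":0,"claw":0.8},
    {"dx":-1,"dy":4,"dz":9,"ax":0,"ay":0,"az":-0.05,"claw":0.8},
    {"dx":-2,"dy":8,"dz":9.5,"ax":0,"ay":0,"az":-0.1,"claw":0.8},
    {"dx":-3,"dy":12,"dz":9.5,"ax":0,"ay":0,"az":-0.15,"claw":0.8},
    {"dx":-4,"dy":16,"dz":9.5,"ax":0,"ay":0,"az":-0.2,"claw":0.8},
    {"dx":-4.4,"dy":20,"dz":9.5,"ax":0,"ay":0,"az":-0.25,"claw":0.8},
    {"dx":-4.4,"dy":24,"dz":9.5,"ax":0,"ay":0,"az":-0.255,"claw":0.8}
  ]
}}

```text
clock: 55.45
eef_pos: [431.5, 247.8, 110.9]
tool_rot: [-1.571, -0.001, -0.165]
force: [0.2, -0.1, -3.6]
width: 22.7
```

Emit:
{"fn": "servo_tool", "kwargs": {
  "increments": [
    {"dx":0,"dy":3,"dz":0,"ax":0,"ay":0,"az":0,"claw":0.8},
    {"dx":0,"dy":6,"dz":0,"ax":0,"ay":0,"az":0,"claw":0.8},
    {"dx":0,"dy":6.4,"dz":0,"ax":0,"ay":0,"az":0,"claw":0.8},
    {"dx":0,"dy":6.4,"dz":0,"ax":0,"ay":0,"az":0,"claw":0.8},
    {"dx":0,"dy":6.4,"dz":0,"ax":0,"ay":0,"az":0,"claw":0.8},
    {"dx":0,"dy":6.4,"dz":0,"ax":0,"ay":0,"az":0,"claw":0.8},
    {"dx":0,"dy":6.4,"dz":0,"ax":0,"ay":0,"az":0,"claw":0.8}
  ]
}}

```text
clock: 56.03
eef_pos: [433.3, 308.0, 109.8]
tool_rot: [-1.572, -0.0, -0.166]
force: [0.5, -0.0, -2.3]
width: 22.9
```

Run:
```python
from h import *
d=snap('wrist','w42');s=read_state(); print(s['clock'],s['eef_pos'],s['tool_rot'],s['width'],s['force'])
```

```text
56.0833 [433.31098522 308.22868389 109.8765064 ] [-1.57192322e+00 -1.15586700e-04 -1.65900370e-01] 22.993756767267023 [-0.56158035  0.41005534 -2.27319387]
```

View pics/w42.png

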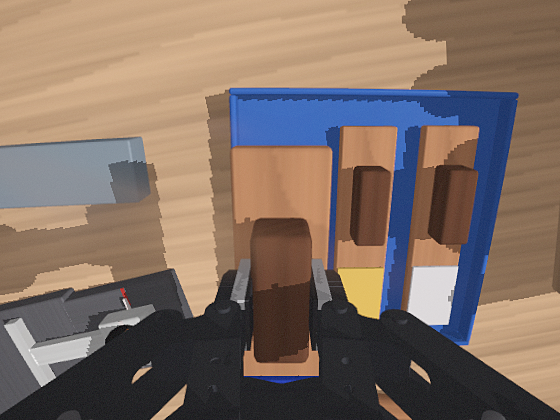

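Run:
```python
from h import *
d=load('w42')
ex=np.array([np.cos(-.163),np.sin(-.163)]);ey=np.array([-ex[1],ex[0]]);e=np.array([433.3,308.2])
for n,u,v,z in(('corR',231,90,22),('wallR',217,290,22),('brassL',341,127,17),('brassR',397,127,17),('brassL2',340,266,17),('silvL',421,127,17),('silvR',479,127,17),('corL',517,94,22)):
    w=pix2world(d,u,v,z)[:2]; print(n,w.round(1),((w-e)@ex).round(1),((w-e)@ey).round(1))
```

```text
corR [342.  286.2] -86.6 -36.5
wallR [503.1 239.6] 80.0 -56.4
brassL [382.3 363.9] -59.4 46.6
brassR [389.1 407. ] -59.6 90.3
brassL2 [500.  349.6] 59.1 51.7
silvL [392.  425.7] -59.8 109.3
silvR [399.  471.9] -60.4 156.0
corL [377.7 499.4] -85.9 179.6
```

Emit:
{"fn": "servo_tool", "kwargs": {
  "increments": [
    {"dx":0.1,"dy":0.1,"dz":-4,"ax":0,"ay":0,"az":0,"claw":0.8},
    {"dx":0.1,"dy":0.1,"dz":-7,"ax":0,"ay":0,"az":0,"claw":0.8},
    {"dx":0.1,"dy":0.1,"dz":-8,"ax":0,"ay":0,"az":0,"claw":0.8},
    {"dx":0.1,"dy":0.1,"dz":-8,"ax":0,"ay":0,"az":0,"claw":0.8},
    {"dx":0.1,"dy":0.1,"dz":-8,"ax":0,"ay":0,"az":0,"claw":0.8},
    {"dx":0.1,"dy":0.1,"dz":-8,"ax":0,"ay":0,"az":0,"claw":0.8}
  ]
}}

```text
clock: 56.58
eef_pos: [434.8, 311.9, 31.3]
tool_rot: [-1.569, -0.001, -0.164]
force: [0.4, 0.1, -1.6]
width: 23.1
```

Run:
```python
from h import *
d=snap('wrist','w43');s=read_state(); print(s['clock'],s['eef_pos'],s['tool_rot'],s['width'],s['force'])
```

```text
56.6333 [434.96881452 311.96861054  31.52903397] [-1.56834132 -0.00186307 -0.16406291] 23.039818576740245 [-0.56015517  0.00631155 -2.55280004]
```

View pics/w43.png

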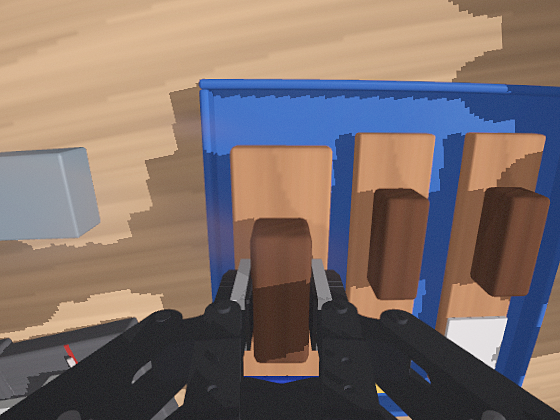

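Emit:
{"fn": "servo_tool", "kwargs": {
  "increments": [
    {"dx":0,"dy":0.1,"dz":-2,"ax":0,"ay":0,"az":0,"claw":0.8},
    {"dx":0,"dy":0.1,"dz":-3.5,"ax":0,"ay":0,"az":0,"claw":0.8},
    {"dx":0,"dy":0.1,"dz":-4,"ax":0,"ay":0,"az":0,"claw":0.8},
    {"dx":0,"dy":0.1,"dz":-4.3,"ax":0,"ay":0,"az":0,"claw":0.8},
    {"dx":0,"dy":0.1,"dz":-4.5,"ax":0,"ay":0,"az":0,"claw":0.8},
    {"dx":0,"dy":0.1,"dz":-4.5,"ax":0,"ay":0,"az":0,"claw":0.8},
    {"dx":0,"dy":0.1,"dz":-4.5,"ax":0,"ay":0,"az":0,"claw":0.8}
  ]
}}

```text
clock: 57.22
eef_pos: [434.4, 312.4, -14.4]
tool_rot: [-1.57, -0.001, -0.164]
force: [-0.7, -0.2, -3.7]
width: 22.6
```

Emit:
{"fn": "servo_tool", "kwargs": {
  "increments": [
    {"dx":0,"dy":0,"dz":-0.1,"ax":0,"ay":0,"az":0,"claw":0.8},
    {"dx":0,"dy":0,"dz":-0.1,"ax":0,"ay":0,"az":0,"claw":0.8},
    {"dx":0,"dy":0,"dz":-0.1,"ax":0,"ay":0,"az":0,"claw":0.8}
  ]
}}

```text
clock: 57.47
eef_pos: [434.5, 312.4, -15.0]
tool_rot: [-1.57, -0.001, -0.164]
force: [-0.3, -1.1, 6.4]
width: 22.7
```

Emit:
{"fn": "servo_tool", "kwargs": {
  "increments": [
    {"dx":0,"dy":0,"dz":0,"ax":0,"ay":0,"az":0,"claw":0.1},
    {"dx":0,"dy":0,"dz":0,"ax":0,"ay":0,"az":0,"claw":0.1},
    {"dx":0,"dy":0,"dz":0,"ax":0,"ay":0,"az":0,"claw":0.1},
    {"dx":0,"dy":0,"dz":0,"ax":0,"ay":0,"az":0,"claw":0.1},
    {"dx":0,"dy":0,"dz":4,"ax":0,"ay":0,"az":0,"claw":0.1},
    {"dx":0,"dy":0,"dz":8,"ax":0,"ay":0,"az":0,"claw":0.1},
    {"dx":0,"dy":0,"dz":12,"ax":0,"ay":0,"az":0,"claw":0.1},
    {"dx":0,"dy":0,"dz":16,"ax":0,"ay":0,"az":0,"claw":0.1}
  ]
}}

```text
clock: 58.13
eef_pos: [433.3, 311.7, 145.3]
tool_rot: [-1.571, 0.001, -0.163]
force: [1.0, 0.5, -1.2]
width: 38.4
```

Run:
```python
from h import *
d=snap('wrist','w44');s=read_state(); print(s['clock'],s['eef_pos'],s['tool_rot'],s['width'],s['force'])
```

```text
58.1833 [436.63890858 315.59861762 152.59418887] [-1.56239504 -0.00734706 -0.16316629] 38.39519373250956 [1.0545918  1.45524961 4.22474077]
```

View pics/w44.png

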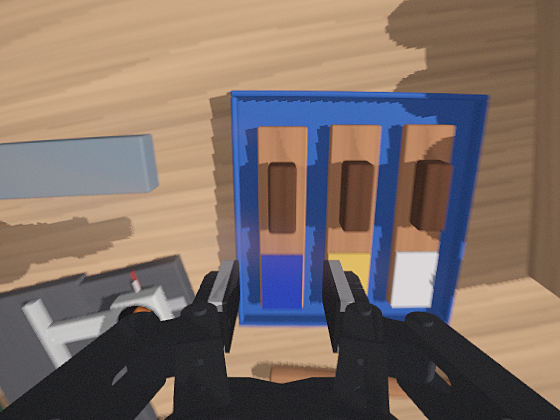

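Emit:
{"fn": "servo_tool", "kwargs": {
  "increments": [
    {"dx":0.5,"dy":-4,"dz":1,"ax":0,"ay":0,"az":0,"claw":0.1},
    {"dx":1,"dy":-8,"dz":2,"ax":0,"ay":0,"az":0,"claw":0.1},
    {"dx":1.5,"dy":-12,"dz":3,"ax":0,"ay":0,"az":0,"claw":0.1},
    {"dx":2,"dy":-16,"dz":4,"ax":0,"ay":0,"az":0,"claw":0.1},
    {"dx":2.5,"dy":-20,"dz":4,"ax":0,"ay":0,"az":0,"claw":0.1},
    {"dx":2.5,"dy":-24,"dz":4,"ax":0,"ay":0,"az":0,"claw":0.1},
    {"dx":2.5,"dy":-28,"dz":4,"ax":0,"ay":0,"az":0,"claw":0.1},
    {"dx":2.5,"dy":-32,"dz":4,"ax":0,"ay":0,"az":0,"claw":0.1}
  ]
}}

```text
clock: 58.85
eef_pos: [458.6, -10.1, 184.0]
tool_rot: [-1.571, -0.0, -0.164]
force: [0.3, 0.0, -0.2]
width: 38.5
```

Emit:
{"fn": "servo_tool", "kwargs": {
  "increments": [
    {"dx":0,"dy":-4,"dz":0,"ax":0,"ay":0,"az":0,"claw":0.1},
    {"dx":0,"dy":-8,"dz":0,"ax":0,"ay":0,"az":0,"claw":0.1},
    {"dx":0,"dy":-12,"dz":0,"ax":0,"ay":0,"az":0,"claw":0.1},
    {"dx":0,"dy":-16,"dz":0,"ax":0,"ay":0,"az":0,"claw":0.1},
    {"dx":0,"dy":-20,"dz":0,"ax":0,"ay":0,"az":0,"claw":0.1},
    {"dx":0,"dy":-20,"dz":0,"ax":0,"ay":0,"az":0,"claw":0.1},
    {"dx":0,"dy":-20,"dz":0,"ax":0,"ay":0,"az":0,"claw":0.1},
    {"dx":0,"dy":-20,"dz":0,"ax":0,"ay":0,"az":0,"claw":0.1}
  ]
}}

```text
clock: 59.52
eef_pos: [458.7, -207.4, 183.7]
tool_rot: [-1.57, 0.0, -0.164]
force: [0.4, 1.1, 0.5]
width: 38.4
```

Run:
```python
from h import *
d=snap('top','t45');crop('t45',70,130,340,310,2.9,'ct45');d=snap('scene','s45');s=read_state(); print(s['clock'],s['eef_pos'],s['force'])
```

```text
59.6167 [ 459.12375764 -206.26796373  183.99117695] [-0.64181048  0.45334989  0.6492856 ]
```

View pics/ct45.png

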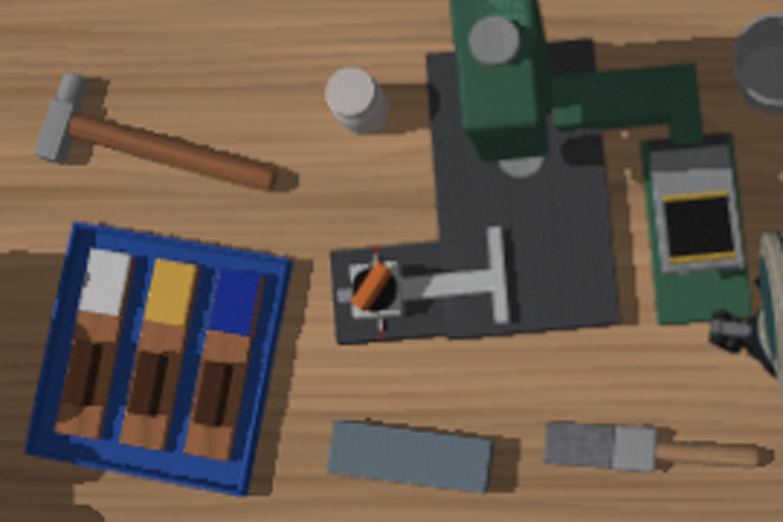

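View pics/s45.png

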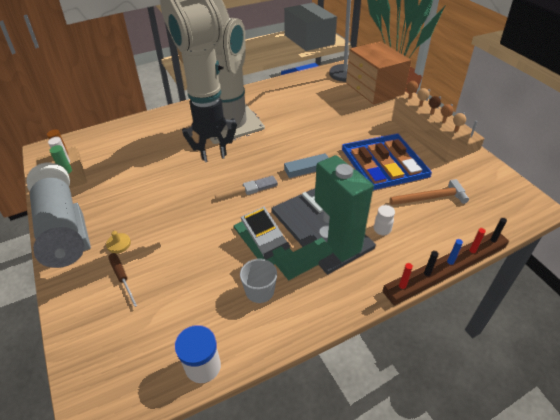

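The top view shows all three plates flat, side by side inside the tray. The pointers are on the red lines, the knob is back at its tight angle, the treadle is up and nothing else has moved. Handing in.

```bash
python3 -c "
from cell import finish_job
print(finish_job())"
```

```text
the job is handed in; nothing more can be done
None
```

I set up the press, marked all three plates on the bench in the order silver, brass, blue (copper was absent), and handed the job in at about 60 s. No verdict is reported.

**Press setup:** I turned the knob loose by 1.24 rad, slid the stop 34 mm until the pointers met the red lines, and turned the knob tight again. It finished at about its starting angle, with 0.28 N m against the end. I had no direct reading of the clamp or the stop, so both are judged from pictures and torque.

**Marking:** Wrist views put each plate within about 1–2 mm of the punch axis. Measured from the bed's sides instead of the disc, the sideways offset is up to about 2 mm. I pressed the treadle until the force jumped (24–35 N) and held it at its stop for at least 0.5 s. Pictures showed the punch down on each plate.

**Last checks:** The final pictures show the three holders side by side inside the tray, plates up and looking flat. The treadle was up, the other items looked unmoved, and the gripper was clear of everything.

**Disagreement:** The actual fingertips sat about 38 mm behind (above) the reported TCP, so my first close on the knob missed it. I corrected for this by eye and by touch from then on.

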